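# Clear the balance, refit its glass shield, start it and hang up the spatula

### The job

Get the laboratory balance ready for weighing. First clear every screw-top jar off the balance and stand it upright in the white spill tray; only then take the two glass panes by their rails from the rack and slide one down into each side groove of the balance's draught shield, lowering them gently until they rest on the deck, and after that press the round key on the balance fully down and let it go. The spatula lying on the bench must hang by its eye on the peg of the stand; keep the jars upright at all times, let go of everything and leave all other things where they are.

Things in the scene. Friction and masses are not known exactly. Their poses are not given: they have to be found in the camera images.
- balance: Fixed white balance. Origin at bench height under the middle of its chamber; x from display to rear wall, y left, z up. Case x -155..130 mm, 236 mm wide; deck 50 mm up, round steel pan (104 mm, 6 mm above deck) in the middle, rear wall (x 90..102 mm) 85 mm above deck. Sides open between pairs of groove posts 80 mm above deck (flared mouths end 92 mm above it). Jars stand on deck and pan.
- groove_left (a point): Left groove, at y = +85 mm of the balance: point on the deck midway between its two posts, where the middle of a pane's lower edge comes to rest. Axes as the balance; the groove runs along x and takes a pane from above: 166 mm long, 12 mm wide, mouth flared to about 20 mm. Posts cover the last 10 mm at each end; between them the side is open for 140 mm.
- groove_right (a point): Right shield groove, the same at y = -85 mm in the balance frame.
- pan (a point): Centre of the top of the weighing pan, 56 mm above the bench.
- key (a joint): Travel of the round key, m: 0 up, 0.006 fully down; a spring pushes it back, about 5 N hold it fully down.
- key_top (a point): Centre of the top of the round white key (28 mm across, in a grey collar) on the display end of the balance, at x = -128, y = -15 mm, 72 mm above the bench when up; pressed straight down. It stands 10 mm above its collar.
- rack: Fixed grey rack, base 130 mm (x) by 190 mm (y), 12 mm thick, origin at the centre of its underside. Two slots along its y, at x = -45 and +45 mm, between fences up to 42 mm above the bench, hold the panes upright. Rack and stand may be on either side of the balance.
- pane1: Loose glass pane of the shield, 0.25 kg, upright in the rack: 160 mm long (its x), 8 mm thick (y), 90 mm high, with an aluminium grip rail on top (100 mm long, 14 mm wide, from 90 to 106 mm high). Origin at the centre of its lower edge, z up. It fits either groove, either way round.
- pane2: Second pane, the same as pane1.
- stand: Fixed steel stand: base 120 by 130 mm, 12 mm thick; upright 30 mm wide (x = 10..26 mm) up to 215 mm; one round peg, 8 mm thick, leaves the upright 200 mm above the bench and rises at 45 degrees towards -x of the stand (towards the robot). Origin at bench height, 10 mm in front of the upright's face, under the peg.
- peg_root (a point): Where the peg's axis leaves the upright, 200 mm up (x = +10 mm in the stand frame).
- peg_mid (a point): A point on the peg's axis 28 mm along it (x = -10 mm, 220 mm up).
- peg_tip (a point): The free upper end of the peg's axis, 59 mm along it (x = -32 mm, 242 mm up).
- spatula: Loose spatula, 60 g, flat on the bench: white plastic handle 85 x 16 x 14 mm thick, its underside's centre is the origin; an eye of 6 mm steel wire at the +x end, a steel blade (24 mm wide, to x = -91 mm) at the other. It balances near the handle's middle. Let go with the peg through its eye, it swings down and hangs.
- eye (a point): Centre of the spatula's eye, 62 mm from its origin along +x and 7 mm above the handle's underside; the opening is 31 mm wide, 46 mm over the outside, its axis is the spatula's z.
- tray: Fixed white plastic spill tray, 110 mm (x) by 260 mm (y), floor 5 mm thick, rim 18 mm high, walls 5 mm thick; origin at the centre of its underside. Room for three jars in a row along y.
- jar1: White screw-top jar with a lid, 50 mm diameter, 85 mm high, about 0.25 kg, origin at the centre of its underside, z up. Two or three jars are present; an absent one reads None. When present, jar1 starts in the left side opening of the balance, in the way of the pane.
- jar2: A jar like jar1; when present it starts in the right side opening.
- jar3: A jar like jar1; when present it starts on the pan.
- dish: Small white weighing dish, 68 mm across, 16 mm high, on the bench at the back left of the balance; leave it.
- pen: Blue marker pen 120 mm long, 14 mm thick, at the left of the bench; leave it.
- beaker: Glass beaker 80 mm across, 90 mm high, at the back right of the balance; leave it.

How it is judged:
By the outcome, as a careful person would: the job done as asked, in the order asked, and still so for the second after the job is handed in, with the robot touching nothing.
Of jar1, jar2, jar3 only 2 to 3 are there at a start; the rules pass over those that are not, and their reading is None.
At some moment in a run one of spatula may be knocked a few centimetres aside while the robot is not near it.
It also fails if it takes over 179 s, if anything falls off the work surface, if the arm or the gripper's body presses on something with over 40 N, if the wrist force passes 120 N, or if a joint passes its speed limit or range.

### The arm

A 6-joint arm with a two-finger parallel gripper is mounted at the origin on the work surface. World frame = base frame: x ahead of the robot, y to its left, z up, the work surface at z = 0. Lengths are in m, angles in rad, forces in N, time in s.
With the tool pointing down it reaches from about 0.425 to 0.95 m from the base axis. Payload 3.5 kg.
Tool frame: the origin (TCP) lies between the finger pads; the fingertips stand 11 mm ahead of it and the grasp point (between the pads) lies 8 mm behind it (ctrl.tcp_to_tips is the distance from the TCP to the fingertips, in m); z points along the fingers, y is the direction in which the jaws open and shut (so a half turn about z gives the same grasp; the last joint's range is limited). The gripper opens to 85 mm and grips with 20 to 120 N. Pads are 22 mm wide; open, the fingers measure 114 mm over their backs; the gripper's body (76 mm by 85 mm) begins 54 mm behind the grasp point. The pads swing forward as they close: fully open they stand 13 mm farther back than shut.
Start: joints at [-1.293, 0.286, 1.577, -0, 1.279, -0.15], TCP at [0.28, -0.614, 0.242] pointing down, gripper open.
Joint ranges: [-2.77, 2.77], [-0.9, 2.22], [0.21, 2.48], [-1.53, 4.67], [0.24, 2.81], [-2.84, 2.84]. Speed limits (rad/s): [2.79, 2.79, 3.14, 3.14, 3.14, 3.14].

### API

Orientations are given as a unit quaternion [x, y, z, w].
In Python, from plant import monitor, vision, workorder, ctrl gives the robot as it stands.
- The arm moves only by the tool jog_arm, never from a script. Its argument "series" is a list of rows, each a list of 4 numbers: the shift along the tool's x, y, z in m, then the turn about the tool's z in rad. In form: [[tx, ty, tz, spin], ...]. A call has exactly 8 rows; each row shifts and turns the pose as measured when the row begins, along the tool's axes as they then stand; what a row does not reach is not made up. A row lasts 1/12 s, in which the tool goes at most 41.7 mm and 7.16 degrees, less where a joint would pass 70% of its speed; a pose out of reach is approached as far as the arm can. A call is refused whole if a number of a shift passes 0.0417 or a number of a turn 0.125, either way. A call with a gripper value outside its range is refused whole. "grip" is the finger opening in m, from 0 to 0.0854, set as the call begins (left out, the last holds). The fingers move at their own pace and stop on an object; "grip_force" is the grip in N (left out, the last holds). Time passes only in rows, so rows that do not move let the fingers close, or fill a call up. It gives the time, the measured TCP pose, the force and the opening at its end, in the units of the state.
- monitor.get_state(): the state, without advancing time (a new reading comes with each control period).
- vision.read_camera(name): name is "scene" or "side" or "wrist"; returns the picture (480x640x3 uint8, red, green, blue); there is no depth.
- vision.get_calibration(name): a dict with "vfov" (degrees; the focal length in pixels is half the picture's height over the tangent of half this angle, whatever the lens; pixels are square), "cx", "cy" (the principal point, pixels), "R" (3x3) and "t" (3): a world point X has camera coordinates R X + t. Camera axes: x right, y down, z forward; pixel columns grow to the right and rows downward; lengths in m; the calibration is good to about 2 mm. A picture is of the moment at which its call begins: read the wrist's pose just before it. get_calibration takes no time and is no camera call; for the wrist camera it gives the pose at the moment of the call.
- workorder.sign_off(): hands the job in, once; it reports no verdict.
The state is a dict: "time": time; "qpos": joint angles; "dq": joint speeds; "joint_efforts": joint torques, N m; "eef_pos": TCP position; "tcp_rot": TCP orientation; "contact_force": force on the tool from outside, world axes, zero at the start; "wrist_torque": the same for the moment, N m; "opening": opening from 0.0 (shut) to 1.0 (fully open).
Only numpy, scipy, OpenCV 4.12 (cv2) and the standard library are available. Lean on these libraries where they do the work, as an engineer would, in place of code of your own. Each camera call takes 0.05 s, during which the arm holds its last target.

## Working session

There is one attempt and no reset: what is moved stays moved. The work goes in short steps, Python scripts to look and compute and a tool call to move; the robot and the scene stay as the last step left them, time stands still between calls to the robot, and variables do not carry over. Pictures are saved under pics/ and viewed, and the job is handed in when it is done.

Besides the shell and the picture viewer there is one more tool, called after "Request:" by a JSON object that holds its "fn" and its "kwargs", one argument or row to a line. jog_arm: Moves the arm, as the interface text tells. Its arguments: {"type":"object","properties":{"series":{"type":"array","items":{"type":"array","items":{"type":"number"}}},"grip":{"type":"number"},"grip_force":{"type":"number"}},"required":["series"]}

```bash
ls; mkdir -p pics; python3 - <<'E'
from plant import monitor, vision, workorder, ctrl
import cv2
print(monitor.get_state(), ctrl.tcp_to_tips)
for n in ["scene","side","wrist"]:
    c=vision.get_calibration(n); print(n,c)
    im=vision.read_camera(n); cv2.imwrite(f"pics/{n}0.png",im[:,:,::-1])
E
```

```text
pics
{'time': 0.0, 'qpos': array([-1.29300137e+00,  2.87170933e-01,  1.57817069e+00,  2.59466645e-05,
        1.27860045e+00, -1.49962531e-01]), 'dq': array([ 0.00164478,  0.00118144, -0.00024568, -0.000611  , -0.00027988,
        0.00083106]), 'joint_efforts': array([-2.46883542e-05, -4.05981374e+01, -2.92626500e+01, -1.81544697e-04,
        5.77920568e-03, -1.02659786e-05]), 'eef_pos': array([ 0.27989242, -0.61354538,  0.24094705]), 'tcp_rot': array([ 9.77215119e-01,  2.12248043e-01, -6.26380201e-05, -1.17310138e-03]), 'contact_force': array([0.36169207, 1.24816571, 0.19706152]), 'wrist_torque': array([0.06354901, 0.0085374 , 0.03875586]), 'opening': 0.9995818615828502} 0.011
scene {'vfov': 42.22345589373982, 'cx': 324.61965048345945, 'cy': 248.04568448448236, 'R': array([[-0.86857428,  0.49538642, -0.01307767],
       [ 0.34410276,  0.58391397, -0.73528074],
       [-0.35661186, -0.643146  , -0.67763649]]), 't': array([ 0.41874877, -0.12471436,  1.80426307])}
side {'vfov': 49.010684079293206, 'cx': 318.7611585946845, 'cy': 225.42725271676815, 'R': array([[-9.82258237e-01, -1.87531972e-01, -7.18279784e-04],
       [-1.43451332e-01,  7.53827879e-01, -6.41221681e-01],
       [ 1.20791026e-01, -6.29742239e-01, -7.67355354e-01]]), 't': array([0.54650748, 0.12915188, 1.23765753])}
wrist {'vfov': 65.4583966836384, 'cx': 320.24990553258965, 'cy': 237.46771125651205, 'R': array([[ 4.14882427e-01, -9.09874539e-01, -9.45585848e-04],
       [-8.60979290e-01, -3.92922961e-01,  3.22995681e-01],
       [-2.94257089e-01, -1.33191102e-01, -9.46399966e-01]]), 't': array([-0.67442419, -0.04075716,  0.37871888])}
```

View pics/scene0.png

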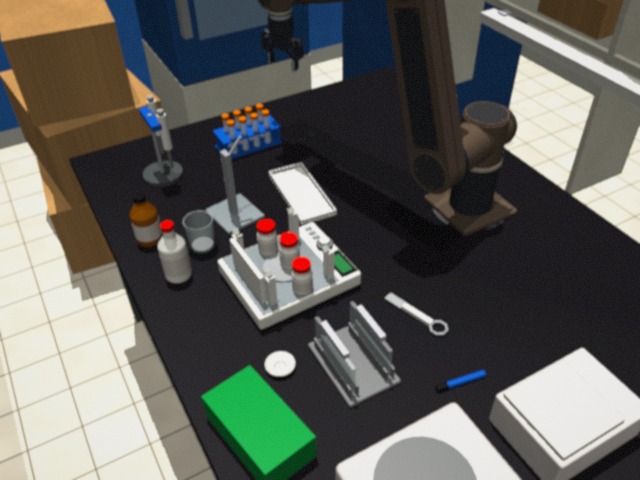

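View pics/side0.png

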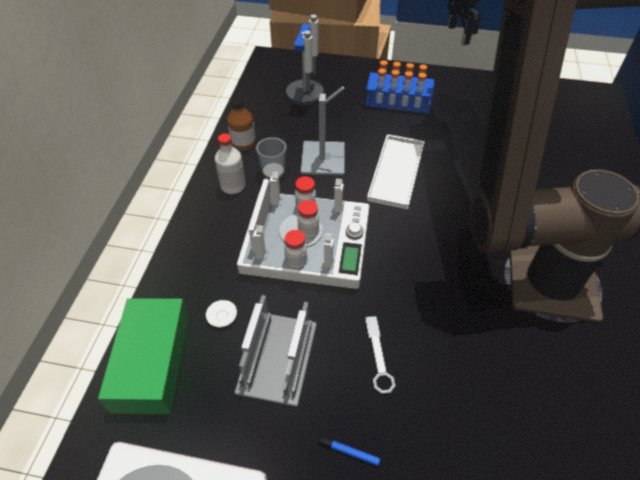

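View pics/wrist0.png

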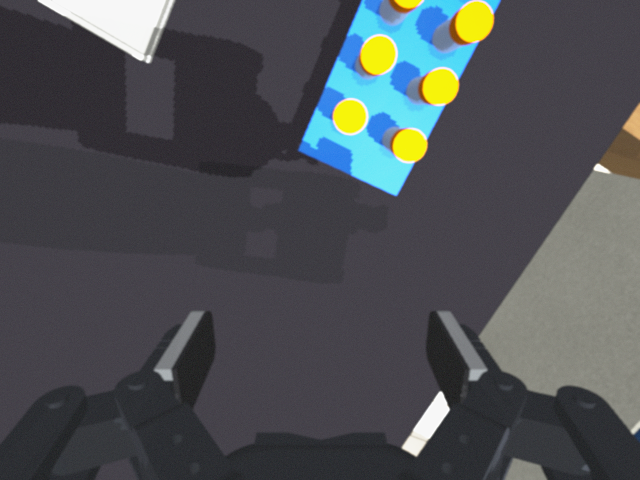

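```bash
cat > h.py <<'E'
from plant import monitor, vision, workorder, ctrl
import cv2, numpy as np
def K(c):
    f=240/np.tan(np.radians(c['vfov'])/2); return f,c['cx'],c['cy']
def ray(c,u,v):
    f,cx,cy=K(c); R=np.array(c['R']);t=np.array(c['t'])
    d=R.T@np.array([(u-cx)/f,(v-cy)/f,1.0]); return -R.T@t, d
def plane(c,u,v,z):
    o,d=ray(c,u,v); return o+d*(z-o[2])/d[2]
def tri(obs):
    A=np.zeros((3,3));b=np.zeros(3)
    for c,u,v in obs:
        o,d=ray(c,u,v); d=d/np.linalg.norm(d); P=np.eye(3)-np.outer(d,d); A+=P;b+=P@o
    X=np.linalg.solve(A,b); 
    return X,[np.hypot(*(proj(c,X)-np.array([u,v]))) for c,u,v in obs]
def proj(c,X):
    f,cx,cy=K(c); p=np.array(c['R'])@np.asarray(X,float)+c['t']; return np.array([cx+f*p[0]/p[2],cy+f*p[1]/p[2]])
def shot(n,name,crop=None,s=1):
    c=vision.get_calibration(n); im=vision.read_camera(n)[:,:,::-1].copy()
    np.save(f"pics/{name}.npy",im)
    o=im
    if crop: x0,y0,x1,y1=crop; o=im[y0:y1,x0:x1]
    if s!=1: o=cv2.resize(o,None,fx=s,fy=s,interpolation=cv2.INTER_CUBIC)
    cv2.imwrite(f"pics/{name}.png",o); return c,im
def pose():
    s=monitor.get_state(); q=s['tcp_rot']; 
    from scipy.spatial.transform import Rotation as Ro
    M=Ro.from_quat(q).as_matrix()
    return s,M
def delta(target):
    """world target -> tool axes shift"""
    s,M=pose(); return M.T@(np.array(target)-s['eef_pos'])
E
python3 - <<'E'
import cv2
a=cv2.imread('pics/scene0.png');b=cv2.imread('pics/side0.png')
cv2.imwrite('pics/s1.png',cv2.resize(a[200:410,200:460],None,fx=3,fy=2.85,interpolation=2))
cv2.imwrite('pics/d1.png',cv2.resize(b[170:400,200:420],None,fx=2.6,fy=2.6,interpolation=2))
cv2.imwrite('pics/s2.png',cv2.resize(a[130:330,200:360],None,fx=3,fy=3,interpolation=2))
cv2.imwrite('pics/d2.png',cv2.resize(b[70:290,230:440],None,fx=2.7,fy=2.7,interpolation=2))
E
```

```text
(no output)
```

View pics/s1.png

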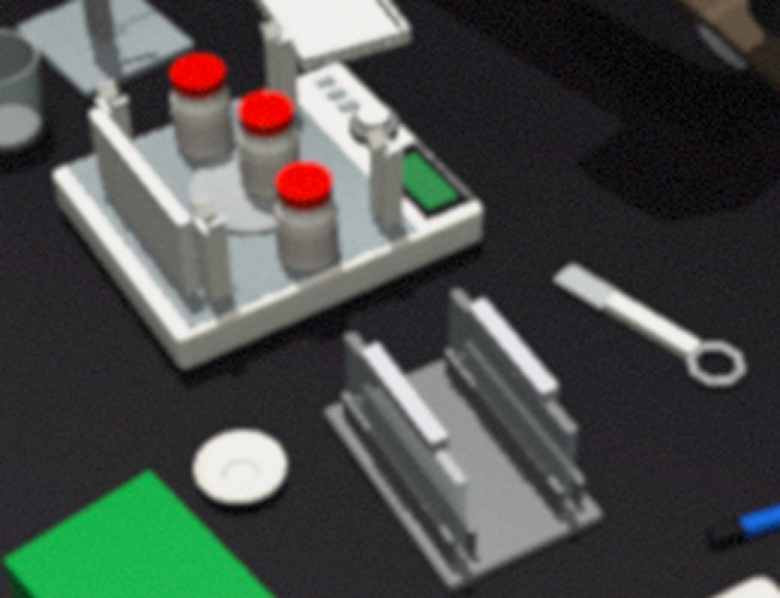

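View pics/d1.png

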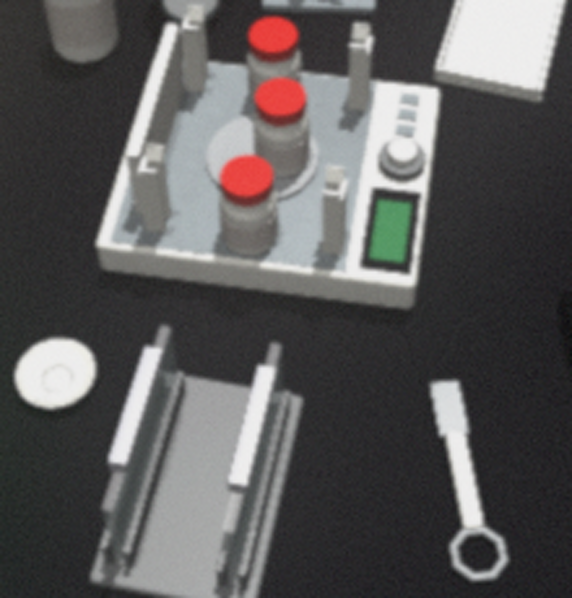

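View pics/s2.png

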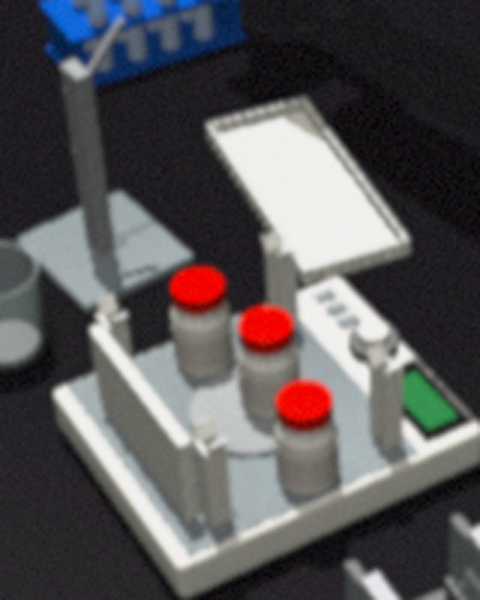

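View pics/d2.png

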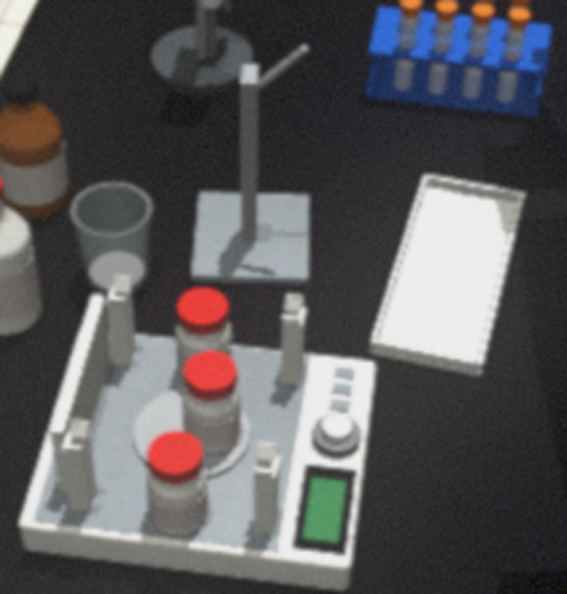

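```bash
python3 - <<'E'
from h import *
np.set_printoptions(precision=4,suppress=True)
S=vision.get_calibration('scene');D=vision.get_calibration('side')
def s1(x,y):return (200+x/3,200+y/2.848)
def s2(x,y):return (200+x/3,130+y/3)
def d1(x,y):return (200+x/2.6,170+y/2.6)
def d2(x,y):return (230+x/2.7,70+y/2.7)
def T(n,a,b):
    X,e=tri([(S,*a),(D,*b)]); print(n,X,np.round(e,2))
T('bal FL',s1(482,207),d1(413,283));T('bal RL',s1(185,345),d1(100,250));T('bal FR',s1(345,67),d1(440,90))
for n,p in dict(FL=(413,283),RL=(100,250),FR=(440,90)).items(): print(n,plane(D,*d1(*p),.05))
for n,p in dict(FL=(482,207),RL=(185,345),RR=(55,178),FR=(345,67)).items(): print(n,'scene',plane(S,*s1(*p),.05))
T('key',s1(376,122),d1(404,150))
T('peg tip',s2(121,20),d2(305,48));T('peg root',s2(92,72),d2(260,85));
for p in [(425,177),(526,192),(375,348),(483,362)]: print('tray',plane(D,*d2(*p),.018))
for p in [(197,193),(310,195),(308,278),(190,274)]: print('stand',plane(D,*d2(*p),.012))
T('eye',s1(715,363),d1(478,552)); print(plane(D,*d1(478,552),.007)); 
print('handle far end',plane(D,*d1(456,433),.014),'blade end',plane(D,*d1(446,383),.005))
T('rail1a',s1(375,350),d1(155,350));T('rail1b',s1(440,440),d1(120,463))
T('rail2a',s1(483,304),d1(268,370));T('rail2b',s1(548,388),d1(238,484))
for nm,c in (('scene',S),('side',D)):
    im=cv2.imread(f'pics/{nm}0.png').astype(int)
    m=((im[:,:,2]>150)&(im[:,:,1]<70)&(im[:,:,0]<70)).astype(np.uint8)
    n,l,st,ce=cv2.connectedComponentsWithStats(m)
    for i in range(1,n):
        if st[i,4]>60: print(nm,ce[i],st[i],plane(c,*ce[i],.128))
E
```

```text
bal FL [0.4429 0.112  0.0445] [0.43 0.48]
bal RL [0.7215 0.1247 0.038 ] [0.51 0.51]
bal FR [ 0.4483 -0.1141  0.0439] [1.19 1.28]
FL [0.443  0.1144 0.05  ]
RL [0.7181 0.1313 0.05  ]
FR [ 0.4486 -0.1129  0.05  ]
FL scene [0.4461 0.1179 0.05  ]
RL scene [0.7251 0.1361 0.05  ]
RR scene [ 0.7361 -0.0948  0.05  ]
FR scene [ 0.4523 -0.1032  0.05  ]
key [ 0.4706 -0.0194  0.0584] [1.61 1.74]
peg tip [ 0.5551 -0.3174  0.2408] [0.36 0.39]
peg root [ 0.5939 -0.2998  0.2081] [0.15 0.15]
tray [ 0.4324 -0.423   0.018 ]
tray [ 0.3233 -0.4188  0.018 ]
tray [ 0.4535 -0.162   0.018 ]
tray [ 0.349  -0.1632  0.018 ]
stand [ 0.6716 -0.358   0.012 ]
stand [ 0.5512 -0.3776  0.012 ]
stand [ 0.5333 -0.2515  0.012 ]
stand [ 0.6529 -0.2346  0.012 ]
eye [0.359  0.3246 0.0022] [0.29 0.34]
[0.3594 0.3261 0.007 ]
handle far end [0.3888 0.2305 0.014 ] blade end [0.4027 0.1802 0.005 ]
rail1a [0.6284 0.259  0.1131] [0.81 0.87]
rail1b [0.6303 0.3534 0.1089] [0.29 0.31]
rail2a [0.5382 0.2611 0.1156] [0.64 0.71]
rail2b [0.5412 0.3537 0.1116] [0.2  0.23]
scene [265.4541 224.6541] [257 219  18  13 185] [ 0.6041 -0.0814  0.128 ]
scene [166.2 224.2] [160 220  13  10  95] [ 0.8184 -0.21    0.128 ]
scene [288.0435 238.1522] [280 232  18  13 184] [ 0.5786 -0.0075  0.128 ]
scene [300.4467 263.5584] [292 257  18  14 197] [0.5944 0.0864 0.128 ]
side [223.6747 137.5422] [218 134  13   8  83] [ 0.8474 -0.2047  0.128 ]
side [304.6019 182.9854] [296 177  19  13 206] [ 0.6066 -0.0822  0.128 ]
side [307.2722 207.7911] [299 201  18  14 158] [ 0.5842 -0.0052  0.128 ]
side [293.887  238.2348] [286 231  18  15 115] [0.5951 0.0881 0.128 ]
```

Request:
{"fn": "jog_arm", "kwargs": {
  "series": [
    [0,0,-0.025,-0.125],
    [0,0,-0.025,-0.125],
    [0,0,-0.025,-0.125],
    [0,0,-0.025,-0.125],
    [0,0,-0.02,-0.125],
    [0,0,-0.02,-0.125],
    [0,0,0,-0.125],
    [0,0,0,-0.125]
  ],
  "grip": 0.066
}}

```text
time: 0.82
eef_pos: [0.2794, -0.6119, 0.3799]
tcp_rot: [0.754, 0.657, 0.003, -0.007]
contact_force: [-0.9, -0.2, -0.2]
opening: 0.767
```

Request:
{"fn": "jog_arm", "kwargs": {
  "series": [
    [0.03,0.018,0,-0.07],
    [0.037,0.018,0,-0.07],
    [0.037,0.018,0,0],
    [0.037,0.018,0,0],
    [0.037,0.018,0,0],
    [0.037,0.018,0,0],
    [0.037,0.018,0,0],
    [0.037,0.018,0,0]
  ]
}}

```text
time: 1.48
eef_pos: [0.4255, -0.3256, 0.3785]
tcp_rot: [0.707, 0.707, 0.004, -0.009]
contact_force: [0.9, -0.7, 0.1]
opening: 0.773
```

Request:
{"fn": "jog_arm", "kwargs": {
  "series": [
    [0.037,0.018,0,0],
    [0.037,0.018,0,0],
    [0.037,0.018,0,0],
    [0.037,0.018,0,0],
    [0.037,0.018,0,0],
    [0.037,0.018,0,0],
    [0.037,0.018,0,0],
    [0,0,0,0]
  ]
}}

```text
time: 2.15
eef_pos: [0.5508, -0.0555, 0.3804]
tcp_rot: [0.705, 0.709, 0.005, -0.01]
contact_force: [-0.1, -0.4, -0.5]
opening: 0.776
```

```bash
python3 - <<'E'
from h import *
np.set_printoptions(precision=4,suppress=True)
s,M=pose();print(s['eef_pos'],M)
c,im=shot('wrist','w1'); R=np.array(c['R']);print('cam',-R.T@c['t'],R[2])
E
```

```text
[ 0.5508 -0.0555  0.3804] [[-0.0054  1.     -0.0079]
 [ 0.9997  0.0055  0.0217]
 [ 0.0217 -0.0078 -0.9997]]
cam [0.5515 0.0252 0.512 ] [-0.0044 -0.3043 -0.9526]
```

View pics/w1.png

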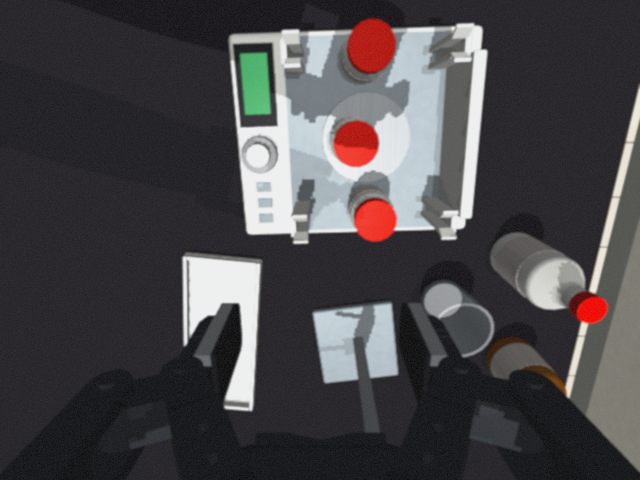

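```bash
python3 - <<'E'
from h import *
c,im=shot('wrist','w2',(220,10,500,250),2.5)
cv2.imwrite('pics/w2b.png',cv2.resize(im[230:430,170:490],None,fx=2.4,fy=2.4,interpolation=2))
import pickle; pickle.dump(c,open('c_w2.pkl','wb'))
E
```

```text
(no output)
```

View pics/w2.png

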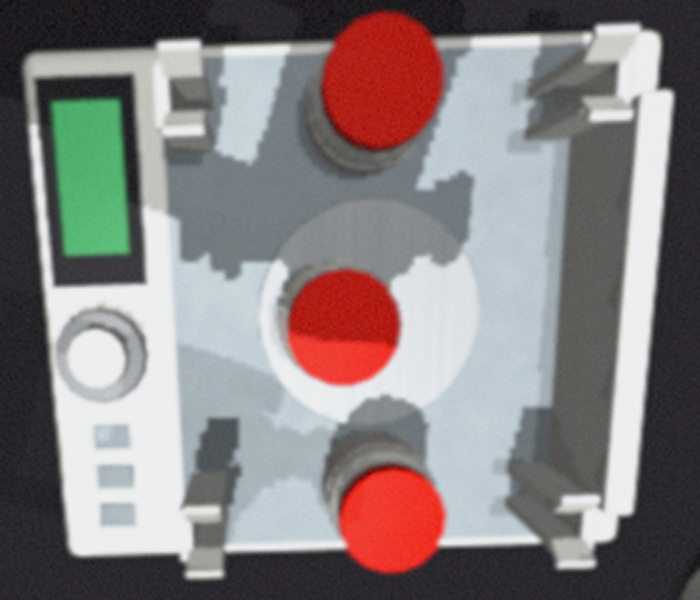

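View pics/w2b.png

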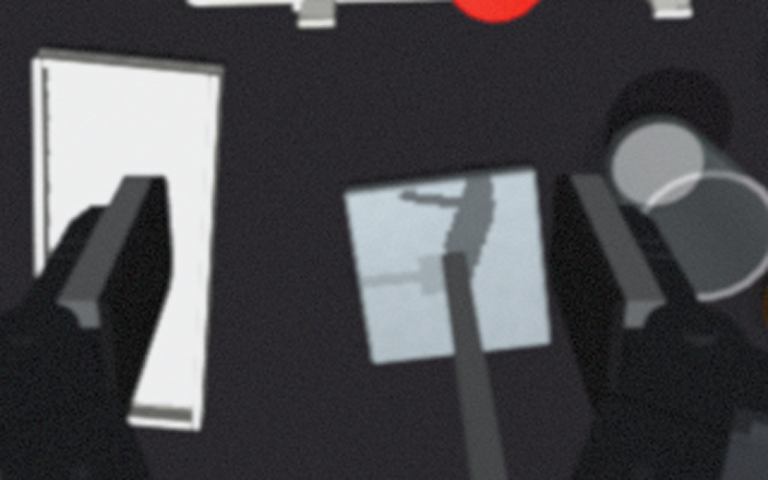

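```bash
python3 - <<'E'
from h import *
import pickle
np.set_printoptions(precision=4,suppress=True)
c=pickle.load(open('c_w2.pkl','rb'))
w=lambda x,y:(220+x/2.5,10+y/2.5)
b=lambda x,y:(170+x/2.4,230+y/2.4)
print('pan',plane(c,*w(370,310),.056),'key',plane(c,*w(97,355),.072))
P={}
for n,p in dict(FL=(182,87),FR=(203,541),RL=(613,74),RR=(576,530)).items():
    P[n]=plane(c,*w(*p),.142); print(n,P[n])
L=(P['FL']+P['RL'])/2;Rr=(P['FR']+P['RR'])/2
print('mid L',L,'mid R',Rr,'c',(L+Rr)/2)
d=P['RL']-P['FL'];print(np.degrees(np.arctan2(d[1],d[0])));d=P['RR']-P['FR'];print(np.degrees(np.arctan2(d[1],d[0])));d=L-Rr;print(np.degrees(np.arctan2(-d[0],d[1])),np.linalg.norm(d[:2]))
for n,p,z in (('j1',(382,80),.135),('j3',(344,327),.141),('j2',(391,519),.135)): print(n,plane(c,*w(*p),z))
for n,p in dict(FL=(26,58),FR=(73,553)).items(): print('case',n,plane(c,*w(*p),.05))
for p in [(35,52),(222,68),(200,430)]: print('tray',plane(c,*b(*p),.018))
for p in [(345,190),(536,170),(373,362),(550,343)]: print('stand',plane(c,*b(*p),.012))
E
```

```text
pan [0.6037 0.0048 0.056 ] key [ 0.4769 -0.0152  0.072 ]
FL [0.5233 0.0847 0.142 ]
FR [ 0.529  -0.0839  0.142 ]
RL [0.6763 0.0894 0.142 ]
RR [ 0.6818 -0.0781  0.142 ]
mid L [0.5998 0.0871 0.142 ] mid R [ 0.6054 -0.081   0.142 ] c [0.6026 0.003  0.142 ]
1.7408943100455285
2.1403710228300357
1.8983955071451866 0.16814711189325948
j1 [0.5954 0.0884 0.135 ]
j3 [0.5841 0.0019 0.141 ]
j2 [ 0.6069 -0.0758  0.135 ]
case FL [0.4476 0.1114 0.05  ]
case FR [ 0.4561 -0.1174  0.05  ]
tray [ 0.3567 -0.158   0.018 ]
tray [ 0.4663 -0.1672  0.018 ]
tray [ 0.44   -0.4309  0.018 ]
stand [ 0.5386 -0.2505  0.012 ]
stand [ 0.6568 -0.2356  0.012 ]
stand [ 0.5572 -0.379   0.012 ]
stand [ 0.6742 -0.3627  0.012 ]
```

Request:
{"fn": "jog_arm", "kwargs": {
  "series": [
    [-0.006,0.014,0.02,0],
    [-0.006,0.014,0.02,0],
    [-0.006,0.014,0.02,0],
    [-0.004,0.014,0.02,0],
    [0,0,0.02,0],
    [0,0,0.02,0],
    [0,0,0.02,0],
    [0,0,0.0,0]
  ]
}}

```text
time: 2.92
eef_pos: [0.6043, -0.0923, 0.2355]
tcp_rot: [0.711, 0.703, 0.002, -0.007]
contact_force: [-1.5, -0.7, -0.5]
opening: 0.774
```

Request:
{"fn": "jog_arm", "kwargs": {
  "series": [
    [0.007,0.002,0.02,0],
    [0.007,0.001,0.02,0],
    [0,0,0.02,0],
    [0,0,0.02,0],
    [0,0,0.0,0],
    [0,0,0.0,0],
    [0,0,0.0,0],
    [0,0,0.0,0]
  ]
}}

```text
time: 3.58
eef_pos: [0.6079, -0.0883, 0.1615]
tcp_rot: [0.716, 0.699, 0.003, -0.003]
contact_force: [1.4, -0.7, 0.4]
opening: 0.773
```

```bash
python3 - <<'E'
from h import *
np.set_printoptions(precision=4,suppress=True)
s,M=pose();print(s['eef_pos']);print(M); print(delta([.607,-.077,.092]))
E
```

```text
[ 0.6079 -0.0883  0.1615]
[[ 0.024   0.9997  0.0008]
 [ 0.9997 -0.024   0.0079]
 [ 0.0079  0.0007 -1.    ]]
[ 0.0107 -0.0012  0.0696]
```

Request:
{"fn": "jog_arm", "kwargs": {
  "series": [
    [0.006,0.0,0.012,-0.02],
    [0.005,0.0,0.018,0],
    [0.002,0,0.018,0],
    [0,0,0.018,0],
    [0,0,0.006,0],
    [0,0,0.0,0],
    [0,0,0.0,0],
    [0,0,0.0,0]
  ]
}}

```text
time: 4.25
eef_pos: [0.615, -0.0754, 0.0989]
tcp_rot: [0.706, 0.708, 0.008, 0.006]
contact_force: [-0.4, -0.7, -0.2]
opening: 0.773
```

```bash
python3 - <<'E'
from h import *
np.set_printoptions(precision=4,suppress=True)
s,M=pose();print(s['eef_pos']);print(M); print(delta([.607,-.077,.092]))
shot('wrist','w3')
E
```

```text
[ 0.615  -0.0754  0.0989]
[[-0.0026  0.9998  0.0196]
 [ 1.      0.0026  0.0017]
 [ 0.0017  0.0196 -0.9998]]
[-0.0016 -0.0082  0.0067]
```

View pics/w3.png

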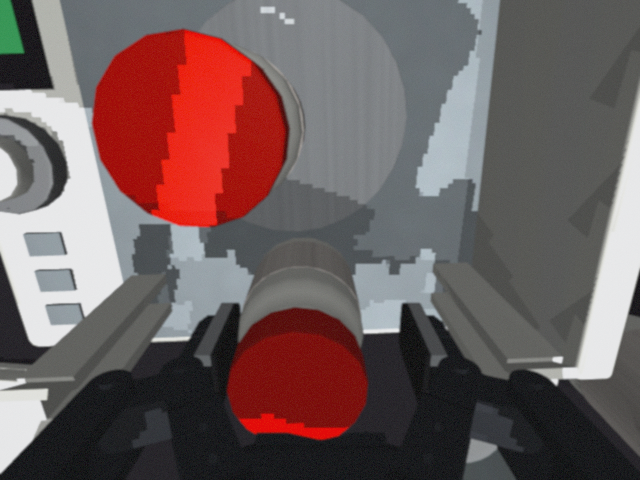

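Request:
{"fn": "jog_arm", "kwargs": {
  "series": [
    [-0.001,-0.006,0.005,0],
    [0,-0.002,0.002,0],
    [0,0,0,0],
    [0,0,0,0],
    [0,0,0,0],
    [0,0,0.0,0],
    [0,0,0.0,0],
    [0,0,0.0,0]
  ]
}}

```text
time: 4.97
eef_pos: [0.6071, -0.0764, 0.0918]
tcp_rot: [0.706, 0.708, 0.008, 0.007]
contact_force: [-0.5, 0.7, -0.0]
opening: 0.78
```

Request:
{"fn": "jog_arm", "kwargs": {
  "series": [
    [0,0,0,0],
    [0,0,0,0],
    [0,0,0,0],
    [0,0,0,0],
    [0,0,0,0],
    [0,0,0.0,0],
    [0,0,0.0,0],
    [0,0,0.0,0]
  ],
  "grip": 0.04,
  "grip_force": 35
}}

```text
time: 5.63
eef_pos: [0.6074, -0.0765, 0.0923]
tcp_rot: [0.706, 0.708, 0.008, 0.008]
contact_force: [0.7, 0.5, 0.1]
opening: 0.569
```

```bash
python3 - <<'E'
from h import *
np.set_printoptions(precision=4,suppress=True)
s,M=pose();print(s['eef_pos']);print(M); print(s['opening'],s['opening']*.0854)
E
```

```text
[ 0.6074 -0.0765  0.0923]
[[-0.0032  0.9997  0.0226]
 [ 1.      0.0031  0.0011]
 [ 0.0011  0.0226 -0.9997]]
0.5688415951408933 0.048579072225032285
```

Request:
{"fn": "jog_arm", "kwargs": {
  "series": [
    [0,0,-0.01,0],
    [0,0,-0.02,0],
    [0,0,-0.025,0],
    [0,0,-0.025,0],
    [0,0,-0.025,0],
    [0,0,-0.01,0],
    [0,0,0.0,0],
    [0,0,0.0,0]
  ]
}}

```text
time: 6.3
eef_pos: [0.601, -0.0755, 0.2086]
tcp_rot: [0.706, 0.708, 0.006, 0.002]
contact_force: [0.0, 0.1, -2.9]
opening: 0.57
```

Request:
{"fn": "jog_arm", "kwargs": {
  "series": [
    [-0.015,-0.012,0,0],
    [-0.025,-0.019,0,0],
    [-0.03,-0.022,0,0],
    [-0.03,-0.022,0,0],
    [-0.03,-0.022,0,0],
    [-0.03,-0.022,0,0],
    [-0.03,-0.022,0,0],
    [-0.02,-0.015,0,0]
  ]
}}

```text
time: 6.97
eef_pos: [0.437, -0.2853, 0.19]
tcp_rot: [0.702, 0.712, 0.005, -0.008]
contact_force: [0.6, 0.3, -1.8]
opening: 0.568
```

```bash
cat > st.py <<'E'
from h import *
import sys
np.set_printoptions(precision=4,suppress=True)
s,M=pose();print('pos',s['eef_pos'],'head_y',np.degrees(np.arctan2(M[1,1],M[0,1])).round(2),'ztilt',M[:2,2],'F',s['contact_force'],'op',s['opening']*.0854,'t',s['time'])
if len(sys.argv)>3: print('need tool',delta([float(a) for a in sys.argv[1:4]]))
E
python3 st.py .386 -.371 .2
```

```text
pos [ 0.437  -0.2853  0.19  ] head_y 0.87 ztilt [-0.005   0.0184] F [ 0.5825  0.28   -1.8032] op 0.04852748224313055 t 6.9667
need tool [-0.0847 -0.0524 -0.0113]
```

Request:
{"fn": "jog_arm", "kwargs": {
  "series": [
    [-0.025,-0.015,0,0],
    [-0.025,-0.015,0,0],
    [-0.02,-0.013,0,0],
    [-0.012,-0.008,0.0,0.015],
    [-0.003,-0.002,0.0,0],
    [0,0,0,0],
    [0,0,0,0],
    [0,0,0,0]
  ]
}}

```text
time: 7.63
eef_pos: [0.3737, -0.372, 0.1732]
tcp_rot: [0.71, 0.704, 0.006, -0.02]
contact_force: [-0.4, -0.2, -2.5]
opening: 0.567
```

```bash
python3 st.py .386 -.371 .0485; python3 - <<'E'
from h import *
shot('side','d3',(330,60,520,260),3)
E
```

```text
pos [ 0.3737 -0.372   0.1732] head_y -0.47 ztilt [-0.0196  0.0382] F [-0.3642 -0.245  -2.4782] op 0.04842549942476582 t 7.6333
need tool [-0.0036  0.0147  0.1244]
```

View pics/d3.png

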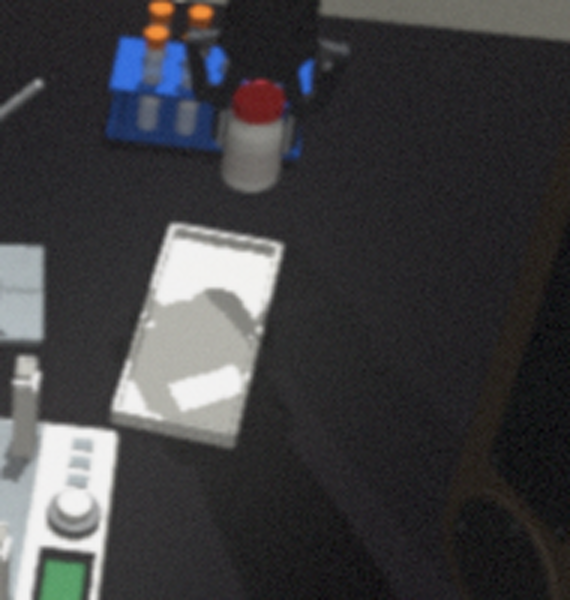

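Request:
{"fn": "jog_arm", "kwargs": {
  "series": [
    [-0.002,0.007,0.015,0],
    [-0.002,0.006,0.02,0],
    [0,0.002,0.02,0],
    [0,0,0.02,0],
    [0,0,0.015,0],
    [0,0,0.01,0],
    [0,0,0,0],
    [0,0,0,0]
  ]
}}

```text
time: 8.35
eef_pos: [0.3944, -0.367, 0.0716]
tcp_rot: [0.705, 0.709, 0.007, -0.017]
contact_force: [-0.3, -0.5, -1.2]
opening: 0.57
```

```bash
python3 st.py .386 -.371 .0485
```

```text
pos [ 0.3944 -0.367   0.0716] head_y 0.3 ztilt [-0.0152  0.0339] F [-0.3046 -0.4788 -1.1875] op 0.04867567266899176 t 8.35
need tool [-0.0048 -0.0081  0.023 ]
```

Request:
{"fn": "jog_arm", "kwargs": {
  "series": [
    [-0.003,-0.005,0.005,0],
    [-0.001,-0.003,0.006,0],
    [0,0,0.006,0],
    [0,0,0.003,0],
    [0,0,0.0,0],
    [0,0,0.0,0],
    [0,0,0,0],
    [0,0,0,0]
  ]
}}

```text
time: 9.02
eef_pos: [0.3873, -0.3733, 0.0541]
tcp_rot: [0.705, 0.709, 0.006, -0.013]
contact_force: [0.4, 0.1, -1.7]
opening: 0.569
```

```bash
python3 st.py .386 -.371 .0475
```

```text
pos [ 0.3873 -0.3733  0.0541] head_y 0.31 ztilt [-0.0104  0.0271] F [ 0.4084  0.1239 -1.6925] op 0.04859020345337905 t 9.0167
need tool [ 0.0021 -0.0012  0.0067]
```

Request:
{"fn": "jog_arm", "kwargs": {
  "series": [
    [0.001,-0.001,0.002,0],
    [0,0,0.002,0],
    [0,0,0.002,0],
    [0,0,0.001,0],
    [0,0,0.0,0],
    [0,0,0.0,0],
    [0,0,0,0],
    [0,0,0,0]
  ]
}}

```text
time: 9.68
eef_pos: [0.3867, -0.3726, 0.048]
tcp_rot: [0.705, 0.709, 0.006, -0.012]
contact_force: [-0.2, -0.2, -0.7]
opening: 0.57
```

Request:
{"fn": "jog_arm", "kwargs": {
  "series": [
    [0,0,0,0],
    [0,0,0,0],
    [0,0,0,0],
    [0,0,0,0],
    [0,0,0.0,0],
    [0,0,0.0,0],
    [0,0,-0.01,0],
    [0,0,-0.02,0]
  ],
  "grip": 0.066
}}

```text
time: 10.35
eef_pos: [0.386, -0.372, 0.0764]
tcp_rot: [0.705, 0.709, 0.006, -0.015]
contact_force: [-0.4, -0.2, -0.0]
opening: 0.773
```

Request:
{"fn": "jog_arm", "kwargs": {
  "series": [
    [0,0,-0.02,0],
    [0,0,-0.03,0],
    [0,0,-0.03,0],
    [0,0,-0.03,0],
    [0,0,-0.025,0],
    [0,0,-0.015,0],
    [0,0,0,0],
    [0,0,0,0]
  ]
}}

```text
time: 11.02
eef_pos: [0.3885, -0.3773, 0.2431]
tcp_rot: [0.705, 0.709, 0.005, -0.01]
contact_force: [-0.0, -0.2, -1.1]
opening: 0.776
```

```bash
python3 st.py .595 .088 .23; python3 - <<'E'
from h import *
shot('side','d4',(330,60,520,260),3)
E
```

```text
pos [ 0.3885 -0.3773  0.2431] head_y 0.33 ztilt [-0.0065  0.0217] F [-0.0031 -0.225  -1.1046] op 0.06628808513917046 t 11.0167
need tool [0.4638 0.2092 0.0219]
```

View pics/d4.png

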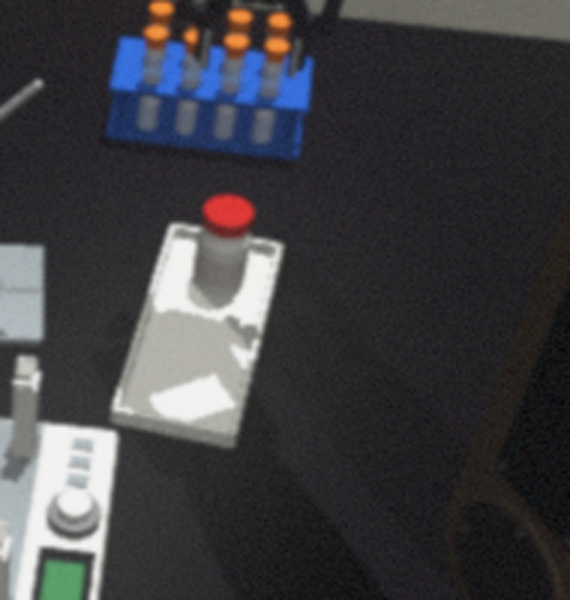

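Request:
{"fn": "jog_arm", "kwargs": {
  "series": [
    [0.025,0.013,0,0],
    [0.035,0.018,0,0],
    [0.036,0.019,0,0],
    [0.036,0.019,0,0],
    [0.036,0.019,0,0],
    [0.036,0.019,0,0],
    [0.036,0.019,0,0],
    [0.036,0.019,0,0]
  ]
}}

```text
time: 11.73
eef_pos: [0.5288, -0.0962, 0.2336]
tcp_rot: [0.711, 0.703, 0.002, -0.021]
contact_force: [0.5, -0.9, 0.2]
opening: 0.774
```

Request:
{"fn": "jog_arm", "kwargs": {
  "series": [
    [0.036,0.019,0,0],
    [0.03,0.015,0,0],
    [0.015,0.008,0,0],
    [0.005,0.003,0,0],
    [0,0,0,0],
    [0,0,0,0],
    [0,0,0,0],
    [0,0,0,0]
  ]
}}

```text
time: 12.4
eef_pos: [0.5706, -0.0003, 0.2207]
tcp_rot: [0.708, 0.706, -0.004, -0.031]
contact_force: [0.5, -0.1, 0.2]
opening: 0.775
```

```bash
python3 st.py .584 .001 .098
```

```text
pos [ 0.5706 -0.0003  0.2207] head_y -0.1 ztilt [-0.0493  0.0376] F [ 0.5388 -0.141   0.196 ] op 0.06620270268775955 t 12.4
need tool [-0.0033  0.0195  0.1219]
```

Request:
{"fn": "jog_arm", "kwargs": {
  "series": [
    [-0.002,0.01,0.01,0],
    [-0.002,0.008,0.015,0],
    [0,0.003,0.015,0],
    [0,0,0.015,0],
    [0,0,0.015,0],
    [0,0,0.015,0],
    [0,0,0.01,0],
    [0,0,0,0]
  ]
}}

```text
time: 13.07
eef_pos: [0.5869, -0.0129, 0.1238]
tcp_rot: [0.713, 0.7, -0.003, -0.028]
contact_force: [-1.1, -0.6, -0.5]
opening: 0.772
```

```bash
python3 st.py .584 .001 .098
```

```text
pos [ 0.5869 -0.0129  0.1238] head_y -1.04 ztilt [-0.0431  0.0351] F [-1.1466 -0.6372 -0.5125] op 0.06596978053194257 t 13.0667
need tool [ 0.0129 -0.002   0.0264]
```

Request:
{"fn": "jog_arm", "kwargs": {
  "series": [
    [0.007,-0.001,0.008,-0.015],
    [0.005,0,0.008,0],
    [0.002,0,0.006,0],
    [0,0,0.004,0],
    [0,0,0,0],
    [0,0,0,0],
    [0,0,0,0],
    [0,0,0,0]
  ]
}}

```text
time: 13.73
eef_pos: [0.5863, 0.0022, 0.0991]
tcp_rot: [0.708, 0.706, -0.002, -0.026]
contact_force: [-0.1, -0.5, 0.3]
opening: 0.774
```

```bash
python3 st.py .584 .001 .098;  python3 - <<'E'
from h import *
shot('wrist','w4')
E
```

```text
pos [0.5863 0.0022 0.0991] head_y -0.17 ztilt [-0.0382  0.0341] F [-0.0554 -0.46    0.266 ] op 0.06606063638170936 t 13.7333
need tool [-0.0012 -0.0023  0.0012]
```

View pics/w4.png

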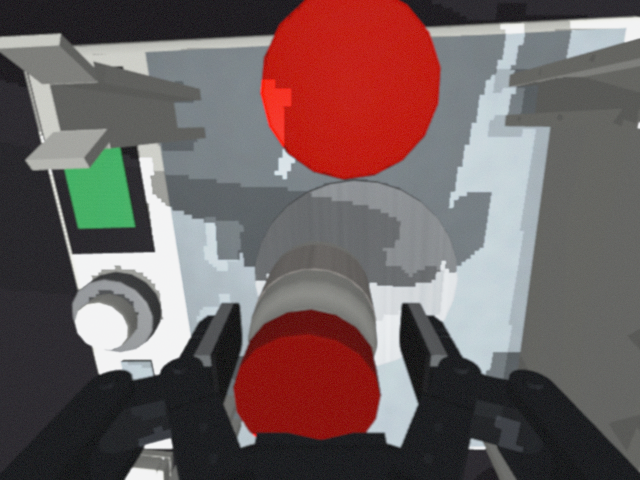

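Request:
{"fn": "jog_arm", "kwargs": {
  "series": [
    [0,-0.002,0,0],
    [0,0,0,0],
    [0,0,0,0],
    [0,0,0,0],
    [0,0,0,0],
    [0,0,0.0,0],
    [0,0,0.0,0],
    [0,0,-0.003,0]
  ],
  "grip": 0.04
}}

```text
time: 14.45
eef_pos: [0.584, 0.0019, 0.1023]
tcp_rot: [0.708, 0.705, -0.002, -0.026]
contact_force: [-0.9, -0.4, -2.8]
opening: 0.569
```

Request:
{"fn": "jog_arm", "kwargs": {
  "series": [
    [0,0,-0.01,0],
    [0,0,-0.02,0],
    [0,0,-0.02,0],
    [0,0,-0.02,0],
    [0,0,-0.02,0],
    [0,0,-0.015,0],
    [0,0,-0.005,0],
    [0,0,0.0,0]
  ]
}}

```text
time: 15.12
eef_pos: [0.5855, -0.0018, 0.2164]
tcp_rot: [0.708, 0.705, -0.004, -0.029]
contact_force: [1.6, 1.0, -2.6]
opening: 0.568
```

```bash
python3 st.py .394 -.293 .2
```

```text
pos [ 0.5855 -0.0018  0.2164] head_y -0.19 ztilt [-0.0472  0.035 ] F [ 1.6095  1.0367 -2.602 ] op 0.04848994998391356 t 15.1167
need tool [-0.2925 -0.1895  0.0152]
```

Request:
{"fn": "jog_arm", "kwargs": {
  "series": [
    [-0.01,-0.006,0,0],
    [-0.02,-0.013,0,0],
    [-0.024,-0.016,0,0],
    [-0.024,-0.016,0,0],
    [-0.024,-0.016,0,0],
    [-0.024,-0.016,0,0],
    [-0.024,-0.016,0,0],
    [-0.024,-0.016,0,0]
  ]
}}

```text
time: 15.78
eef_pos: [0.4595, -0.1789, 0.2057]
tcp_rot: [0.704, 0.709, -0.008, -0.037]
contact_force: [0.4, -0.4, -2.4]
opening: 0.57
```

```bash
python3 st.py .394 -.293 .2
```

```text
pos [ 0.4595 -0.1789  0.2057] head_y 0.43 ztilt [-0.0626  0.0406] F [ 0.392  -0.4428 -2.426 ] op 0.04863589532711576 t 15.7833
need tool [-0.1139 -0.0658  0.0052]
```

Request:
{"fn": "jog_arm", "kwargs": {
  "series": [
    [-0.024,-0.014,0,0],
    [-0.022,-0.014,0,0],
    [-0.018,-0.011,0,0],
    [-0.012,-0.008,0,0],
    [-0.006,-0.003,0,0],
    [0,0,0,0],
    [0,0,0,0],
    [0,0,0,0]
  ]
}}

```text
time: 16.45
eef_pos: [0.3951, -0.2663, 0.1945]
tcp_rot: [0.707, 0.705, -0.009, -0.047]
contact_force: [0.3, -0.3, -2.0]
opening: 0.566
```

```bash
python3 st.py .394 -.293 .048
```

```text
pos [ 0.3951 -0.2663  0.1945] head_y -0.06 ztilt [-0.079   0.0526] F [ 0.3262 -0.3393 -2.0462] op 0.04837353381714104 t 16.45
need tool [-0.0343  0.0105  0.1445]
```

Request:
{"fn": "jog_arm", "kwargs": {
  "series": [
    [-0.012,0.003,0.012,0],
    [-0.012,0.004,0.016,0],
    [-0.01,0.003,0.016,0],
    [0,0,0.016,0],
    [0,0,0.016,0],
    [0,0,0.016,0],
    [0,0,0.008,0],
    [0,0,0,0]
  ]
}}

```text
time: 17.12
eef_pos: [0.4033, -0.2902, 0.0892]
tcp_rot: [0.703, 0.71, -0.008, -0.045]
contact_force: [-0.1, -0.3, -2.4]
opening: 0.569
```

```bash
python3 st.py .397 -.295 .05
```

```text
pos [ 0.4033 -0.2902  0.0892] head_y 0.67 ztilt [-0.0753  0.051 ] F [-0.1069 -0.2771 -2.4184] op 0.04855365020220776 t 17.1167
need tool [-0.0068 -0.0034  0.0393]
```

Request:
{"fn": "jog_arm", "kwargs": {
  "series": [
    [-0.004,-0.002,0.008,0],
    [-0.003,-0.001,0.01,0],
    [0,0,0.008,0],
    [0,0,0.006,0],
    [0,0,0.004,0],
    [0,0,0.0,0],
    [0,0,0,0],
    [0,0,0,0]
  ]
}}

```text
time: 17.78
eef_pos: [0.3995, -0.2966, 0.0523]
tcp_rot: [0.702, 0.711, -0.008, -0.042]
contact_force: [-0.5, 0.6, -2.8]
opening: 0.57
```

```bash
python3 st.py .397 -.295 .05
```

```text
pos [ 0.3995 -0.2966  0.0523] head_y 0.79 ztilt [-0.0721  0.0476] F [-0.4924  0.5604 -2.7979] op 0.048649313001612154 t 17.7833
need tool [ 0.0015 -0.0023  0.0026]
```

Request:
{"fn": "jog_arm", "kwargs": {
  "series": [
    [0,0,0.001,0],
    [0,0,0.001,0],
    [0,0,0.001,0],
    [0,0,0,0],
    [0,0,0.0,0],
    [0,0,0.0,0],
    [0,0,0,0],
    [0,0,0,0]
  ]
}}

```text
time: 18.45
eef_pos: [0.4003, -0.2975, 0.0509]
tcp_rot: [0.702, 0.711, -0.009, -0.04]
contact_force: [-0.3, 0.2, -2.4]
opening: 0.568
```

Request:
{"fn": "jog_arm", "kwargs": {
  "series": [
    [0,0,0,0],
    [0,0,0,0],
    [0,0,0,0],
    [0,0,0,0],
    [0,0,0.0,0],
    [0,0,0.0,0],
    [0,0,-0.005,0],
    [0,0,-0.01,0]
  ],
  "grip": 0.066
}}

```text
time: 19.12
eef_pos: [0.4018, -0.2988, 0.0673]
tcp_rot: [0.702, 0.711, -0.009, -0.04]
contact_force: [0.2, 0.2, 0.2]
opening: 0.77
```

```bash
python3 st.py; python3 - <<'E'
from h import *
shot('side','d5',(330,60,520,260),3)
E
```

```text
pos [ 0.4018 -0.2988  0.0673] head_y 0.77 ztilt [-0.0691  0.0442] F [0.1762 0.189  0.2025] op 0.06578210068534479 t 19.1167
```

View pics/d5.png

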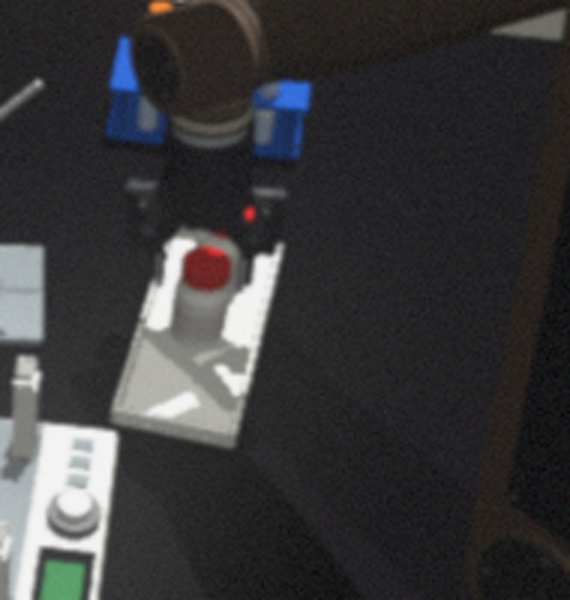

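Request:
{"fn": "jog_arm", "kwargs": {
  "series": [
    [0,0,-0.02,0],
    [0,0,-0.025,0],
    [0,0,-0.025,0],
    [0,0,-0.025,0],
    [0,0,-0.025,0],
    [0,0,-0.025,0],
    [0,0,-0.02,0],
    [0,0,0,0]
  ]
}}

```text
time: 19.83
eef_pos: [0.4147, -0.3071, 0.2475]
tcp_rot: [0.702, 0.711, -0.009, -0.035]
contact_force: [0.3, -0.5, 0.7]
opening: 0.771
```

```bash
python3 st.py .595 .088 .2
```

```text
pos [ 0.4147 -0.3071  0.2475] head_y 0.77 ztilt [-0.0624  0.0371] F [ 0.2855 -0.5374  0.7387] op 0.0658198690101776 t 19.8333
need tool [0.391  0.1881 0.0508]
```

Request:
{"fn": "jog_arm", "kwargs": {
  "series": [
    [0.012,0.006,0,0],
    [0.012,0.006,0,0],
    [0.012,0.006,0,0],
    [0.012,0.006,0,0],
    [0.012,0.006,0,0],
    [0.012,0.006,0,0],
    [0.012,0.006,0,0],
    [0.012,0.006,0,0]
  ]
}}

```text
time: 20.5
eef_pos: [0.4615, -0.1979, 0.2398]
tcp_rot: [0.703, 0.71, -0.009, -0.042]
contact_force: [-0.3, 0.2, -1.3]
opening: 0.771
```

```bash
python3 st.py .595 .088 .2
```

```text
pos [ 0.4615 -0.1979  0.2398] head_y 0.69 ztilt [-0.072   0.0464] F [-0.26    0.1706 -1.3038] op 0.06580953399950806 t 20.5
need tool [0.2825 0.1394 0.0433]
```

Request:
{"fn": "jog_arm", "kwargs": {
  "series": [
    [0.03,0.015,0,0],
    [0.03,0.015,0,0],
    [0.03,0.015,0,0],
    [0.03,0.015,0,0],
    [0.03,0.015,0,0],
    [0.03,0.015,0,0],
    [0.03,0.015,0,0],
    [0.03,0.015,0,0]
  ]
}}

```text
time: 21.17
eef_pos: [0.5736, 0.0656, 0.2257]
tcp_rot: [0.702, 0.709, -0.015, -0.055]
contact_force: [0.5, -0.2, 0.1]
opening: 0.774
```

```bash
python3 st.py .595 .088 .2
```

```text
pos [0.5736 0.0656 0.2257] head_y 0.72 ztilt [-0.0989  0.0555] F [ 0.5151 -0.2433  0.1374] op 0.0661294109491642 t 21.1667
need tool [0.0207 0.0241 0.0247]
```

Request:
{"fn": "jog_arm", "kwargs": {
  "series": [
    [0,0,-0.04,0],
    [0,0,-0.04,0],
    [0,0,-0.04,0],
    [0,0,-0.04,0],
    [0,0,0,0],
    [0,0,0,0],
    [0,0,0,0],
    [0,0,0,0]
  ]
}}

```text
time: 21.83
eef_pos: [0.5842, 0.0768, 0.3698]
tcp_rot: [0.695, 0.715, -0.026, -0.07]
contact_force: [0.1, 0.0, 0.1]
opening: 0.773
```

```bash
python3 st.py .595 .088 .2
```

```text
pos [0.5842 0.0768 0.3698] head_y 1.91 ztilt [-0.137   0.0602] F [0.1177 0.0152 0.1317] op 0.06599511847689941 t 21.8333
need tool [0.     0.034  0.1671]
```

Request:
{"fn": "jog_arm", "kwargs": {
  "series": [
    [0,0,0.04,0],
    [0,0,0.04,0],
    [0,0,0.04,0],
    [0,0,0.04,0],
    [0,0,0,0],
    [0,0,0,0],
    [0,0,0,0],
    [0,0,0,0]
  ]
}}

```text
time: 22.5
eef_pos: [0.5556, 0.0888, 0.1991]
tcp_rot: [0.695, 0.715, -0.031, -0.075]
contact_force: [-0.5, 0.4, 0.4]
opening: 0.772
```

```bash
python3 st.py .595 .088 .2
```

```text
pos [0.5556 0.0888 0.1991] head_y 1.93 ztilt [-0.1506  0.0608] F [-0.5044  0.3615  0.4274] op 0.06592313142635674 t 22.5
need tool [-0.0017  0.0387 -0.0069]
```

Request:
{"fn": "jog_arm", "kwargs": {
  "series": [
    [0,0.006,0,0.016],
    [0,0.006,0,0.016],
    [0,0.006,0,0],
    [0,0.006,0,0],
    [0,0.006,0,0],
    [0,0.006,0,0],
    [0,0.003,0,0],
    [0,0,0,0]
  ]
}}

```text
time: 23.17
eef_pos: [0.606, 0.0881, 0.2043]
tcp_rot: [0.708, 0.703, -0.025, -0.067]
contact_force: [0.4, 0.1, -0.1]
opening: 0.778
```

```bash
python3 st.py .595 .088 .2
```

```text
pos [0.606  0.0881 0.2043] head_y -0.2 ztilt [-0.1301  0.0601] F [ 0.3683  0.0874 -0.0692] op 0.06644467466479226 t 23.1667
need tool [-0.0005 -0.0104  0.0057]
```

Request:
{"fn": "jog_arm", "kwargs": {
  "series": [
    [0,0,-0.008,0],
    [0,0,-0.008,0],
    [0,0,-0.008,0],
    [0,0,-0.008,0],
    [0,0,-0.008,0],
    [0,0,-0.008,0],
    [0,0,-0.008,0],
    [0,0,-0.008,0]
  ]
}}

```text
time: 23.83
eef_pos: [0.6139, 0.084, 0.2729]
tcp_rot: [0.708, 0.703, -0.026, -0.068]
contact_force: [-0.6, 0.4, -0.2]
opening: 0.777
```

```bash
python3 st.py .595 .088 .2
```

```text
pos [0.6139 0.084  0.2729] head_y -0.19 ztilt [-0.1331  0.0602] F [-0.5783  0.4027 -0.2456] op 0.06633293336445673 t 23.8333
need tool [-0.0006 -0.0091  0.0749]
```

Request:
{"fn": "jog_arm", "kwargs": {
  "series": [
    [0,0.04,0,0],
    [0,0.04,0,0],
    [0,0.04,0,0],
    [0,0.04,0,0],
    [0,0.0,0,0],
    [0,0.0,0,0],
    [0,0.0,0,0],
    [0,0,0,0]
  ]
}}

```text
time: 24.5
eef_pos: [0.777, 0.0835, 0.2492]
tcp_rot: [0.708, 0.702, -0.028, -0.071]
contact_force: [-0.5, -0.0, 0.7]
opening: 0.774
```

```bash
python3 st.py .595 .088 .2
```

```text
pos [0.777  0.0835 0.2492] head_y -0.18 ztilt [-0.1391  0.0603] F [-0.5392 -0.0099  0.6643] op 0.06611138446030354 t 24.5
need tool [-0.0005 -0.1734  0.0742]
```

Request:
{"fn": "jog_arm", "kwargs": {
  "series": [
    [0,-0.02,0,0],
    [0,-0.02,0,0],
    [0,-0.02,0,0],
    [0,-0.02,0,0],
    [0,-0.02,0,0],
    [0,-0.02,0,0],
    [0,-0.01,0,0],
    [0,0,0,0]
  ]
}}

```text
time: 25.17
eef_pos: [0.634, 0.0849, 0.2809]
tcp_rot: [0.707, 0.703, -0.023, -0.065]
contact_force: [-0.0, 0.0, 0.1]
opening: 0.769
```

```bash
python3 st.py .595 .088 .2; python3 -c "
from h import *
print(monitor.get_state()['qpos'])"
```

```text
pos [0.634  0.0849 0.2809] head_y -0.12 ztilt [-0.1246  0.0596] F [-0.0397  0.0016  0.1449] op 0.06563896110777803 t 25.1667
need tool [-0.0021 -0.0286  0.0852]
[-0.04560567  0.24570772  1.55955111  0.05422594  1.46425041 -0.04908238]
```

Request:
{"fn": "jog_arm", "kwargs": {
  "series": [
    [0,-0.02,0,0],
    [0,-0.02,0,0],
    [0,-0.02,0,0],
    [0,-0.02,0,0],
    [0,-0.02,0,0],
    [0,0,0,0],
    [0,0,0,0],
    [0,0,0,0]
  ]
}}

```text
time: 25.83
eef_pos: [0.5283, 0.0857, 0.3046]
tcp_rot: [0.708, 0.704, -0.016, -0.057]
contact_force: [1.2, -0.8, -0.2]
opening: 0.775
```

```bash
python3 st.py .595 .088 .2; python3 -c "
from h import *
print(monitor.get_state()['qpos'])"
```

```text
pos [0.5283 0.0857 0.3046] head_y -0.1 ztilt [-0.1025  0.0588] F [ 1.1948 -0.7701 -0.1704] op 0.06615602952065774 t 25.8333
need tool [-0.0033  0.0771  0.0972]
[-0.05298845 -0.01546141  1.80076527  0.05361738  1.46221054 -0.05689305]
```

Request:
{"fn": "jog_arm", "kwargs": {
  "series": [
    [0,0.01,0,0],
    [0,0.01,0,0],
    [0,0.01,0,0],
    [0,0.01,0,0],
    [0,0.01,0,0],
    [0,0.01,0,0],
    [0,0.01,0,0],
    [0,0.01,0,0]
  ]
}}

```text
time: 26.5
eef_pos: [0.6216, 0.0847, 0.2934]
tcp_rot: [0.708, 0.704, -0.015, -0.056]
contact_force: [0.3, 0.9, 0.0]
opening: 0.772
```

```bash
python3 st.py .595 .088 .2; python3 -c "
from h import *
print(monitor.get_state()['qpos'])"
```

```text
pos [0.6216 0.0847 0.2934] head_y -0.18 ztilt [-0.1    0.059] F [0.2555 0.9205 0.0384] op 0.06591373595569211 t 26.5
need tool [-0.0024 -0.0171  0.0956]
[-0.04703797  0.19779217  1.59215912  0.0546422   1.45482376 -0.05002333]
```

Request:
{"fn": "jog_arm", "kwargs": {
  "series": [
    [0,-0.035,0,0],
    [0,-0.035,0,0],
    [0,-0.035,0,0],
    [0,0,0,0],
    [0,0,0,0],
    [0,0,0,0],
    [0,0,0,0],
    [0,0,0,0]
  ]
}}

```text
time: 27.17
eef_pos: [0.5266, 0.0832, 0.2878]
tcp_rot: [0.709, 0.702, -0.022, -0.065]
contact_force: [0.5, -0.9, 0.0]
opening: 0.775
```

```bash
python3 st.py .595 .088 .2
```

```text
pos [0.5266 0.0832 0.2878] head_y -0.36 ztilt [-0.1222  0.0606] F [ 0.4712 -0.8941  0.0131] op 0.066185986733232 t 27.1667
need tool [0.0005 0.0786 0.0789]
```

Request:
{"fn": "jog_arm", "kwargs": {
  "series": [
    [0,0.013,0,0],
    [0,0.013,0,0],
    [0,0.013,0,0],
    [0,0.013,0,0],
    [0,0.013,0,0],
    [0,0.013,0,0],
    [0,0.013,0,0],
    [0,0.013,0,0]
  ]
}}

```text
time: 27.83
eef_pos: [0.6419, 0.0818, 0.2762]
tcp_rot: [0.709, 0.702, -0.02, -0.062]
contact_force: [-0.2, 0.2, 0.3]
opening: 0.775
```

```bash
python3 st.py .595 .088 .2
```

```text
pos [0.6419 0.0818 0.2762] head_y -0.4 ztilt [-0.1157  0.0604] F [-0.1673  0.1782  0.2818] op 0.06616627985374855 t 27.8333
need tool [ 0.001  -0.0378  0.0814]
```

Request:
{"fn": "jog_arm", "kwargs": {
  "series": [
    [0,-0.02,0,0],
    [0,-0.02,0,0],
    [0,-0.02,0,0],
    [0,-0.02,0,0],
    [0,-0.02,0,0],
    [0,-0.02,0,0],
    [0,0,0,0],
    [0,0,0,0]
  ]
}}

```text
time: 28.5
eef_pos: [0.5297, 0.0811, 0.2849]
tcp_rot: [0.71, 0.701, -0.021, -0.063]
contact_force: [0.7, -0.2, 0.4]
opening: 0.776
```

```bash
python3 st.py .595 .088 .2
```

```text
pos [0.5297 0.0811 0.2849] head_y -0.53 ztilt [-0.118   0.0607] F [ 0.6929 -0.1797  0.3965] op 0.06629322822448243 t 28.5
need tool [0.0029 0.0749 0.0769]
```

Request:
{"fn": "jog_arm", "kwargs": {
  "series": [
    [0,0.013,0,0],
    [0,0.013,0,0],
    [0,0.013,0,0],
    [0,0.013,0,0],
    [0,0.013,0,0],
    [0,0.013,0,0],
    [0,0.013,0,0],
    [0,0.013,0,0]
  ]
}}

```text
time: 29.17
eef_pos: [0.6477, 0.0792, 0.2725]
tcp_rot: [0.711, 0.701, -0.018, -0.06]
contact_force: [-0.2, 0.8, -0.0]
opening: 0.774
```

```bash
python3 st.py .595 .088 .2
```

```text
pos [0.6477 0.0792 0.2725] head_y -0.61 ztilt [-0.1097  0.0606] F [-0.2322  0.7766 -0.0119] op 0.06607394299885667 t 29.1667
need tool [ 0.0036 -0.0444  0.0782]
```

Request:
{"fn": "jog_arm", "kwargs": {
  "series": [
    [0,-0.015,0,0],
    [0,-0.015,0,0],
    [0,-0.015,0,0],
    [0,-0.015,0,0],
    [0,-0.015,0,0],
    [0,-0.015,0,0],
    [0,-0.015,0,0],
    [0,-0.015,0,0]
  ]
}}

```text
time: 29.83
eef_pos: [0.5408, 0.0782, 0.2782]
tcp_rot: [0.712, 0.699, -0.018, -0.061]
contact_force: [0.0, 0.0, 0.0]
opening: 0.774
```

```bash
python3 st.py .595 .088 .2
```

```text
pos [0.5408 0.0782 0.2782] head_y -0.81 ztilt [-0.1103  0.0613] F [0.0449 0.0383 0.0448] op 0.06607002573862451 t 29.8333
need tool [0.0063 0.0624 0.0722]
```

Request:
{"fn": "jog_arm", "kwargs": {
  "series": [
    [0,0,0,0],
    [0,0.014,0,0.01],
    [0,0.014,0,-0.01],
    [0,0.014,0,0],
    [0,0.014,0,0],
    [0,0.014,0,0],
    [0,0.014,0,0],
    [0,0,0,0]
  ]
}}

```text
time: 30.5
eef_pos: [0.6386, 0.0757, 0.2679]
tcp_rot: [0.713, 0.699, -0.015, -0.057]
contact_force: [-0.0, 0.1, 0.9]
opening: 0.77
```

```bash
python3 st.py .595 .088 .2
```

```text
pos [0.6386 0.0757 0.2679] head_y -0.91 ztilt [-0.1011  0.0611] F [-0.022   0.1292  0.9084] op 0.06572557081298602 t 30.5
need tool [ 0.0073 -0.0367  0.0726]
```

Request:
{"fn": "jog_arm", "kwargs": {
  "series": [
    [0,0,0,0],
    [0,-0.02,0,0],
    [0,-0.02,0,0],
    [0,-0.02,0,0],
    [0,-0.02,0,0],
    [0,-0.01,0,0],
    [0,0,0,0],
    [0,0,0,0]
  ]
}}

```text
time: 31.17
eef_pos: [0.5493, 0.0765, 0.274]
tcp_rot: [0.713, 0.699, -0.015, -0.058]
contact_force: [-0.3, -0.2, -0.8]
opening: 0.77
```

```bash
python3 st.py .595 .088 .2
```

```text
pos [0.5493 0.0765 0.274 ] head_y -0.98 ztilt [-0.1025  0.0614] F [-0.3018 -0.1551 -0.7771] op 0.06573559810116635 t 31.1667
need tool [0.0082 0.0529 0.0694]
```

Request:
{"fn": "jog_arm", "kwargs": {
  "series": [
    [0,0.006,0,0],
    [0,0.006,0,0],
    [0,0.006,0,0],
    [0,0.006,0,0],
    [0,0.006,0,0],
    [0,0.006,0,0],
    [0,0.006,0,0],
    [0,0.006,0,0]
  ]
}}

```text
time: 31.83
eef_pos: [0.6054, 0.0751, 0.2677]
tcp_rot: [0.713, 0.698, -0.015, -0.057]
contact_force: [0.1, 0.2, -0.2]
opening: 0.772
```

```bash
python3 st.py .595 .088 .2
```

```text
pos [0.6054 0.0751 0.2677] head_y -1.02 ztilt [-0.1009  0.0615] F [ 0.0616  0.2015 -0.2435] op 0.06592697475960559 t 31.8333
need tool [ 0.0086 -0.0036  0.069 ]
```

Request:
{"fn": "jog_arm", "kwargs": {
  "series": [
    [0,0.02,0,0],
    [0,0.02,0,0],
    [0,0.02,0,0],
    [0,0.02,0,0],
    [0,0.02,0,0],
    [0,0.02,0,0],
    [0,0.02,0,0],
    [0,0.02,0,0]
  ]
}}

```text
time: 32.5
eef_pos: [0.7728, 0.0726, 0.2486]
tcp_rot: [0.713, 0.699, -0.015, -0.058]
contact_force: [0.6, 0.4, 0.3]
opening: 0.775
```

```bash
python3 st.py .595 .088 .2
```

```text
pos [0.7728 0.0726 0.2486] head_y -1.0 ztilt [-0.1027  0.0616] F [0.5814 0.3554 0.2678] op 0.06621477916770574 t 32.5
need tool [ 0.0083 -0.1721  0.0675]
```

Request:
{"fn": "jog_arm", "kwargs": {
  "series": [
    [0,0,0,0],
    [0,0,0,0.03],
    [0,0,0,0.03],
    [0,0,0,0],
    [0,0,0,0],
    [0,0,0,0],
    [0,0,0,0],
    [0,0,0,0]
  ]
}}

```text
time: 33.17
eef_pos: [0.7749, 0.0722, 0.2427]
tcp_rot: [0.734, 0.676, -0.019, -0.06]
contact_force: [-0.1, -0.7, -0.5]
opening: 0.772
```

```bash
python3 st.py .595 .088 .2
```

```text
pos [0.7749 0.0722 0.2427] head_y -4.49 ztilt [-0.1088  0.0618] F [-0.1491 -0.6833 -0.4676] op 0.06594419160712546 t 33.1667
need tool [-0.0016 -0.1746  0.0629]
```

Request:
{"fn": "jog_arm", "kwargs": {
  "series": [
    [0,-0.015,0,-0.012],
    [0,-0.015,0,-0.012],
    [0,-0.015,0,-0.012],
    [0,-0.015,0,-0.012],
    [0,-0.015,0,-0.012],
    [0,-0.015,0,-0.012],
    [0,-0.015,0,-0.012],
    [0,-0.01,0,0]
  ]
}}

```text
time: 33.83
eef_pos: [0.6562, 0.0762, 0.2567]
tcp_rot: [0.703, 0.709, -0.015, -0.059]
contact_force: [0.5, 0.3, 0.5]
opening: 0.775
```

```bash
python3 st.py .595 .088 .2
```

```text
pos [0.6562 0.0762 0.2567] head_y 0.7 ztilt [-0.1059  0.0617] F [0.5408 0.2652 0.4858] op 0.06615950210121925 t 33.8333
need tool [ 0.0085 -0.0547  0.0634]
```

Request:
{"fn": "jog_arm", "kwargs": {
  "series": [
    [0,-0.003,0,0],
    [0,-0.006,0,0],
    [0,-0.01,0,0],
    [0,-0.015,0,0],
    [0,-0.02,0,0],
    [0,-0.026,0,0],
    [0,-0.032,0,0],
    [0,0,0,0]
  ]
}}

```text
time: 34.5
eef_pos: [0.5395, 0.0747, 0.2691]
tcp_rot: [0.702, 0.709, -0.015, -0.059]
contact_force: [1.3, 0.1, -0.9]
opening: 0.772
```

```bash
python3 st.py .595 .088 .2
```

```text
pos [0.5395 0.0747 0.2691] head_y 0.75 ztilt [-0.1046  0.0617] F [ 1.2666  0.1185 -0.8571] op 0.06593267032568677 t 34.5
need tool [0.0085 0.0625 0.0636]
```

Request:
{"fn": "jog_arm", "kwargs": {
  "series": [
    [0,0,0,0],
    [0,0.03,0,0],
    [0,0.022,0,0],
    [0,0.016,0,0],
    [0,0.01,0,0],
    [0,0.006,0,0],
    [0,0.003,0,0],
    [0,0,0,0]
  ]
}}

```text
time: 35.17
eef_pos: [0.6325, 0.0758, 0.2595]
tcp_rot: [0.702, 0.709, -0.014, -0.058]
contact_force: [-0.1, -0.9, -0.2]
opening: 0.774
```

```bash
python3 st.py .595 .088 .2
```

```text
pos [0.6325 0.0758 0.2595] head_y 0.73 ztilt [-0.1011  0.0616] F [-0.0545 -0.8622 -0.1736] op 0.0661129757676835 t 35.1667
need tool [ 0.0087 -0.0312  0.0636]
```

Request:
{"fn": "jog_arm", "kwargs": {
  "series": [
    [0,-0.02,0,0],
    [0,-0.02,0,0],
    [0,-0.02,0,0],
    [0,-0.02,0,0],
    [0,-0.02,0,0],
    [0,0,0,0],
    [0,0,0,0],
    [0,0,0,0]
  ]
}}

```text
time: 35.83
eef_pos: [0.5287, 0.0744, 0.2696]
tcp_rot: [0.702, 0.709, -0.014, -0.058]
contact_force: [0.6, -0.6, -0.6]
opening: 0.771
```

```bash
python3 st.py .595 .088 .2
```

```text
pos [0.5287 0.0744 0.2696] head_y 0.73 ztilt [-0.1007  0.0615] F [ 0.6137 -0.5534 -0.5967] op 0.06582188428377467 t 35.8333
need tool [0.0088 0.0731 0.0633]
```

Request:
{"fn": "jog_arm", "kwargs": {
  "series": [
    [0,0.03,0,0],
    [0,0.03,0,0],
    [0,0.02,0,0],
    [0,0.01,0,0],
    [0,0.004,0,0],
    [0,0.002,0,0],
    [0,0,0,0],
    [0,0,0,0]
  ]
}}

```text
time: 36.5
eef_pos: [0.6314, 0.0755, 0.2568]
tcp_rot: [0.703, 0.709, -0.014, -0.058]
contact_force: [-0.5, -0.4, 0.7]
opening: 0.77
```

```bash
python3 st.py .595 .088 .2
```

```text
pos [0.6314 0.0755 0.2568] head_y 0.71 ztilt [-0.1016  0.0616] F [-0.472  -0.3976  0.6764] op 0.0657861926029043 t 36.5
need tool [ 0.0091 -0.0303  0.0609]
```

```bash
python3 - <<'E'
from h import *
np.set_printoptions(precision=3,suppress=True)
S=vision.get_calibration('scene');D=vision.get_calibration('side')
for p in [(305,92),(240,145),(235,190),(400,95)]: print(p,plane(D,*p,0.0))
print('pip top',tri([(S,165,103),(D,314,20)]), tri([(S,155,112),(D,300,35)]))
c,im=shot('scene','s3')
E
python3 st.py
```

```text
(305, 92) [ 0.718 -0.609  0.   ]
(240, 145) [ 0.853 -0.322  0.   ]
(235, 190) [ 0.815 -0.144  0.   ]
(400, 95) [ 0.414 -0.65   0.   ]
pip top (array([ 0.677, -0.56 ,  0.268]), [np.float64(3.547663802876218), np.float64(3.666951971758727)]) (array([ 0.713, -0.54 ,  0.246]), [np.float64(1.38108725627457), np.float64(1.3972646878495125)])
pos [0.6313 0.0755 0.2568] head_y 0.71 ztilt [-0.1016  0.0616] F [-0.3099 -0.1068 -0.4653] op 0.0661273316504642 t 36.55
```

View pics/s3.png

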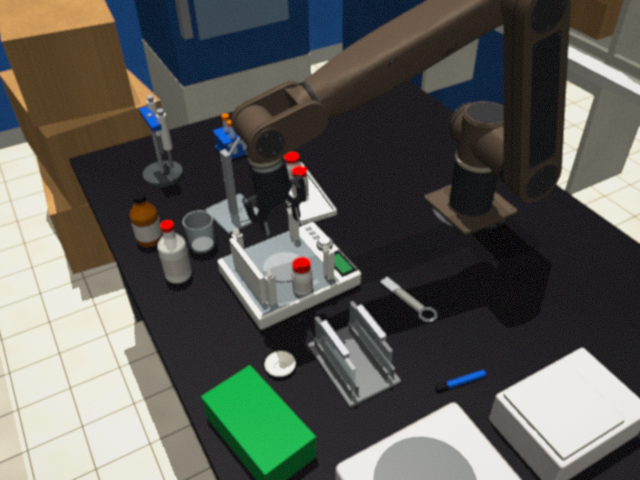

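Request:
{"fn": "jog_arm", "kwargs": {
  "series": [
    [0,0,-0.01,0],
    [-0.01,0,-0.02,0],
    [-0.02,0.005,-0.02,0],
    [-0.025,0.008,-0.02,0],
    [-0.025,0.008,-0.02,0],
    [-0.025,0.008,-0.02,0],
    [-0.025,0.008,-0.02,0],
    [-0.025,0.008,-0.02,0]
  ]
}}

```text
time: 37.22
eef_pos: [0.688, -0.0864, 0.3995]
tcp_rot: [0.699, 0.713, -0.016, -0.061]
contact_force: [1.8, 0.0, -0.1]
opening: 0.772
```

Request:
{"fn": "jog_arm", "kwargs": {
  "series": [
    [-0.03,0.01,-0.005,0],
    [-0.03,0.01,-0.005,0],
    [-0.03,0.01,-0.005,0],
    [-0.03,0.01,-0.005,0],
    [-0.03,0.01,-0.005,0],
    [-0.03,0.01,-0.005,0],
    [-0.03,0.01,-0.005,0],
    [-0.03,0.01,-0.005,0]
  ]
}}

```text
time: 37.88
eef_pos: [0.775, -0.3351, 0.442]
tcp_rot: [0.698, 0.714, -0.011, -0.049]
contact_force: [1.0, 0.3, 0.2]
opening: 0.773
```

```bash
python3 st.py .8 -.46 .42; python3 -c "
from h import *
print(monitor.get_state()['qpos'])"
```

```text
pos [ 0.775  -0.3351  0.442 ] head_y 1.4 ztilt [-0.0852  0.0536] F [1.0074 0.3157 0.2046] op 0.06602822167813432 t 37.8833
need tool [-0.1264  0.0237  0.013 ]
[-0.52877572  0.74587046  0.58975803  0.00347731  1.9067233  -0.54985908]
```

Request:
{"fn": "jog_arm", "kwargs": {
  "series": [
    [-0.014,0.026,0,0],
    [-0.014,0.026,0,0],
    [-0.014,0.026,0,0],
    [-0.014,0.026,0,0],
    [-0.014,0.026,0,0],
    [-0.014,0.026,0,0],
    [0,0,0,0],
    [0,0,0,0]
  ]
}}

```text
time: 38.55
eef_pos: [0.8441, -0.3873, 0.373]
tcp_rot: [0.703, 0.711, -0.003, -0.03]
contact_force: [-0.1, 0.1, 0.5]
opening: 0.772
```

```bash
python3 st.py .8 -.46 .42; python3 -c "
from h import *
print(monitor.get_state()['qpos'])"
```

```text
pos [ 0.8441 -0.3873  0.373 ] head_y 0.7 ztilt [-0.0475  0.0383] F [-0.1025  0.0666  0.5377] op 0.06593292654277134 t 38.55
need tool [-0.0703 -0.0472 -0.0476]
[-0.54120955  1.05283272  0.21484181  0.00891496  1.93438375 -0.54955468]
```

Request:
{"fn": "jog_arm", "kwargs": {
  "series": [
    [-0.014,0.026,-0.01,0],
    [-0.014,0.026,-0.01,0],
    [-0.014,0.026,-0.01,0],
    [0,0,0,0],
    [0,0,0,0],
    [0,0,0,0],
    [0,0,0,0],
    [0,0,0,0]
  ]
}}

```text
time: 39.22
eef_pos: [0.854, -0.3958, 0.3833]
tcp_rot: [0.703, 0.711, 0.008, 0.002]
contact_force: [0.2, -0.6, 0.0]
opening: 0.775
```

```bash
python3 st.py .8 -.46 .42; python3 -c "
from h import *
print(monitor.get_state()['qpos'])"
```

```text
pos [ 0.854  -0.3958  0.3833] head_y 0.71 ztilt [0.0146 0.0078] F [ 0.2061 -0.6321  0.0384] op 0.06619950788920156 t 39.2167
need tool [-0.0633 -0.0543 -0.038 ]
[-0.54496247  1.04424614  0.21002102  0.0149708   1.87881702 -0.55272614]
```

Request:
{"fn": "jog_arm", "kwargs": {
  "series": [
    [0.004,-0.008,0,0],
    [0.01,-0.014,0,0],
    [0.015,-0.015,0,0],
    [0.02,-0.015,0,0],
    [0.022,-0.014,0,0],
    [0.022,-0.014,0,0],
    [0.022,-0.014,0,0],
    [0.022,-0.014,0,0]
  ]
}}

```text
time: 39.88
eef_pos: [0.7398, -0.2607, 0.3711]
tcp_rot: [0.705, 0.709, 0.007, -0.0]
contact_force: [0.4, 0.1, 0.2]
opening: 0.77
```

```bash
python3 st.py .6 .085 .23
```

```text
pos [ 0.7398 -0.2607  0.3711] head_y 0.32 ztilt [0.0088 0.0101] F [0.3771 0.1106 0.2452] op 0.06579570897357202 t 39.8833
need tool [ 0.3451 -0.1392  0.1433]
```

Request:
{"fn": "jog_arm", "kwargs": {
  "series": [
    [0.024,-0.009,0.008,0],
    [0.024,-0.009,0.008,0],
    [0.024,-0.009,0.008,0],
    [0.024,-0.009,0.008,0],
    [0.024,-0.009,0.008,0],
    [0.024,-0.009,0.008,0],
    [0.024,-0.009,0.008,0],
    [0.024,-0.009,0.008,0]
  ]
}}

```text
time: 40.55
eef_pos: [0.6624, -0.0601, 0.3128]
tcp_rot: [0.706, 0.708, 0.009, 0.005]
contact_force: [1.2, 0.8, -1.1]
opening: 0.772
```

Request:
{"fn": "jog_arm", "kwargs": {
  "series": [
    [0.024,-0.009,0.008,0],
    [0.024,-0.009,0.008,0],
    [0.024,-0.009,0.008,0],
    [0.02,-0.008,0.008,0],
    [0.012,-0.004,0.006,0],
    [0.006,-0.002,0.003,0],
    [0,0,0,0],
    [0,0,0,0]
  ]
}}

```text
time: 41.22
eef_pos: [0.6174, 0.0599, 0.2708]
tcp_rot: [0.704, 0.71, 0.01, 0.006]
contact_force: [0.2, 0.1, 0.1]
opening: 0.774
```

```bash
python3 st.py .595 .088 .092
```

```text
pos [0.6174 0.0599 0.2708] head_y 0.54 ztilt [0.0222 0.0059] F [0.1764 0.1279 0.1126] op 0.06611356746061352 t 41.2167
need tool [ 0.0273 -0.0261  0.1785]
```

Request:
{"fn": "jog_arm", "kwargs": {
  "series": [
    [0.004,-0.004,0.01,0],
    [0.007,-0.007,0.016,0],
    [0.007,-0.007,0.016,0],
    [0.005,-0.005,0.016,0],
    [0.003,-0.003,0.016,0],
    [0,0,0.016,0],
    [0,0,0.01,0],
    [0,0,0,0]
  ]
}}

```text
time: 41.88
eef_pos: [0.5975, 0.0796, 0.1675]
tcp_rot: [0.708, 0.706, 0.012, 0.01]
contact_force: [-0.7, -0.5, -0.3]
opening: 0.772
```

```bash
python3 st.py .595 .088 .092
```

```text
pos [0.5975 0.0796 0.1675] head_y -0.09 ztilt [0.0314 0.0031] F [-0.6764 -0.5036 -0.3195] op 0.06591010475693797 t 41.8833
need tool [ 0.0082 -0.0049  0.0754]
```

Request:
{"fn": "jog_arm", "kwargs": {
  "series": [
    [0.003,-0.002,0.008,0],
    [0.003,-0.002,0.012,0],
    [0.002,-0.001,0.014,0],
    [0,0,0.014,0],
    [0,0,0.012,0],
    [0,0,0.009,0],
    [0,0,0.005,0],
    [0,0,0,0]
  ]
}}

```text
time: 42.55
eef_pos: [0.598, 0.087, 0.0907]
tcp_rot: [0.709, 0.705, 0.015, 0.013]
contact_force: [-0.7, -0.2, 0.1]
opening: 0.776
```

```bash
python3 st.py .595 .088 .092;python3 - <<'E'
from h import *
shot('wrist','w5')
E
```

```text
pos [0.598  0.087  0.0907] head_y -0.28 ztilt [0.0388 0.0027] F [-0.6576 -0.156   0.0593] op 0.06628984808778655 t 42.55
need tool [ 0.001  -0.003  -0.0014]
```

View pics/w5.png

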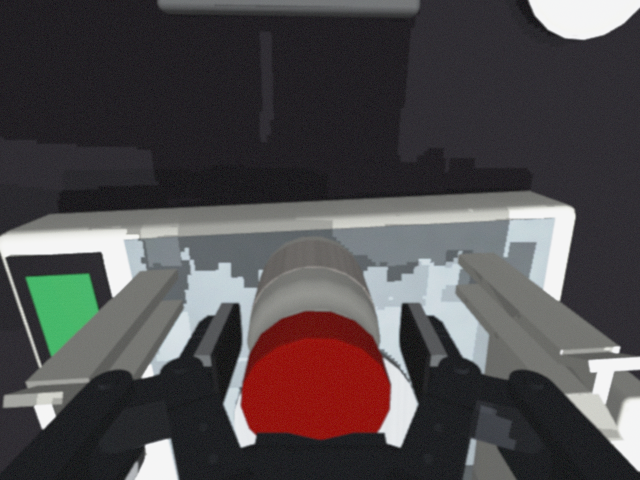

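Request:
{"fn": "jog_arm", "kwargs": {
  "series": [
    [0,-0.002,0,0],
    [0,0,0,0],
    [0,0,0,0],
    [0,0,0,0],
    [0,0,0,0],
    [0,0,0.0,0],
    [0,0,0.0,0],
    [0,0,-0.004,0]
  ],
  "grip": 0.04
}}

```text
time: 43.27
eef_pos: [0.5958, 0.087, 0.096]
tcp_rot: [0.709, 0.705, 0.015, 0.013]
contact_force: [-0.0, -0.4, -1.4]
opening: 0.567
```

Request:
{"fn": "jog_arm", "kwargs": {
  "series": [
    [0,0,-0.01,0],
    [0,0,-0.016,0],
    [0,0,-0.02,0],
    [0,0,-0.022,0],
    [0,0,-0.022,0],
    [0,0,-0.02,0],
    [0,0,-0.014,0],
    [0,0,-0.006,0]
  ]
}}

```text
time: 43.93
eef_pos: [0.5887, 0.0867, 0.2346]
tcp_rot: [0.709, 0.705, 0.014, 0.012]
contact_force: [1.0, 0.5, -1.7]
opening: 0.573
```

```bash
python3 st.py .402 -.213 .22
```

```text
pos [0.5887 0.0867 0.2346] head_y -0.28 ztilt [0.0366 0.0027] F [ 0.9783  0.4614 -1.7364] op 0.04895161311549055 t 43.9333
need tool [-0.3006 -0.1856  0.007 ]
```

Request:
{"fn": "jog_arm", "kwargs": {
  "series": [
    [-0.008,-0.005,0,0],
    [-0.015,-0.009,0,0],
    [-0.02,-0.013,0,0],
    [-0.022,-0.014,0,0],
    [-0.022,-0.014,0,0],
    [-0.022,-0.014,0,0],
    [-0.022,-0.014,0,0],
    [-0.022,-0.014,0,0]
  ]
}}

```text
time: 44.6
eef_pos: [0.4851, -0.0699, 0.2284]
tcp_rot: [0.706, 0.708, 0.014, 0.011]
contact_force: [0.8, -0.6, -2.1]
opening: 0.569
```

```bash
python3 st.py .402 -.213 .2
```

```text
pos [ 0.4851 -0.0699  0.2284] head_y 0.24 ztilt [0.0356 0.004 ] F [ 0.7965 -0.6366 -2.1165] op 0.04857346364026898 t 44.6
need tool [-0.1428 -0.0846  0.0249]
```

Request:
{"fn": "jog_arm", "kwargs": {
  "series": [
    [-0.022,-0.014,0,0],
    [-0.022,-0.014,0,0],
    [-0.022,-0.013,0,0],
    [-0.02,-0.012,0,0],
    [-0.015,-0.009,0,0],
    [-0.01,-0.006,0,0],
    [-0.005,-0.003,0,0],
    [0,0,0,0]
  ]
}}

```text
time: 45.27
eef_pos: [0.3994, -0.1939, 0.2163]
tcp_rot: [0.708, 0.706, 0.01, 0.005]
contact_force: [0.8, 0.6, -1.3]
opening: 0.566
```

```bash
python3 st.py .402 -.213 .05
```

```text
pos [ 0.3994 -0.1939  0.2163] head_y -0.18 ztilt [0.0212 0.008 ] F [ 0.8379  0.6298 -1.3385] op 0.048353123930963804 t 45.2667
need tool [-0.0204 -0.0009  0.1662]
```

Request:
{"fn": "jog_arm", "kwargs": {
  "series": [
    [-0.005,0,0.01,0],
    [-0.007,0,0.016,0],
    [-0.005,0,0.018,0],
    [-0.002,0,0.018,0],
    [0,0,0.018,0],
    [0,0,0.016,0],
    [0,0,0.012,0],
    [0,0,0.005,0]
  ]
}}

```text
time: 45.93
eef_pos: [0.4034, -0.2099, 0.0945]
tcp_rot: [0.706, 0.708, 0.011, 0.005]
contact_force: [-0.3, 0.0, -2.6]
opening: 0.57
```

```bash
python3 st.py .402 -.213 .05
```

```text
pos [ 0.4034 -0.2099  0.0945] head_y 0.17 ztilt [0.0232 0.0083] F [-0.272   0.0083 -2.5672] op 0.04870038271082411 t 45.9333
need tool [-0.0035 -0.0024  0.0444]
```

Request:
{"fn": "jog_arm", "kwargs": {
  "series": [
    [-0.001,-0.001,0.006,0],
    [-0.001,-0.001,0.01,0],
    [-0.001,0,0.01,0],
    [0,0,0.009,0],
    [0,0,0.006,0],
    [0,0,0.003,0],
    [0,0,0.0,0],
    [0,0,0.0,0]
  ]
}}

```text
time: 46.6
eef_pos: [0.4039, -0.2127, 0.0474]
tcp_rot: [0.705, 0.709, 0.011, 0.005]
contact_force: [0.6, 0.4, -1.5]
opening: 0.572
```

```bash
python3 st.py .402 -.213 .046
```

```text
pos [ 0.4039 -0.2127  0.0474] head_y 0.37 ztilt [0.0222 0.0086] F [ 0.6434  0.3589 -1.4706] op 0.04886832783780322 t 46.6
need tool [-0.0003 -0.002   0.0013]
```

Request:
{"fn": "jog_arm", "kwargs": {
  "series": [
    [0,0,0.001,0],
    [0,0,0,0],
    [0,0,0,0],
    [0,0,0,0],
    [0,0,0,0],
    [0,0,0,0],
    [0,0,0.0,0],
    [0,0,0.0,0]
  ],
  "grip": 0.066
}}

```text
time: 47.27
eef_pos: [0.4062, -0.2146, 0.0484]
tcp_rot: [0.705, 0.709, 0.011, 0.008]
contact_force: [-0.3, 1.1, -1.1]
opening: 0.773
```

Request:
{"fn": "jog_arm", "kwargs": {
  "series": [
    [0,0,-0.01,0],
    [0,0,-0.016,0],
    [0,0,-0.022,0],
    [0,0,-0.025,0],
    [0,0,-0.025,0],
    [0,0,-0.025,0],
    [0,0,-0.022,0],
    [0,0,-0.015,0]
  ]
}}

```text
time: 47.93
eef_pos: [0.3985, -0.2126, 0.2148]
tcp_rot: [0.705, 0.709, 0.011, 0.003]
contact_force: [0.0, 0.1, 0.5]
opening: 0.773
```

Request:
{"fn": "jog_arm", "kwargs": {
  "series": [
    [0,0,-0.01,0],
    [0.01,0.005,-0.01,0],
    [0.016,0.008,-0.01,0],
    [0.02,0.01,-0.005,0],
    [0.02,0.01,0,0],
    [0.02,0.01,0,0],
    [0.02,0.01,0,0],
    [0.02,0.01,0,0]
  ]
}}

```text
time: 48.6
eef_pos: [0.4627, -0.0817, 0.2619]
tcp_rot: [0.708, 0.706, 0.012, 0.007]
contact_force: [0.5, -0.3, -0.4]
opening: 0.778
```

```bash
python3 st.py .585 .18 .3; python3 - <<'E'
from h import *
shot('side','d6')
shot('scene','s6')
E
```

```text
pos [ 0.4627 -0.0817  0.2619] head_y -0.16 ztilt [0.0268 0.0059] F [ 0.5311 -0.2757 -0.404 ] op 0.06641825688134854 t 48.6
need tool [ 0.2622  0.1225 -0.0333]
```

View pics/d6.png

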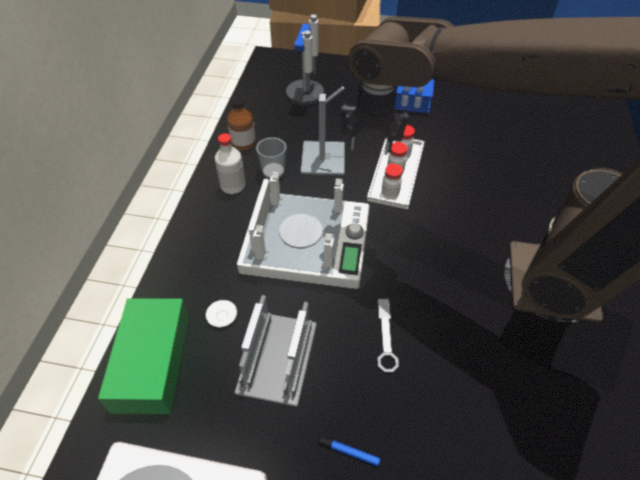

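View pics/s6.png

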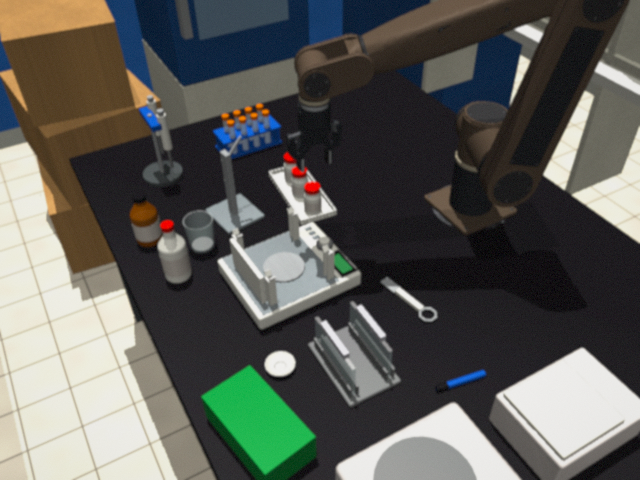

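Request:
{"fn": "jog_arm", "kwargs": {
  "series": [
    [0.02,0.006,-0.004,0],
    [0.024,0.008,-0.004,0],
    [0.024,0.008,-0.004,0],
    [0.024,0.008,-0.004,0],
    [0.024,0.008,-0.004,0],
    [0.024,0.008,-0.004,0],
    [0.024,0.008,-0.004,0],
    [0.024,0.008,-0.004,0]
  ]
}}

```text
time: 49.37
eef_pos: [0.5218, 0.1127, 0.2932]
tcp_rot: [0.709, 0.705, 0.007, 0.003]
contact_force: [0.3, -0.4, 0.1]
opening: 0.772
```

Request:
{"fn": "jog_arm", "kwargs": {
  "series": [
    [0.024,0.008,-0.001,0],
    [0.024,0.008,-0.001,0],
    [0.024,0.008,-0.001,0],
    [0.022,0.007,-0.001,0],
    [0.018,0.006,0,0],
    [0.013,0.005,0,0],
    [0.008,0.003,0,0],
    [0,0,0,0]
  ]
}}

```text
time: 50.03
eef_pos: [0.5671, 0.2546, 0.2958]
tcp_rot: [0.708, 0.706, 0.003, 0.001]
contact_force: [-1.4, -0.7, -0.4]
opening: 0.773
```

```bash
python3 st.py; python3 - <<'E'
from h import *
import pickle
c,im=shot('wrist','w7')
pickle.dump(c,open('c_w7.pkl','wb'))
E
```

```text
pos [0.5671 0.2546 0.2958] head_y -0.14 ztilt [0.0051 0.0028] F [-1.3696 -0.7446 -0.4039] op 0.06604300807766861 t 50.0333
```

View pics/w7.png

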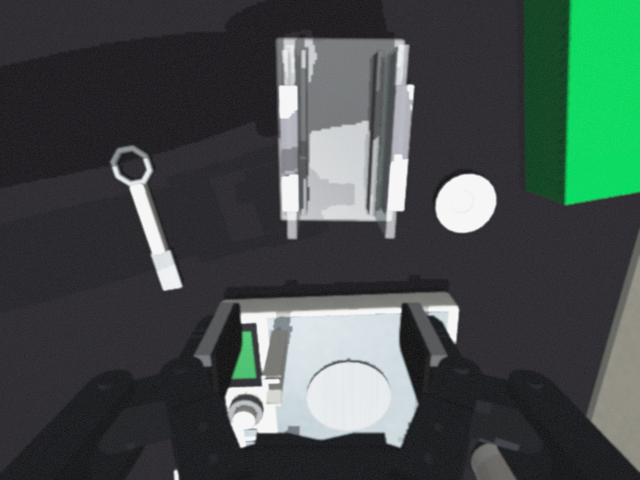

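```bash
python3 - <<'E'
from h import *
import pickle
np.set_printoptions(precision=4,suppress=True)
c=pickle.load(open('c_w7.pkl','rb')); im=np.load('pics/w7.npy')
cv2.imwrite('pics/w7z.png',cv2.resize(im[30:250,270:420],None,fx=2.7,fy=2.7,interpolation=2))
for p in [(289,86),(290.5,210),(403.5,86),(397,210)]: print(plane(c,*p,.118))
print('eye',plane(c,132,166,.007),'blade end',plane(c,172,286,.007),'pan',plane(c,349,395,.056))
for p in [(230,298),(457,292)]: print('case edge',plane(c,*p,.05))
E
```

```text
[0.5449 0.3555 0.118 ]
[0.5433 0.2577 0.118 ]
[0.6326 0.3553 0.118 ]
[0.6338 0.2573 0.118 ]
eye [0.3605 0.2799 0.007 ] blade end [0.3856 0.1326 0.007 ] pan [0.6035 0.0082 0.056 ]
case edge [0.4673 0.1384 0.05  ]
case edge [0.7222 0.1445 0.05  ]
```

View pics/w7z.png

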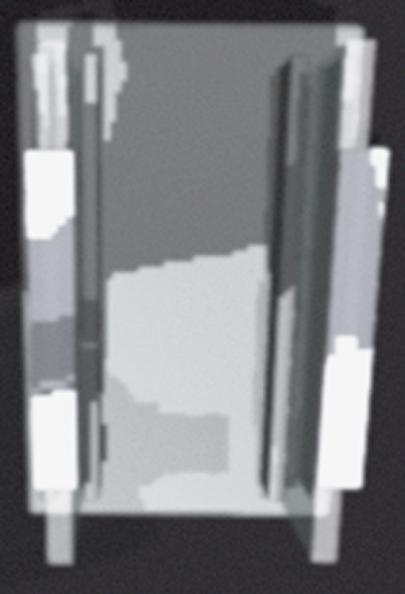

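Request:
{"fn": "jog_arm", "kwargs": {
  "series": [
    [0.006,-0.003,0.006,0],
    [0.01,-0.005,0.012,0],
    [0.012,-0.005,0.014,0],
    [0.01,-0.005,0.014,0],
    [0.006,-0.003,0.014,0],
    [0.004,0,0.012,0],
    [0,0,0.008,0],
    [0,0,0,0]
  ],
  "grip": 0.05
}}

```text
time: 50.75
eef_pos: [0.5413, 0.3008, 0.2069]
tcp_rot: [0.71, 0.704, -0.0, 0.0]
contact_force: [-1.0, -0.3, -0.8]
opening: 0.583
```

```bash
python3 st.py .544 .3066 .102
```

```text
pos [0.5413 0.3008 0.2069] head_y -0.53 ztilt [ 0.0003 -0.0003] F [-0.9587 -0.3278 -0.8433] op 0.049787717414908034 t 50.75
need tool [0.0058 0.0026 0.1049]
```

Request:
{"fn": "jog_arm", "kwargs": {
  "series": [
    [0.002,0.001,0.008,-0.008],
    [0.002,0.001,0.014,0],
    [0.002,0.001,0.016,0],
    [0,0,0.016,0],
    [0,0,0.016,0],
    [0,0,0.014,0],
    [0,0,0.008,0],
    [0,0,0.003,0]
  ]
}}

```text
time: 51.42
eef_pos: [0.5487, 0.306, 0.107]
tcp_rot: [0.709, 0.706, 0.003, 0.002]
contact_force: [-0.1, -0.7, -0.9]
opening: 0.585
```

```bash
python3 st.py .544 .3066 .102;python3 - <<'E'
from h import *
shot('wrist','w8')
E
```

```text
pos [0.5487 0.306  0.107 ] head_y -0.25 ztilt [0.0078 0.0019] F [-0.0596 -0.6941 -0.9143] op 0.04994419871755111 t 51.4167
need tool [ 0.0005 -0.0047  0.0049]
```

View pics/w8.png

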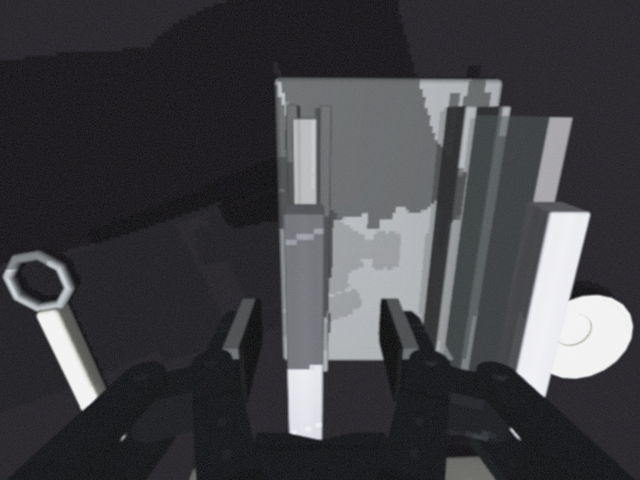

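Request:
{"fn": "jog_arm", "kwargs": {
  "series": [
    [0,-0.003,0.002,0],
    [0,-0.002,0.002,0],
    [0,0,0.001,0],
    [0,0,0,0],
    [0,0,0,0],
    [0,0,0,0],
    [0,0,0,0],
    [0,0,0,0]
  ]
}}

```text
time: 52.13
eef_pos: [0.5459, 0.3069, 0.1059]
tcp_rot: [0.709, 0.705, 0.007, 0.004]
contact_force: [-1.2, 0.4, 0.6]
opening: 0.586
```

Request:
{"fn": "jog_arm", "kwargs": {
  "series": [
    [0,0,0,0],
    [0,0,0,0],
    [0,0,0,0],
    [0,0,0,0],
    [0,0,0,0],
    [0,0,0,0],
    [0,0,0,0],
    [0,0,0,0]
  ],
  "grip": 0.006,
  "grip_force": 60
}}

```text
time: 52.8
eef_pos: [0.5453, 0.3071, 0.1066]
tcp_rot: [0.709, 0.705, 0.006, 0.003]
contact_force: [-1.8, -0.5, 1.5]
opening: 0.152
```

```bash
python3 st.py .544 .3066 .102
```

```text
pos [0.5453 0.3071 0.1066] head_y -0.31 ztilt [0.0133 0.0047] F [-1.7502 -0.4679  1.5432] op 0.013009203160811814 t 52.8
need tool [-0.0005 -0.0014  0.0046]
```

Request:
{"fn": "jog_arm", "kwargs": {
  "series": [
    [0,0,-0.006,0],
    [0,0,-0.012,0],
    [0,0,-0.018,0],
    [0,0,-0.022,0],
    [0,0,-0.024,0],
    [0,0,-0.024,0],
    [0,0,-0.02,0],
    [0,0,-0.012,0]
  ]
}}

```text
time: 53.47
eef_pos: [0.5409, 0.3043, 0.2451]
tcp_rot: [0.709, 0.705, 0.002, 0.002]
contact_force: [0.9, -0.0, -1.7]
opening: 0.15
```

```bash
python3 st.py .6065 -.08 .27; python3 - <<'E'
from h import *
shot('side','d8',(180,150,440,410),2.3)
E
```

```text
pos [0.5409 0.3043 0.2451] head_y -0.26 ztilt [ 0.0057 -0.001 ] F [ 0.9384 -0.003  -1.7181] op 0.012778241180739815 t 53.4667
need tool [-0.384   0.0675 -0.0242]
```

View pics/d8.png

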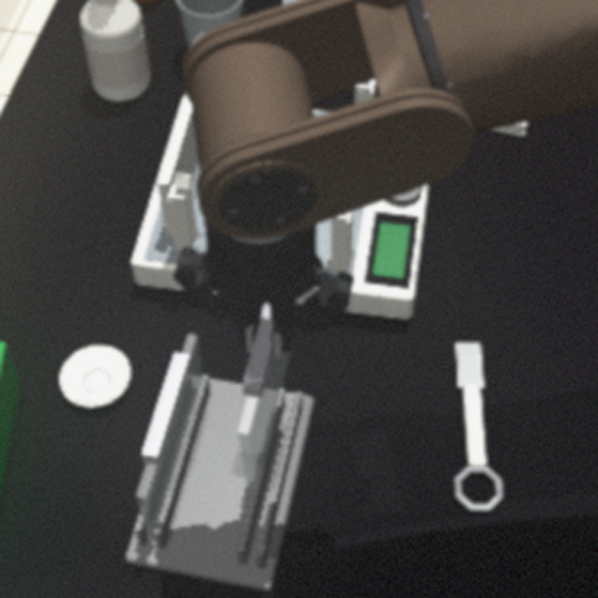

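Request:
{"fn": "jog_arm", "kwargs": {
  "series": [
    [0,0,-0.005,0.05],
    [0,0,-0.006,0.1],
    [0,0,-0.006,0.11],
    [0,0,-0.006,0.11],
    [0,0,-0.004,0.11],
    [0,0,0,0.11],
    [0,0,0,0.11],
    [0,0,0,0.11]
  ]
}}

```text
time: 54.18
eef_pos: [0.5398, 0.3036, 0.2716]
tcp_rot: [0.936, 0.352, 0.002, 0.002]
contact_force: [0.1, -0.6, -1.8]
opening: 0.153
```

Request:
{"fn": "jog_arm", "kwargs": {
  "series": [
    [0,0,0,0.11],
    [0,0,0,0.11],
    [0,0,0,0.11],
    [0,0,0,0.11],
    [0,0,0,0.1],
    [0,0,0,0.06],
    [0,0,0,0.02],
    [0,0,0,0]
  ]
}}

```text
time: 54.85
eef_pos: [0.536, 0.3018, 0.261]
tcp_rot: [0.999, 0.033, -0.004, 0.004]
contact_force: [0.0, -0.4, -2.5]
opening: 0.146
```

```bash
python3 st.py .6065 -.08 .27
```

```text
pos [0.536  0.3018 0.261 ] head_y -86.27 ztilt [-0.0086 -0.0081] F [ 0.0327 -0.394  -2.4718] op 0.012439346719679343 t 54.85
need tool [ 0.0454  0.3857 -0.0065]
```

Request:
{"fn": "jog_arm", "kwargs": {
  "series": [
    [0.002,0.01,-0.003,0.015],
    [0.002,0.018,-0.003,0.015],
    [0.003,0.024,-0.003,0],
    [0.003,0.024,-0.003,0],
    [0.003,0.024,0,0],
    [0.003,0.024,0,0],
    [0.003,0.024,0,0],
    [0.003,0.024,0,0]
  ]
}}

```text
time: 55.52
eef_pos: [0.565, 0.1241, 0.2733]
tcp_rot: [1.0, 0.024, -0.006, 0.005]
contact_force: [0.4, 0.8, -2.4]
opening: 0.147
```

```bash
python3 st.py .6065 -.08 .27
```

```text
pos [0.565  0.1241 0.2733] head_y -87.27 ztilt [-0.0108 -0.0104] F [ 0.3944  0.7649 -2.4137] op 0.012547735089250733 t 55.5167
need tool [0.0318 0.2058 0.005 ]
```

Request:
{"fn": "jog_arm", "kwargs": {
  "series": [
    [0.004,0.024,0,0],
    [0.004,0.024,0,0],
    [0.004,0.024,0,0],
    [0.004,0.024,0,0],
    [0.004,0.024,0,0],
    [0.004,0.024,0,0],
    [0.003,0.02,0,0],
    [0.002,0.01,0,0]
  ]
}}

```text
time: 56.18
eef_pos: [0.6021, -0.0661, 0.2766]
tcp_rot: [1.0, 0.024, -0.005, 0.008]
contact_force: [-0.6, 0.5, -2.1]
opening: 0.147
```

```bash
python3 st.py .6065 -.08 .255; python3 - <<'E'
from h import *
import pickle
c,im=shot('wrist','w9'); pickle.dump(c,open('c_w9.pkl','wb'))
shot('side','d9',(200,130,420,330),2.7)
E
```

```text
pos [ 0.6021 -0.0661  0.2766] head_y -87.28 ztilt [-0.0092 -0.0153] F [-0.5969  0.538  -2.113 ] op 0.012544190888761768 t 56.1833
need tool [0.004  0.0138 0.0218]
```

View pics/w9.png

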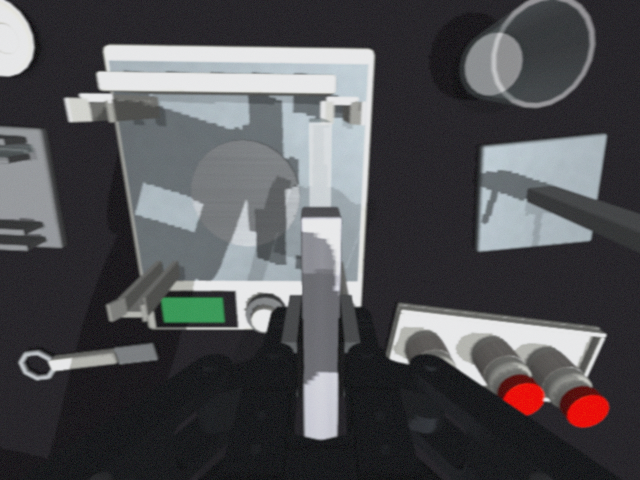

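View pics/d9.png

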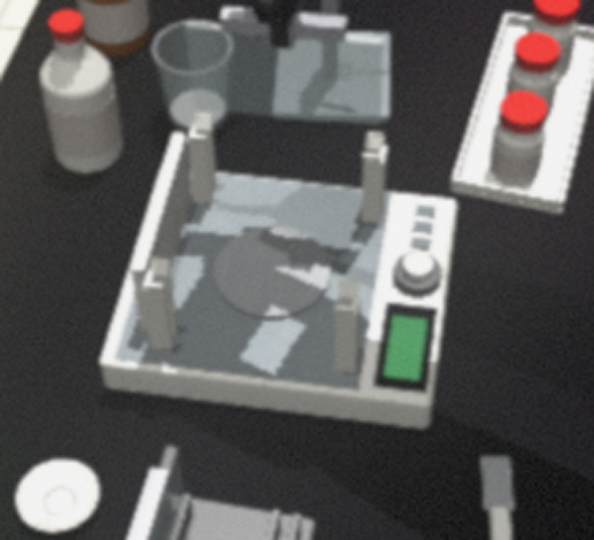

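```bash
python3 - <<'E'
import numpy as np,cv2
im=np.load('pics/w9.npy'); cv2.imwrite('pics/w9z.png',cv2.resize(im[60:330,60:390],None,fx=2.4,fy=2.2,interpolation=2))
E
```

```text
(no output)
```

View pics/w9z.png

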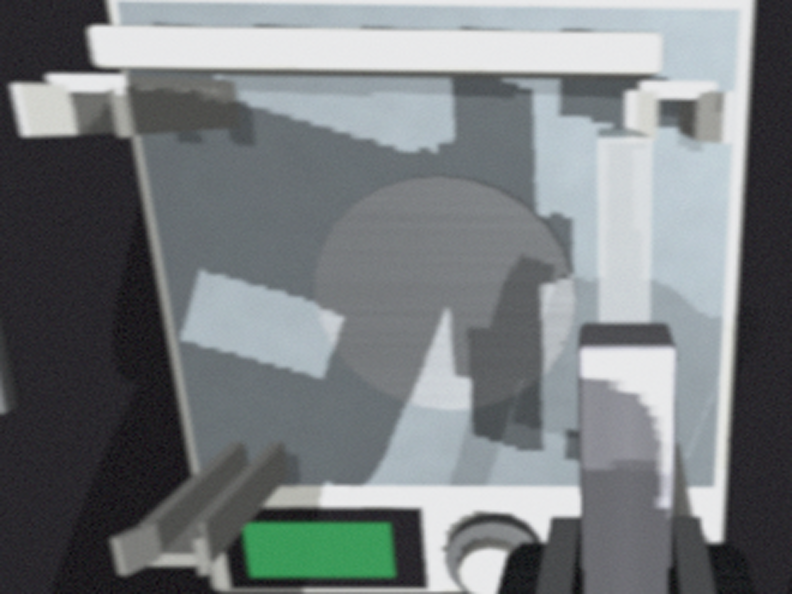

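```bash
python3 - <<'E'
from h import *
import pickle
np.set_printoptions(precision=4,suppress=True)
c=pickle.load(open('c_w9.pkl','rb'))
o=lambda x,y:(60+x/2.4,60+y/2.2)
for n,p in dict(RR=(675,112),RL=(94,108),FL=(176,555),RRl=(652,112),RRr=(697,112)).items(): print(n,plane(c,*o(*p),.142))
print('pan',plane(c,*o(445,293),.056))
# pane far edge: top corners z
b=.2766-.0946
print('pane far end top',plane(c,*o(624,135),b+.09),'rail far end',plane(c,*o(628,345),b+.106))
print('rear wall top', plane(c,*o(95,68),.135),plane(c,*o(662,73),.135))
E
```

```text
RR [ 0.6846 -0.0784  0.142 ]
RL [0.6782 0.0819 0.142 ]
FL [0.5248 0.0775 0.142 ]
RRl [ 0.6843 -0.072   0.142 ]
RRr [ 0.6849 -0.0846  0.142 ]
pan [0.6057 0.0017 0.056 ]
pane far end top [ 0.682  -0.0624  0.272 ] rail far end [ 0.6528 -0.0641  0.288 ]
rear wall top [0.6895 0.0837 0.135 ] [ 0.6957 -0.0745  0.135 ]
```

Request:
{"fn": "jog_arm", "kwargs": {
  "series": [
    [0.001,0.004,0.003,0.006],
    [0.001,0.005,0.004,0.006],
    [0.001,0.004,0.004,0],
    [0,0.001,0.003,0],
    [0,0,0.002,0],
    [0,0,0,0],
    [0,0,0,0],
    [0,0,0,0]
  ]
}}

```text
time: 56.95
eef_pos: [0.6046, -0.0755, 0.2577]
tcp_rot: [1.0, 0.02, -0.006, 0.005]
contact_force: [0.0, -0.3, -2.6]
opening: 0.15
```

```bash
python3 st.py .605 -.0805 .25
```

```text
pos [ 0.6046 -0.0755  0.2577] head_y -87.76 ztilt [-0.0122 -0.0112] F [ 0.0302 -0.2652 -2.5611] op 0.01280221038721465 t 56.95
need tool [0.0003 0.005  0.0077]
```

Request:
{"fn": "jog_arm", "kwargs": {
  "series": [
    [0,0.003,0.002,0.002],
    [0,0.002,0.002,0.002],
    [0,0,0.001,0],
    [0,0,0,0],
    [0,0,0,0],
    [0,0,0,0],
    [0,0,0,0],
    [0,0,0,0]
  ]
}}

```text
time: 57.62
eef_pos: [0.6051, -0.0807, 0.253]
tcp_rot: [1.0, 0.018, -0.006, 0.006]
contact_force: [-0.4, -0.2, -2.3]
opening: 0.148
```

```bash
python3 st.py .605 -.0805 .245; python3 - <<'E'
from h import *
import pickle
c,im=shot('wrist','w10'); pickle.dump(c,open('c_w10.pkl','wb'))
cv2.imwrite('pics/w10z.png',cv2.resize(im[60:300,260:420],None,fx=3.5,fy=2.5,interpolation=2))
c,im=shot('side','d10',(220,150,400,300),4)
E
```

```text
pos [ 0.6051 -0.0807  0.253 ] head_y -87.97 ztilt [-0.0109 -0.0115] F [-0.3941 -0.1867 -2.3425] op 0.012640018173793358 t 57.6167
need tool [ 0.     -0.0003  0.008 ]
```

View pics/w10z.png

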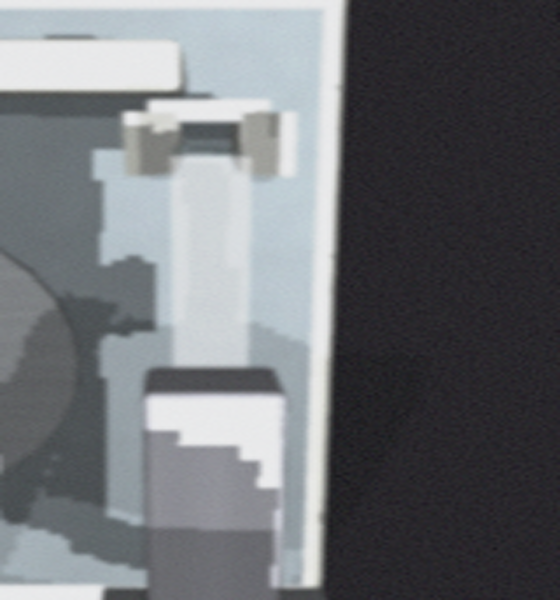

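View pics/d10.png

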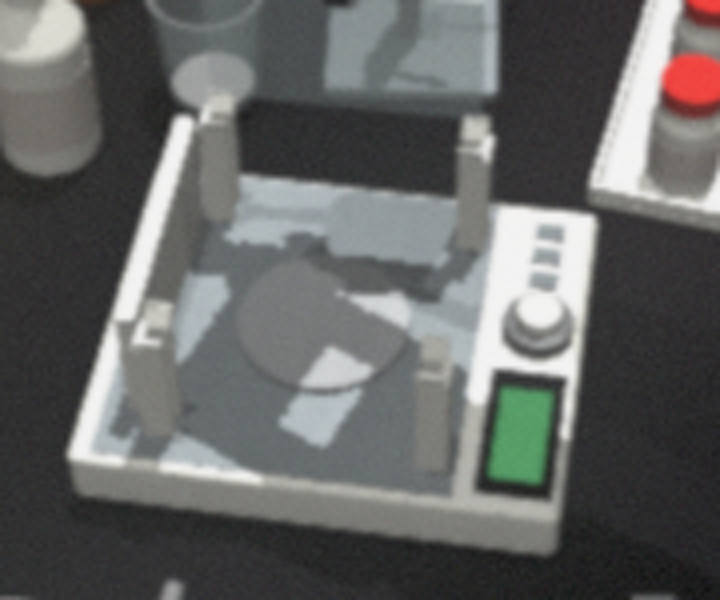

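Request:
{"fn": "jog_arm", "kwargs": {
  "series": [
    [0,0,0.004,0],
    [0,0,0.006,0],
    [0,0,0.007,0],
    [0,0,0.006,0],
    [0,0,0.004,0],
    [0,0,0.0,0],
    [0,0,0,0],
    [0,0,0,0]
  ]
}}

```text
time: 58.38
eef_pos: [0.6044, -0.0812, 0.2221]
tcp_rot: [1.0, 0.018, -0.006, 0.006]
contact_force: [0.4, -0.4, -2.3]
opening: 0.156
```

```bash
python3 st.py .605 -.0805 .22; python3 - <<'E'
from h import *
import pickle
c,im=shot('wrist','w11')
cv2.imwrite('pics/w11z.png',cv2.resize(im[60:300,260:420],None,fx=3.5,fy=2.5,interpolation=2))
E
```

```text
pos [ 0.6044 -0.0812  0.2221] head_y -87.94 ztilt [-0.0121 -0.0123] F [ 0.4318 -0.4223 -2.3463] op 0.013281545621871033 t 58.3833
need tool [ 0.0006 -0.0007  0.002 ]
```

View pics/w11z.png

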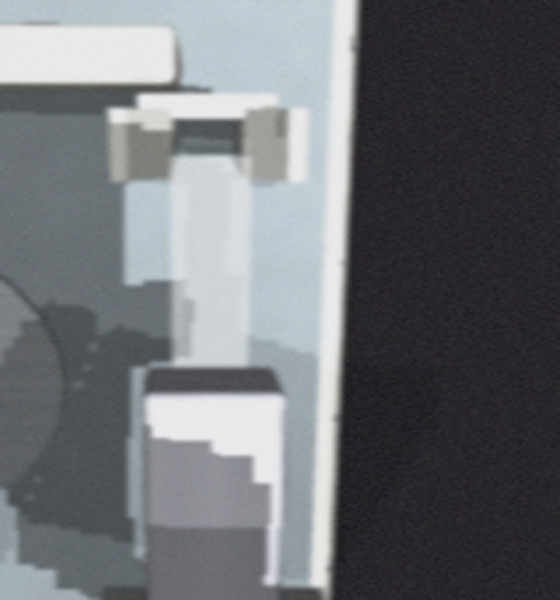

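Request:
{"fn": "jog_arm", "kwargs": {
  "series": [
    [0,0,0.005,0],
    [0,0,0.008,0],
    [0,0,0.008,0],
    [0,0,0.008,0],
    [0,0,0.005,0],
    [0,0,0.002,0],
    [0,0,0,0],
    [0,0,0,0]
  ]
}}

```text
time: 59.1
eef_pos: [0.6042, -0.0814, 0.1822]
tcp_rot: [1.0, 0.018, -0.006, 0.006]
contact_force: [1.7, 0.3, -2.3]
opening: 0.144
```

```bash
python3 st.py .605 -.0805 .146
```

```text
pos [ 0.6042 -0.0814  0.1822] head_y -87.96 ztilt [-0.011  -0.0114] F [ 1.6741  0.3171 -2.285 ] op 0.012271670302433164 t 59.1
need tool [ 0.0012 -0.0012  0.0361]
```

Request:
{"fn": "jog_arm", "kwargs": {
  "series": [
    [0,0,0.004,0],
    [0,0,0.006,0],
    [0,0,0.006,0],
    [0,0,0.005,0],
    [0,0,0.003,0],
    [0,0,0.002,0],
    [0,0,0,0],
    [0,0,0,0]
  ]
}}

```text
time: 59.77
eef_pos: [0.6042, -0.0817, 0.1537]
tcp_rot: [1.0, 0.018, -0.005, 0.006]
contact_force: [1.2, -1.0, -2.2]
opening: 0.148
```

```bash
python3 st.py .605 -.0805 .146
```

```text
pos [ 0.6042 -0.0817  0.1537] head_y -87.97 ztilt [-0.0104 -0.0114] F [ 1.1827 -1.0425 -2.1679] op 0.012665429206416749 t 59.7667
need tool [ 0.0009 -0.0013  0.0077]
```

Request:
{"fn": "jog_arm", "kwargs": {
  "series": [
    [0,0,0.002,0],
    [0,0,0.002,0],
    [0,0,0.0015,0],
    [0,0,0.001,0],
    [0,0,0.001,0],
    [0,0,0.0,0],
    [0,0,0,0],
    [0,0,0,0]
  ]
}}

```text
time: 60.43
eef_pos: [0.6042, -0.0819, 0.1462]
tcp_rot: [1.0, 0.018, -0.005, 0.006]
contact_force: [0.5, 1.1, -3.4]
opening: 0.148
```

```bash
python3 st.py .605 -.0805 .146
```

```text
pos [ 0.6042 -0.0819  0.1462] head_y -87.97 ztilt [-0.0102 -0.0117] F [ 0.5213  1.054  -3.4226] op 0.012600742350397268 t 60.4333
need tool [ 0.0008 -0.0014  0.0002]
```

Request:
{"fn": "jog_arm", "kwargs": {
  "series": [
    [0,0,0.001,0],
    [0,0,0.001,0],
    [0,0,0.001,0],
    [0,0,0,0],
    [0,0,0,0],
    [0,0,0.0,0],
    [0,0,0,0],
    [0,0,0,0]
  ]
}}

```text
time: 61.1
eef_pos: [0.6048, -0.0822, 0.1454]
tcp_rot: [1.0, 0.018, -0.004, 0.006]
contact_force: [-1.4, 0.1, -0.3]
opening: 0.147
```

```bash
python3 st.py .605 -.0805 .146
```

```text
pos [ 0.6048 -0.0822  0.1454] head_y -87.95 ztilt [-0.0086 -0.0125] F [-1.3661  0.0692 -0.2784] op 0.012526261381953957 t 61.1
need tool [ 0.0003 -0.0017 -0.0006]
```

Request:
{"fn": "jog_arm", "kwargs": {
  "series": [
    [0,0,0.001,0],
    [0,0,0,0],
    [0,0,0,0],
    [0,0,0,0],
    [0,0,0,0],
    [0,0,0.0,0],
    [0,0,0,0],
    [0,0,0,0]
  ]
}}

```text
time: 61.77
eef_pos: [0.605, -0.0823, 0.1453]
tcp_rot: [1.0, 0.018, -0.004, 0.006]
contact_force: [-1.5, 0.1, 0.8]
opening: 0.151
```

Request:
{"fn": "jog_arm", "kwargs": {
  "series": [
    [0,0,0,0],
    [0,0,0,0],
    [0,0,0,0],
    [0,0,0,0],
    [0,0,-0.003,0],
    [0,0,-0.01,0],
    [0,0,-0.015,0],
    [0,0,-0.018,0]
  ],
  "grip": 0.05
}}

```text
time: 62.43
eef_pos: [0.604, -0.0813, 0.1892]
tcp_rot: [1.0, 0.018, -0.007, 0.005]
contact_force: [-0.2, 0.0, -0.1]
opening: 0.584
```

```bash
python3 st.py .633 .306 .25; python3 - <<'E'
from h import *
c,im=shot('side','d12',(200,130,420,330),2.7)
c,im=shot('scene','s12',(200,180,400,340),4)
E
```

```text
pos [ 0.604  -0.0813  0.1892] head_y -87.97 ztilt [-0.0133 -0.0108] F [-0.1823  0.0199 -0.1445] op 0.04991518252767102 t 62.4333
need tool [ 0.0418 -0.3854 -0.0654]
```

View pics/d12.png

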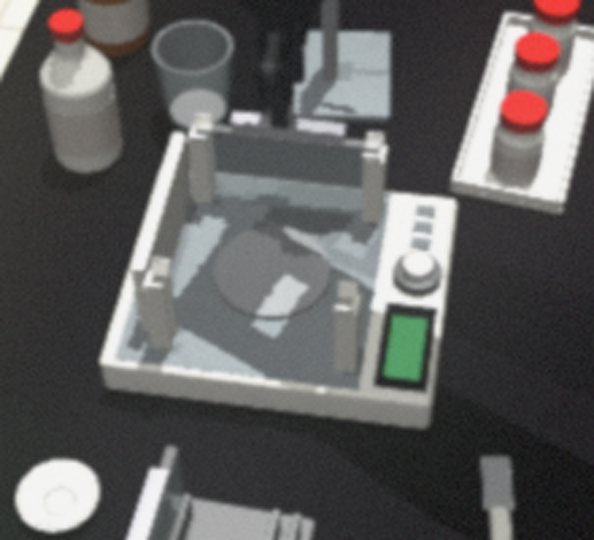

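View pics/s12.png

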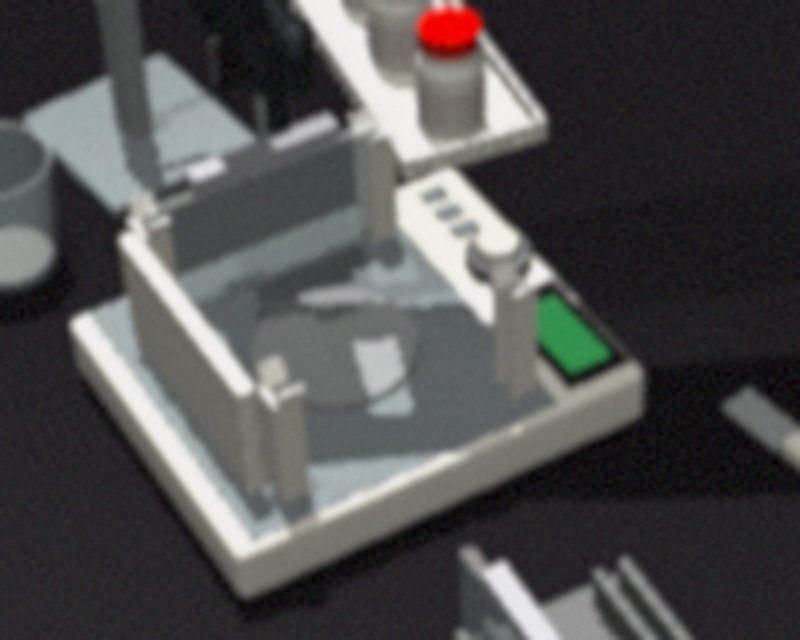

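Request:
{"fn": "jog_arm", "kwargs": {
  "series": [
    [0,0,-0.016,0],
    [0,-0.008,-0.016,0],
    [0.002,-0.016,-0.016,0],
    [0.003,-0.024,-0.01,0],
    [0.003,-0.024,0,0],
    [0.003,-0.024,0,0],
    [0.003,-0.024,0,0],
    [0.003,-0.024,0,0]
  ]
}}

```text
time: 63.2
eef_pos: [0.6198, 0.0634, 0.2518]
tcp_rot: [1.0, 0.013, -0.0, 0.008]
contact_force: [-0.5, -0.1, 0.5]
opening: 0.584
```

Request:
{"fn": "jog_arm", "kwargs": {
  "series": [
    [0.003,-0.024,0,0],
    [0.003,-0.024,0,0],
    [0.003,-0.024,0,0],
    [0.003,-0.024,0,0],
    [0.003,-0.024,0,0],
    [0.003,-0.024,0,0],
    [0.003,-0.024,0,0],
    [0.003,-0.02,0,-0.06]
  ]
}}

```text
time: 63.87
eef_pos: [0.6376, 0.2622, 0.2446]
tcp_rot: [0.999, 0.044, -0.002, 0.008]
contact_force: [0.6, -0.6, -0.1]
opening: 0.586
```

Request:
{"fn": "jog_arm", "kwargs": {
  "series": [
    [0,0,0,-0.11],
    [0,0,0,-0.11],
    [0,0,0,-0.11],
    [0,0,0,-0.11],
    [0,0,0,-0.11],
    [0,0,0,-0.11],
    [0,0,0,-0.11],
    [0,0,0,-0.11]
  ]
}}

```text
time: 64.53
eef_pos: [0.6352, 0.2691, 0.2377]
tcp_rot: [0.873, 0.488, -0.007, 0.005]
contact_force: [0.3, -0.3, 0.6]
opening: 0.585
```

```bash
python3 st.py .633 .306 .2
```

```text
pos [0.6352 0.2691 0.2377] head_y -31.61 ztilt [-0.0085 -0.0152] F [ 0.3073 -0.3115  0.5776] op 0.049964731900481923 t 64.5333
need tool [ 0.0309 -0.0213  0.0372]
```

Request:
{"fn": "jog_arm", "kwargs": {
  "series": [
    [0,0,0,-0.11],
    [0,0,0,-0.11],
    [0,0,0,-0.11],
    [0,0,0,-0.1],
    [0,0,0,-0.08],
    [0,0,0,-0.03],
    [0,0,0,0],
    [0,0,0,0]
  ]
}}

```text
time: 65.2
eef_pos: [0.6338, 0.2687, 0.2319]
tcp_rot: [0.7, 0.714, -0.011, 0.001]
contact_force: [-0.4, 0.0, -0.8]
opening: 0.588
```

```bash
python3 st.py .633 .306 .2
```

```text
pos [0.6338 0.2687 0.2319] head_y 1.1 ztilt [-0.0138 -0.0166] F [-0.393   0.018  -0.7902] op 0.050191177643145235 t 65.2
need tool [0.0378 0.0003 0.0313]
```

Request:
{"fn": "jog_arm", "kwargs": {
  "series": [
    [0.005,0,0.006,0.01],
    [0.008,0,0.01,0.005],
    [0.008,0,0.012,0],
    [0.008,0,0.014,0],
    [0.006,0,0.014,0],
    [0.003,0,0.012,0],
    [0,0,0.006,0],
    [0,0,0,0]
  ]
}}

```text
time: 65.87
eef_pos: [0.6303, 0.3102, 0.1451]
tcp_rot: [0.707, 0.708, -0.013, -0.0]
contact_force: [-1.3, 1.0, -0.2]
opening: 0.586
```

```bash
python3 st.py .633 .306 .106; python3 - <<'E'
from h import *
import pickle
c,im=shot('wrist','w13'); pickle.dump(c,open('c13.pkl','wb'))
E
```

```text
pos [0.6303 0.3102 0.1451] head_y 0.06 ztilt [-0.019  -0.0181] F [-1.2714  0.991  -0.2432] op 0.05003993414131487 t 65.8667
need tool [-0.0035  0.0035  0.0391]
```

View pics/w13.png

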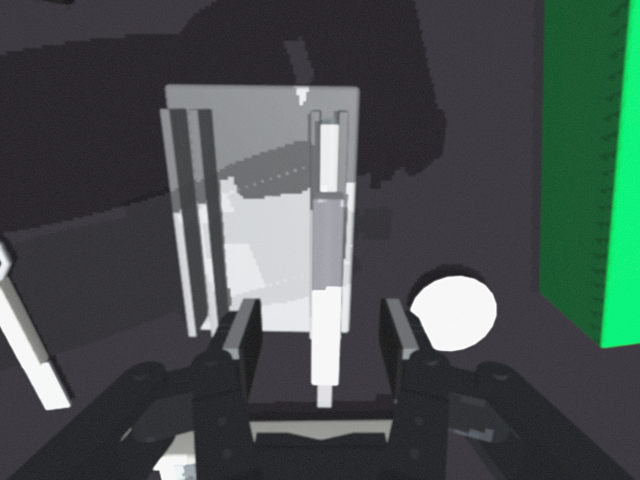

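Request:
{"fn": "jog_arm", "kwargs": {
  "series": [
    [-0.001,0.001,0.005,0],
    [-0.001,0.001,0.008,0],
    [-0.001,0.001,0.01,0],
    [0,0.001,0.009,0],
    [0,0,0.005,0],
    [0,0,0.002,0],
    [0,0,0,0],
    [0,0,0,0]
  ]
}}

```text
time: 66.58
eef_pos: [0.636, 0.3047, 0.1047]
tcp_rot: [0.707, 0.707, -0.011, 0.001]
contact_force: [0.4, 0.2, 0.6]
opening: 0.586
```

```bash
python3 st.py .633 .306 .106
```

```text
pos [0.636  0.3047 0.1047] head_y -0.08 ztilt [-0.015  -0.0171] F [0.3879 0.1523 0.5501] op 0.050024046622264735 t 66.5833
need tool [ 0.0012 -0.0031 -0.0012]
```

Request:
{"fn": "jog_arm", "kwargs": {
  "series": [
    [0.001,-0.003,0,0],
    [0,0,0,0],
    [0,0,0,0],
    [0,0,0,0],
    [0,0,0,0],
    [0,0,0,0],
    [0,0,0,0],
    [0,0,0,0]
  ],
  "grip": 0.006
}}

```text
time: 67.25
eef_pos: [0.633, 0.3062, 0.106]
tcp_rot: [0.707, 0.707, -0.01, 0.001]
contact_force: [0.9, -0.6, -0.8]
opening: 0.146
```

```bash
python3 st.py .633 .306 .106
```

```text
pos [0.633  0.3062 0.106 ] head_y -0.05 ztilt [-0.013  -0.0166] F [ 0.8865 -0.582  -0.7678] op 0.012447663197962769 t 67.25
need tool [-0.0002 -0.     -0.    ]
```

Request:
{"fn": "jog_arm", "kwargs": {
  "series": [
    [0,0,-0.006,0],
    [0,0,-0.012,0],
    [0,0,-0.018,0],
    [0,0,-0.024,0],
    [0,0,-0.026,0],
    [0,0,-0.026,0],
    [0,0,-0.022,0],
    [0,0,-0.014,0]
  ]
}}

```text
time: 67.92
eef_pos: [0.632, 0.3073, 0.2558]
tcp_rot: [0.708, 0.706, -0.016, -0.001]
contact_force: [0.3, 0.4, -1.7]
opening: 0.152
```

```bash
python3 st.py .599 .088 .265
```

```text
pos [0.632  0.3073 0.2558] head_y -0.12 ztilt [-0.0247 -0.0207] F [ 0.2564  0.3872 -1.7493] op 0.01296818037229372 t 67.9167
need tool [-0.2195 -0.0327 -0.0039]
```

Request:
{"fn": "jog_arm", "kwargs": {
  "series": [
    [0,0,-0.004,0.06],
    [0,0,-0.006,0.11],
    [0,0,-0.006,0.11],
    [0,0,-0.006,0.11],
    [0,0,-0.006,0.11],
    [0,0,0,0.11],
    [0,0,0,0.11],
    [0,0,0,0.11]
  ]
}}

```text
time: 68.58
eef_pos: [0.6321, 0.3087, 0.3021]
tcp_rot: [0.939, 0.344, -0.009, 0.005]
contact_force: [-0.2, -0.6, -1.9]
opening: 0.152
```

Request:
{"fn": "jog_arm", "kwargs": {
  "series": [
    [0,0,0,0.11],
    [0,0,0,0.11],
    [0,0,0,0.11],
    [0,0,0,0.11],
    [0,0,0,0.1],
    [0,0,0,0.06],
    [0,0,0,0.02],
    [0,0,0,0]
  ]
}}

```text
time: 69.25
eef_pos: [0.6289, 0.3086, 0.3089]
tcp_rot: [1.0, 0.025, -0.008, 0.007]
contact_force: [0.4, 0.3, -1.9]
opening: 0.151
```

```bash
python3 st.py .599 .088 .265
```

```text
pos [0.6289 0.3086 0.3089] head_y -87.18 ztilt [-0.0165 -0.0148] F [ 0.4337  0.2642 -1.9438] op 0.012869927650061487 t 69.25
need tool [-0.0399  0.2182  0.0477]
```

Request:
{"fn": "jog_arm", "kwargs": {
  "series": [
    [-0.002,0.01,0,0.007],
    [-0.004,0.018,0,0.007],
    [-0.005,0.024,0.002,0],
    [-0.005,0.024,0.004,0],
    [-0.005,0.024,0.004,0],
    [-0.005,0.024,0.004,0],
    [-0.005,0.024,0.004,0],
    [-0.005,0.024,0.004,0]
  ]
}}

```text
time: 69.92
eef_pos: [0.5965, 0.1291, 0.2922]
tcp_rot: [1.0, 0.025, -0.007, 0.007]
contact_force: [-0.6, 0.2, -2.0]
opening: 0.152
```

```bash
python3 st.py .599 .088 .26
```

```text
pos [0.5965 0.1291 0.2922] head_y -87.08 ztilt [-0.0146 -0.0146] F [-0.5505  0.203  -1.977 ] op 0.012942844828387083 t 69.9167
need tool [0.0009 0.0408 0.0328]
```

Request:
{"fn": "jog_arm", "kwargs": {
  "series": [
    [0,0.012,0.006,0.006],
    [0,0.009,0.006,0.005],
    [0,0.006,0.006,0.004],
    [0,0.003,0.005,0],
    [0,0,0.004,0],
    [0,0,0.002,0],
    [0,0,0,0],
    [0,0,0,0]
  ]
}}

```text
time: 70.58
eef_pos: [0.5963, 0.0937, 0.2605]
tcp_rot: [1.0, 0.017, -0.008, 0.007]
contact_force: [1.1, -0.1, -2.2]
opening: 0.15
```

```bash
python3 st.py .599 .088 .255; python3 - <<'E'
from h import *
import pickle
c,im=shot('wrist','w14'); pickle.dump(c,open('c14.pkl','wb'))
cv2.imwrite('pics/w14z.png',cv2.resize(im[60:300,240:400],None,fx=3.5,fy=2.5,interpolation=2))
E
```

```text
pos [0.5963 0.0937 0.2605] head_y -88.09 ztilt [-0.0166 -0.0143] F [ 1.0713 -0.099  -2.2139] op 0.012830573131083146 t 70.5833
need tool [0.0026 0.0057 0.0055]
```

View pics/w14.png

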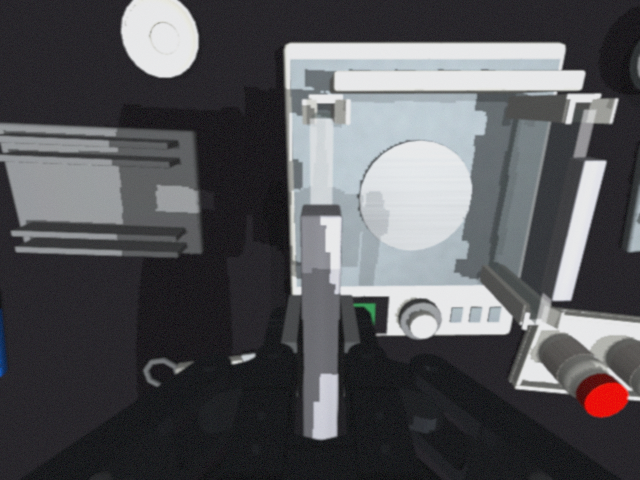

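View pics/w14z.png

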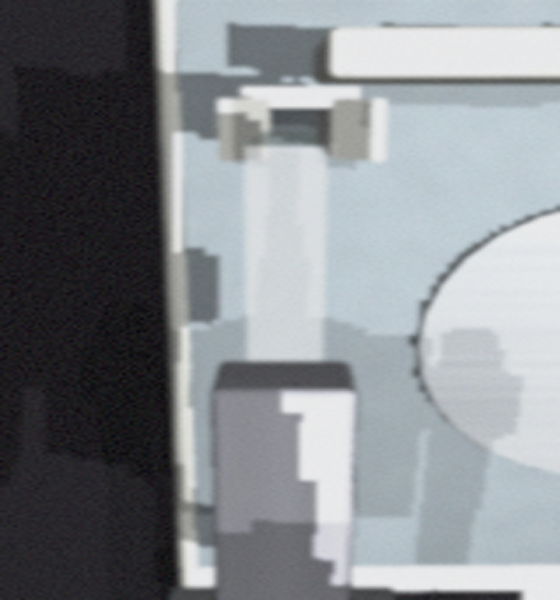

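```bash
python3 - <<'E'
from h import *
import pickle
np.set_printoptions(precision=4,suppress=True)
c=pickle.load(open('c14.pkl','rb'))
print(plane(c,240+301/3.5,60+128/2.5,.142), plane(c,416,195,.056))
c=pickle.load(open('c_w10.pkl','rb'))  # check same method RR
print(plane(c,260+210/3.5,60+145/2.5,.142))
E
```

```text
[0.6774 0.091  0.142 ] [0.606  0.0035 0.056 ]
[ 0.6829 -0.0792  0.142 ]
```

Request:
{"fn": "jog_arm", "kwargs": {
  "series": [
    [0.001,0.002,0.002,0],
    [0.001,0.002,0.002,0],
    [0.001,0.001,0.002,0],
    [0,0,0,0],
    [0,0,0,0],
    [0,0,0,0],
    [0,0,0,0],
    [0,0,0,0]
  ]
}}

```text
time: 71.3
eef_pos: [0.6003, 0.0899, 0.2551]
tcp_rot: [1.0, 0.018, -0.007, 0.007]
contact_force: [0.0, 0.2, -2.9]
opening: 0.15
```

```bash
python3 st.py .599 .0887 .22
```

```text
pos [0.6003 0.0899 0.2551] head_y -87.95 ztilt [-0.0144 -0.0139] F [ 0.009   0.2168 -2.9112] op 0.012777861648749703 t 71.3
need tool [-0.0009  0.0007  0.0351]
```

Request:
{"fn": "jog_arm", "kwargs": {
  "series": [
    [-0.0005,0.0005,0.004,0],
    [-0.0005,0,0.006,0],
    [0,0,0.007,0],
    [0,0,0.007,0],
    [0,0,0.006,0],
    [0,0,0.003,0],
    [0,0,0,0],
    [0,0,0,0]
  ]
}}

```text
time: 71.97
eef_pos: [0.5979, 0.0888, 0.2171]
tcp_rot: [1.0, 0.018, -0.009, 0.007]
contact_force: [0.1, 0.2, -2.0]
opening: 0.149
```

```bash
python3 st.py .599 .0887 .18; python3 - <<'E'
from h import *
c,im=shot('wrist','w15')
cv2.imwrite('pics/w15z.png',cv2.resize(im[60:300,240:400],None,fx=3.5,fy=2.5,interpolation=2))
E
```

```text
pos [0.5979 0.0888 0.2171] head_y -87.96 ztilt [-0.0168 -0.0139] F [ 0.0924  0.1562 -2.0318] op 0.012710537058342384 t 71.9667
need tool [ 0.0018 -0.0004  0.0371]
```

View pics/w15z.png

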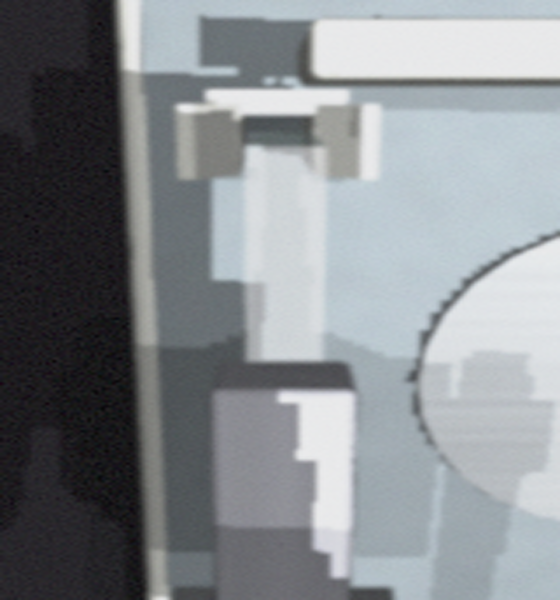

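Request:
{"fn": "jog_arm", "kwargs": {
  "series": [
    [0.001,-0.0008,0.003,0],
    [0.0005,0,0.006,0],
    [0,0,0.007,0],
    [0,0,0.007,0],
    [0,0,0.006,0],
    [0,0,0.003,0],
    [0,0,0,0],
    [0,0,0,0]
  ]
}}

```text
time: 72.68
eef_pos: [0.5992, 0.0892, 0.1821]
tcp_rot: [1.0, 0.018, -0.008, 0.007]
contact_force: [-0.8, 0.4, -2.7]
opening: 0.152
```

```bash
python3 st.py .599 .0893 .146
```

```text
pos [0.5992 0.0892 0.1821] head_y -87.95 ztilt [-0.016  -0.0139] F [-0.7808  0.4498 -2.6682] op 0.01301663327416986 t 72.6833
need tool [ 0.0004 -0.0005  0.0361]
```

Request:
{"fn": "jog_arm", "kwargs": {
  "series": [
    [0,0,0.004,0],
    [0,0,0.006,0],
    [0,0,0.006,0],
    [0,0,0.005,0],
    [0,0,0.003,0],
    [0,0,0.002,0],
    [0,0,0,0],
    [0,0,0,0]
  ]
}}

```text
time: 73.35
eef_pos: [0.599, 0.0888, 0.1535]
tcp_rot: [1.0, 0.018, -0.008, 0.007]
contact_force: [0.1, 0.4, -2.5]
opening: 0.149
```

Request:
{"fn": "jog_arm", "kwargs": {
  "series": [
    [0,0,0.002,0],
    [0,0,0.002,0],
    [0,0,0.0015,0],
    [0,0,0.001,0],
    [0,0,0.001,0],
    [0,0,0.0,0],
    [0,0,0,0],
    [0,0,0,0]
  ]
}}

```text
time: 74.02
eef_pos: [0.5996, 0.0887, 0.1463]
tcp_rot: [1.0, 0.018, -0.007, 0.007]
contact_force: [-0.1, -0.0, -2.4]
opening: 0.151
```

```bash
python3 st.py .599 .0893 .144
```

```text
pos [0.5996 0.0887 0.1463] head_y -87.95 ztilt [-0.0133 -0.0139] F [-0.1446 -0.0013 -2.404 ] op 0.012897267585831528 t 74.0167
need tool [-0.0006 -0.0006  0.0023]
```

Request:
{"fn": "jog_arm", "kwargs": {
  "series": [
    [0,0,0.001,0],
    [0,0,0.001,0],
    [0,0,0.001,0],
    [0,0,0.001,0],
    [0,0,0.0,0],
    [0,0,0.0,0],
    [0,0,0,0],
    [0,0,0,0]
  ]
}}

```text
time: 74.68
eef_pos: [0.6006, 0.0887, 0.1441]
tcp_rot: [1.0, 0.018, -0.005, 0.007]
contact_force: [0.1, -0.7, -0.8]
opening: 0.155
```

Request:
{"fn": "jog_arm", "kwargs": {
  "series": [
    [0,0,0.001,0],
    [0,0,0.001,0],
    [0,0,0.0,0],
    [0,0,0.0,0],
    [0,0,0.0,0],
    [0,0,0.0,0],
    [0,0,0,0],
    [0,0,0,0]
  ]
}}

```text
time: 75.35
eef_pos: [0.6009, 0.0887, 0.1439]
tcp_rot: [1.0, 0.018, -0.005, 0.007]
contact_force: [-0.6, 0.5, 1.0]
opening: 0.148
```

Request:
{"fn": "jog_arm", "kwargs": {
  "series": [
    [0,0,0,0],
    [0,0,0,0],
    [0,0,0,0],
    [0,0,0,0],
    [0,0,-0.003,0],
    [0,0,-0.01,0],
    [0,0,-0.015,0],
    [0,0,-0.018,0]
  ],
  "grip": 0.05
}}

```text
time: 76.02
eef_pos: [0.5996, 0.0892, 0.1872]
tcp_rot: [1.0, 0.018, -0.008, 0.007]
contact_force: [0.4, 0.9, 0.2]
opening: 0.585
```

Request:
{"fn": "jog_arm", "kwargs": {
  "series": [
    [0,0,-0.018,0],
    [0,0,-0.018,0],
    [0,0.005,-0.014,0],
    [-0.01,0.008,0,0],
    [-0.016,0.013,0,0],
    [-0.016,0.013,0,0],
    [-0.016,0.013,0,0],
    [-0.016,0.013,0,0]
  ],
  "grip": 0
}}

```text
time: 76.68
eef_pos: [0.5327, 0.0222, 0.2562]
tcp_rot: [1.0, 0.02, 0.003, 0.007]
contact_force: [-0.2, -0.3, -0.5]
opening: -0.001
```

```bash
python3 st.py .477 -.017 .2; python3 - <<'E'
from h import *
c,im=shot('side','d16',(200,130,420,330),2.7)
c,im=shot('scene','s16',(200,180,400,340),4)
E
```

```text
pos [0.5327 0.0222 0.2562] head_y -87.69 ztilt [ 0.0061 -0.0146] F [-0.2095 -0.2955 -0.5322] op -7.71627488024472e-05 t 76.6833
need tool [-0.0576  0.0361  0.0564]
```

View pics/d16.png

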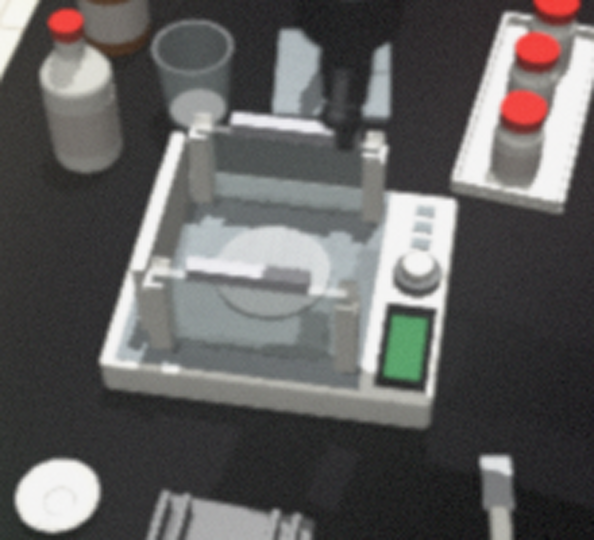

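View pics/s16.png

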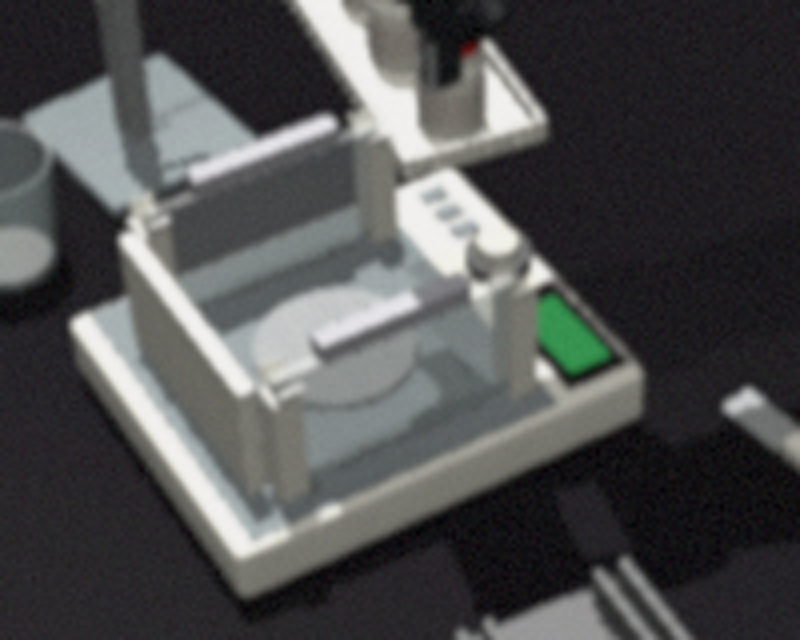

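Request:
{"fn": "jog_arm", "kwargs": {
  "series": [
    [-0.009,0.006,0.004,0],
    [-0.009,0.006,0.01,0],
    [-0.009,0.006,0.014,0],
    [-0.008,0.006,0.016,0],
    [-0.007,0.005,0.016,0],
    [-0.005,0.003,0.014,0],
    [-0.002,0.001,0.01,0],
    [0,0,0,0]
  ]
}}

```text
time: 77.45
eef_pos: [0.49, -0.0143, 0.1775]
tcp_rot: [1.0, 0.019, 0.012, 0.008]
contact_force: [0.7, 1.0, -0.7]
opening: 0.003
```

```bash
python3 st.py .476 -.0155 .1; python3 - <<'E'
from h import *
import pickle
c,im=shot('side','d17',(300,180,420,290),5)
c,im=shot('scene','s17',(270,190,390,290),5)
E
```

```text
pos [ 0.49   -0.0143  0.1775] head_y -87.87 ztilt [ 0.0234 -0.015 ] F [ 0.6743  0.9549 -0.704 ] op 0.00025549681433087657 t 77.45
need tool [-0.0158 -0.0006  0.0772]
```

View pics/d17.png

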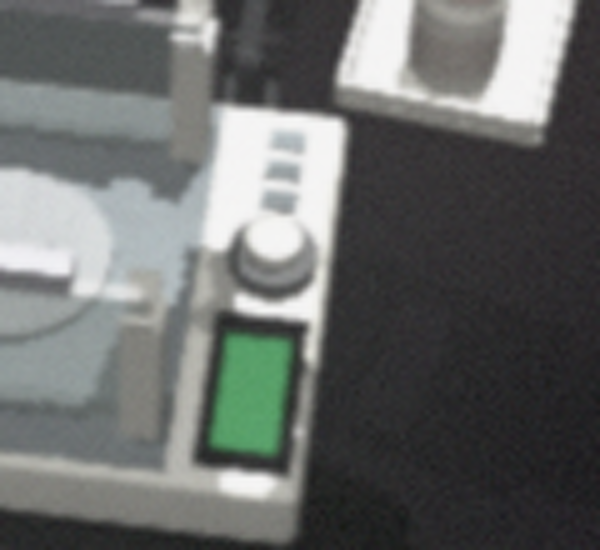

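Key is clear and raised. Continue down onto it, correcting 14 mm in x.

Request:
{"fn": "jog_arm", "kwargs": {
  "series": [
    [-0.004,0,0.006,0],
    [-0.004,0,0.01,0],
    [-0.004,0,0.014,0],
    [-0.003,0,0.014,0],
    [-0.001,0,0.012,0],
    [0,0,0.008,0],
    [0,0,0.004,0],
    [0,0,0,0]
  ]
}}

```text
time: 78.22
eef_pos: [0.4813, -0.0156, 0.112]
tcp_rot: [1.0, 0.02, 0.019, 0.009]
contact_force: [-0.4, 0.6, -0.2]
opening: -0.0
```

```bash
python3 st.py .476 -.0155 .085; python3 - <<'E'
from h import *
import pickle
c,im=shot('side','d18',(300,140,420,270),4.5)
c,im=shot('scene','s18',(270,170,390,290),5)
E
```

```text
pos [ 0.4813 -0.0156  0.112 ] head_y -87.71 ztilt [ 0.039  -0.0181] F [-0.4138  0.5957 -0.1944] op -3.7613974357759766e-05 t 78.2167
need tool [-0.0063 -0.0008  0.0268]
```

View pics/d18.png

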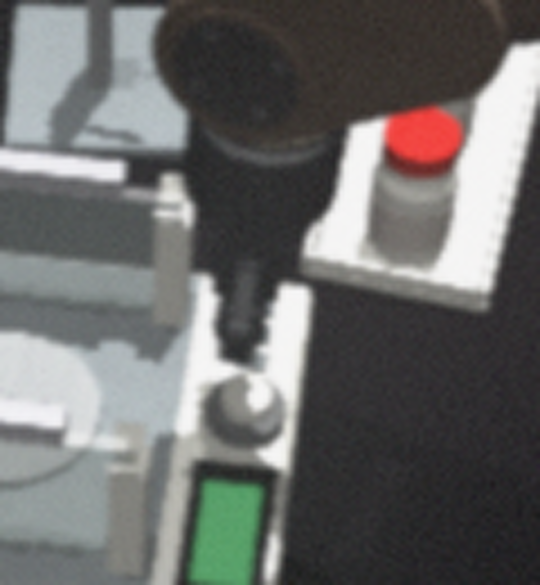

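View pics/s18.png

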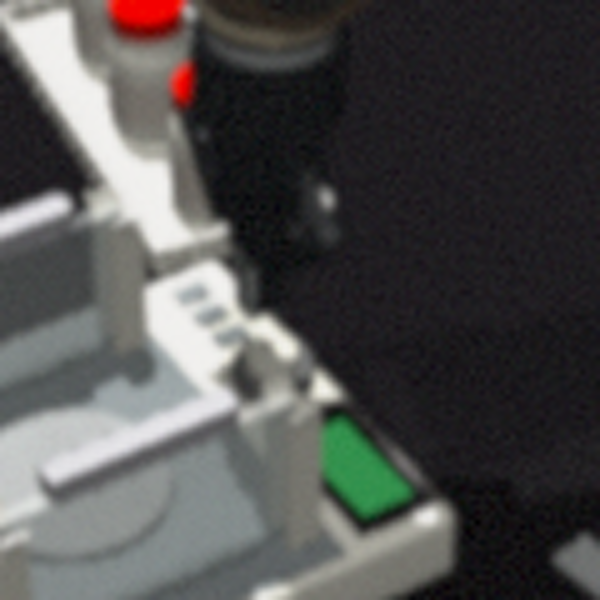

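Request:
{"fn": "jog_arm", "kwargs": {
  "series": [
    [-0.003,0,0.005,0],
    [-0.003,0,0.006,0],
    [-0.001,0,0.006,0],
    [0,0,0.005,0],
    [0,0,0.003,0],
    [0,0,0.002,0],
    [0,0,0,0],
    [0,0,0,0]
  ]
}}

```text
time: 78.98
eef_pos: [0.4773, -0.017, 0.0853]
tcp_rot: [0.999, 0.02, 0.023, 0.01]
contact_force: [0.1, -0.1, 1.1]
opening: 0.005
```

```bash
python3 st.py .476 -.0155 .077
```

```text
pos [ 0.4773 -0.017   0.0853] head_y -87.71 ztilt [ 0.0454 -0.0196] F [ 0.1485 -0.1204  1.0527] op 0.00039055156997011873 t 78.9833
need tool [-0.0016 -0.0018  0.0082]
```

Request:
{"fn": "jog_arm", "kwargs": {
  "series": [
    [0,0,0.002,0],
    [0,0,0.002,0],
    [0,0,0.002,0],
    [0,0,0.002,0],
    [0,0,0.002,0],
    [0,0,0.002,0],
    [0,0,0.002,0],
    [0,0,0.002,0]
  ]
}}

```text
time: 79.65
eef_pos: [0.4782, -0.0172, 0.0769]
tcp_rot: [1.0, 0.021, 0.017, 0.01]
contact_force: [-8.4, 0.7, 16.1]
opening: 0.001
```

```bash
python3 st.py .476 -.0155 .077
```

```text
pos [ 0.4782 -0.0172  0.0769] head_y -87.59 ztilt [ 0.0349 -0.0185] F [-8.3763  0.6787 16.0533] op 4.4851757969862366e-05 t 79.65
need tool [-0.0021 -0.0018 -0.0002]
```

```bash
python3 - <<'E'
from h import *
c,im=shot('side','d19',(300,140,420,270),4.5)
E
```

```text
(no output)
```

View pics/d19.png

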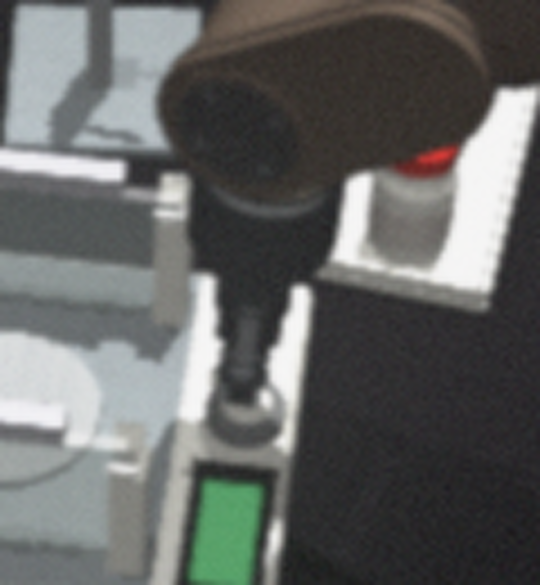

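Request:
{"fn": "jog_arm", "kwargs": {
  "series": [
    [0,0,-0.004,0],
    [0,0,-0.008,0],
    [0,0,-0.014,0],
    [0,0,-0.018,0],
    [0,0,-0.02,0],
    [0,0,-0.02,0],
    [0,0,-0.02,0],
    [0,0,-0.02,0]
  ]
}}

```text
time: 80.37
eef_pos: [0.4718, -0.0144, 0.2018]
tcp_rot: [1.0, 0.021, 0.015, 0.009]
contact_force: [0.1, 0.4, 0.4]
opening: -0.0
```

```bash
python3 st.py .38 .22 .25
```

```text
pos [ 0.4718 -0.0144  0.2018] head_y -87.61 ztilt [ 0.031  -0.0171] F [0.1416 0.4093 0.4434] op -3.8228552315760055e-06 t 80.3667
need tool [-0.0804 -0.2371 -0.0551]
```

```bash
python3 - <<'E'
from h import *
c,im=shot('side','d20',(340,280,440,400),5)
c,im=shot('scene','s20',(360,260,460,340),6)
E
```

```text
(no output)
```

View pics/d20.png

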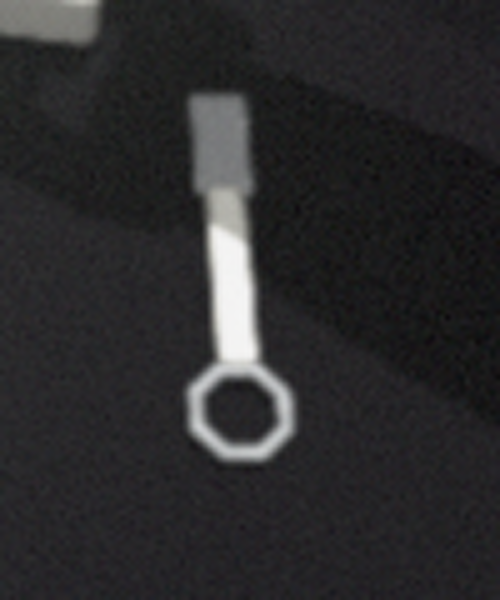

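View pics/s20.png

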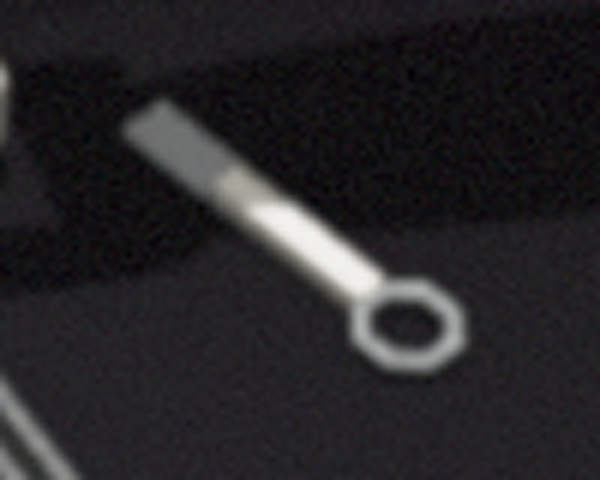

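```bash
python3 - <<'E'
from h import *
np.set_printoptions(precision=4,suppress=True)
S=vision.get_calibration('scene');D=vision.get_calibration('side')
e1=plane(D,388.2,362.2,.007);e2=plane(S,428.2,314.2,.007);b1=plane(D,383.4,299.4,.008);b2=plane(S,384.2,278.7,.008)
print(e1,e2,b1,b2)
for e,b in((e1,b1),(e2,b2)):
    d=e-b;print(np.linalg.norm(d),np.degrees(np.arctan2(d[1],d[0])), e-d/np.linalg.norm(d)*.062)
E
```

```text
[0.3553 0.2808 0.007 ] [0.3577 0.2832 0.007 ] [0.382  0.1309 0.008 ] [0.3828 0.1313 0.008 ]
0.15218810268545194 100.10395691651449 [0.3662 0.2197 0.0074]
0.15388253564654975 99.38817560278703 [0.3678 0.222  0.0074]
```

Request:
{"fn": "jog_arm", "kwargs": {
  "series": [
    [0,-0.01,-0.004,0],
    [0,-0.018,-0.005,0],
    [-0.003,-0.026,0,0],
    [-0.003,-0.026,0,0],
    [-0.004,-0.028,0,0],
    [-0.004,-0.028,0,0],
    [-0.004,-0.028,0,0],
    [-0.004,-0.026,0,-0.04]
  ],
  "grip": 0.06
}}

```text
time: 81.13
eef_pos: [0.4407, 0.181, 0.2015]
tcp_rot: [0.999, 0.036, 0.015, 0.01]
contact_force: [0.0, -1.2, 0.7]
opening: 0.702
```

Request:
{"fn": "jog_arm", "kwargs": {
  "series": [
    [0,0,0,-0.1],
    [0,0,0,-0.12],
    [0,0,0,-0.12],
    [0,0,0,-0.12],
    [0,0,0,-0.12],
    [0,0,0,-0.12],
    [0,0,0,-0.12],
    [0,0,0,-0.12]
  ]
}}

```text
time: 81.8
eef_pos: [0.4299, 0.1914, 0.1876]
tcp_rot: [0.865, 0.502, 0.0, 0.011]
contact_force: [0.8, -0.2, 0.1]
opening: 0.703
```

Request:
{"fn": "jog_arm", "kwargs": {
  "series": [
    [0,0,0,-0.12],
    [0,0,0,-0.12],
    [0,0,0,-0.12],
    [0,0,0,-0.12],
    [0,0,0,-0.12],
    [0,0,0,-0.08],
    [0,0,0,-0.03],
    [0,0,0,0]
  ]
}}

```text
time: 82.47
eef_pos: [0.421, 0.1948, 0.1742]
tcp_rot: [0.623, 0.782, -0.011, 0.003]
contact_force: [0.6, 0.0, 1.1]
opening: 0.7
```

```bash
python3 st.py .3665 .235 .15; python3 - <<'E'
from h import *
import pickle
c,im=shot('wrist','w21'); pickle.dump(c,open('c21.pkl','wb'))
E
```

```text
pos [0.421  0.1948 0.1742] head_y 12.97 ztilt [-0.0093 -0.021 ] F [0.619  0.0183 1.0667] op 0.059786582979209676 t 82.4667
need tool [ 0.0519 -0.0438  0.0238]
```

View pics/w21.png

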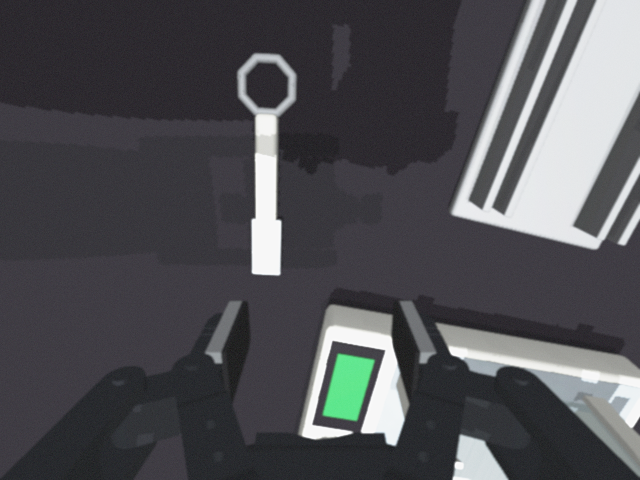

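```bash
python3 - <<'E'
from h import *
import pickle
np.set_printoptions(precision=4,suppress=True)
c=pickle.load(open('c21.pkl','rb'))
e=plane(c,267,84,.007);b=plane(c,266,274,.008);h1=plane(c,265.5,115,.014);h2=plane(c,265.5,219,.014);d=(e-b);d/=np.linalg.norm(d)
print(e,b,h1,h2,np.degrees(np.arctan2(d[1],d[0])),np.linalg.norm(e-b),'origin',e-.062*d,(h1+h2)/2,np.linalg.norm(h1-h2)); g=e-.047*d; print('grasp',g,np.hypot(g[0],g[1]))
E
```

```text
[0.3592 0.281  0.007 ] [0.3856 0.1297 0.008 ] [0.3629 0.2599 0.014 ] [0.377  0.1811 0.014 ] 99.90018630236989 0.15365732666546972 origin [0.3699 0.22   0.0074] [0.3699 0.2205 0.014 ] 0.0801176781155921
grasp [0.3673 0.2347 0.0073] 0.4359022967964103
```

Request:
{"fn": "jog_arm", "kwargs": {
  "series": [
    [0.006,-0.005,0.005,0.015],
    [0.008,-0.007,0.01,0.015],
    [0.009,-0.008,0.012,0.012],
    [0.009,-0.008,0.012,0.008],
    [0.008,-0.007,0.012,0],
    [0.006,-0.005,0.01,0],
    [0.003,-0.002,0.005,0],
    [0,0,0,0]
  ]
}}

```text
time: 83.18
eef_pos: [0.365, 0.2362, 0.1007]
tcp_rot: [0.647, 0.763, -0.013, 0.002]
contact_force: [0.4, -0.6, -0.7]
opening: 0.702
```

```bash
python3 st.py .3673 .2347 .05
```

```text
pos [0.365  0.2362 0.1007] head_y 9.39 ztilt [-0.0138 -0.0222] F [ 0.401  -0.5839 -0.7036] op 0.05991752174164602 t 83.1833
need tool [-0.0008  0.0029  0.0507]
```

Request:
{"fn": "jog_arm", "kwargs": {
  "series": [
    [0,0.002,0.006,-0.004],
    [0,0.001,0.01,-0.004],
    [0,0,0.012,0],
    [0,0,0.012,0],
    [0,0,0.01,0],
    [0,0,0.007,0],
    [0,0,0.004,0],
    [0,0,0,0]
  ]
}}

```text
time: 83.85
eef_pos: [0.3733, 0.2352, 0.037]
tcp_rot: [0.645, 0.764, -0.01, 0.004]
contact_force: [0.4, 0.9, 0.2]
opening: 0.702
```

```bash
python3 st.py .3673 .2347 .016;python3 - <<'E'
from h import *
import pickle
c,im=shot('wrist','w22')
E
```

```text
pos [0.3733 0.2352 0.037 ] head_y 9.73 ztilt [-0.006  -0.0202] F [0.3789 0.8982 0.1888] op 0.05991357872028865 t 83.85
need tool [ 0.0009 -0.0058  0.021 ]
```

View pics/w22.png

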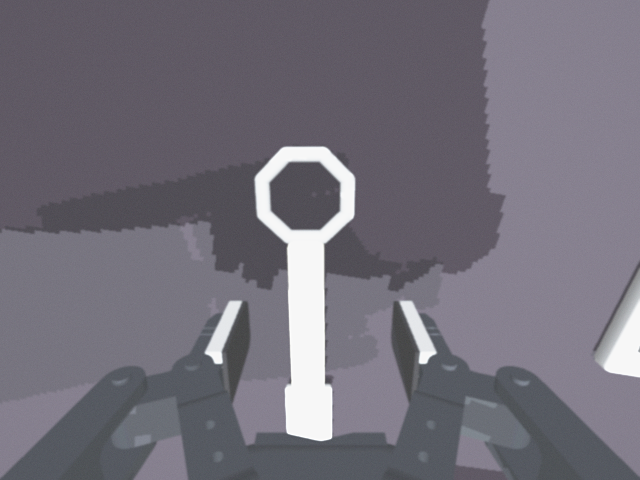

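Request:
{"fn": "jog_arm", "kwargs": {
  "series": [
    [0,-0.002,0.004,0],
    [0,-0.002,0.006,0],
    [0,-0.0015,0.005,0],
    [0,0,0.004,0],
    [0,0,0.002,0],
    [0,0,0.001,0],
    [0,0,0,0],
    [0,0,0,0]
  ]
}}

```text
time: 84.57
eef_pos: [0.3691, 0.2344, 0.015]
tcp_rot: [0.645, 0.765, -0.008, 0.005]
contact_force: [-0.4, -0.1, -0.0]
opening: 0.706
```

```bash
python3 st.py .3673 .2347 .014
```

```text
pos [0.3691 0.2344 0.015 ] head_y 9.74 ztilt [-0.0013 -0.0185] F [-0.3552 -0.1452 -0.0279] op 0.060270784176072116 t 84.5667
need tool [ 0.0007 -0.0017  0.001 ]
```

Request:
{"fn": "jog_arm", "kwargs": {
  "series": [
    [0,-0.0015,0.001,0],
    [0,0,0,0],
    [0,0,0,0],
    [0,0,0,0],
    [0,0,0,0],
    [0,0,0,0],
    [0,0,0,0],
    [0,0,0,0]
  ],
  "grip": 0.006,
  "grip_force": 50
}}

```text
time: 85.23
eef_pos: [0.3681, 0.2344, 0.0147]
tcp_rot: [0.645, 0.764, -0.007, 0.006]
contact_force: [0.1, -0.5, -0.4]
opening: 0.169
```

Request:
{"fn": "jog_arm", "kwargs": {
  "series": [
    [0,0,-0.006,0],
    [0,0,-0.012,0],
    [0,0,-0.02,0],
    [0,0,-0.026,0],
    [0,0,-0.028,0],
    [0,0,-0.028,0],
    [0,0,-0.028,0],
    [0,0,-0.028,0]
  ]
}}

```text
time: 85.9
eef_pos: [0.3618, 0.2352, 0.1915]
tcp_rot: [0.645, 0.764, -0.016, 0.0]
contact_force: [0.5, 0.9, -0.5]
opening: 0.174
```

```bash
python3 st.py .48 -.2 .35;python3 - <<'E'
from h import *
import pickle
c,im=shot('wrist','w23')
E
```

```text
pos [0.3618 0.2352 0.1915] head_y 9.7 ztilt [-0.0196 -0.0247] F [ 0.4707  0.8871 -0.5239] op 0.014865540414371822 t 85.9
need tool [-0.4521  0.0395 -0.15  ]
```

View pics/w23.png

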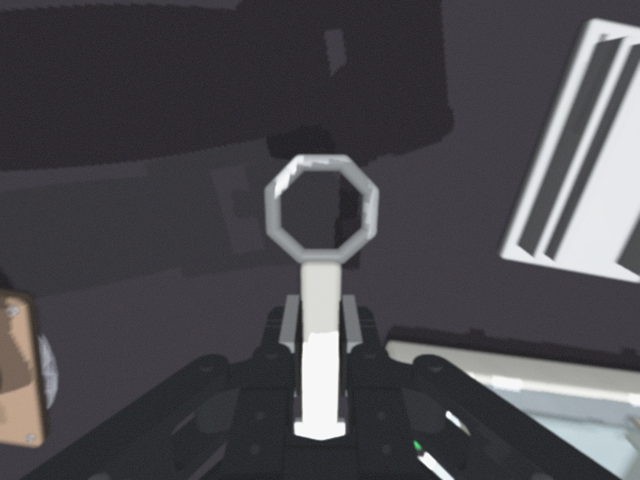

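Request:
{"fn": "jog_arm", "kwargs": {
  "series": [
    [-0.01,0.008,-0.018,0],
    [-0.018,0.012,-0.02,0],
    [-0.024,0.012,-0.02,0],
    [-0.026,0.012,-0.02,0],
    [-0.028,0.012,-0.018,0],
    [-0.028,0.012,-0.016,0],
    [-0.028,0.012,-0.01,0],
    [-0.028,0.01,0,0]
  ]
}}

```text
time: 86.62
eef_pos: [0.4885, 0.0646, 0.3343]
tcp_rot: [0.64, 0.768, -0.007, 0.006]
contact_force: [-0.1, -0.3, -0.4]
opening: 0.169
```

Request:
{"fn": "jog_arm", "kwargs": {
  "series": [
    [-0.015,0.004,-0.006,0.06],
    [-0.005,0,-0.006,0.1],
    [0,0,0,0.12],
    [0,0,0,0.12],
    [0,0,0,0.12],
    [0,0,0,0.12],
    [0,0,0,0.12],
    [0,0,0,0.12]
  ]
}}

```text
time: 87.28
eef_pos: [0.4978, 0.0375, 0.3485]
tcp_rot: [0.914, 0.405, -0.003, 0.01]
contact_force: [-0.8, -0.4, -1.6]
opening: 0.169
```

Request:
{"fn": "jog_arm", "kwargs": {
  "series": [
    [0,0,0,0.12],
    [0,0,0,0.12],
    [0,0,0,0.12],
    [0,0,0,0.12],
    [0,0,0,0.12],
    [0,0,0,0.1],
    [0,0,0,0.05],
    [0,0,0,0]
  ]
}}

```text
time: 87.95
eef_pos: [0.4955, 0.0377, 0.3474]
tcp_rot: [1.0, 0.023, -0.001, 0.01]
contact_force: [0.2, -0.4, -0.5]
opening: 0.165
```

```bash
python3 st.py .5 -.32 .33
```

```text
pos [0.4955 0.0377 0.3474] head_y -87.32 ztilt [-0.0006 -0.02  ] F [ 0.194  -0.4247 -0.5236] op 0.014058151762552111 t 87.95
need tool [-0.0122  0.3571  0.0246]
```

Request:
{"fn": "jog_arm", "kwargs": {
  "series": [
    [0,0.012,0,-0.03],
    [-0.002,0.02,0,-0.03],
    [-0.003,0.026,0,-0.03],
    [-0.003,0.028,0,0],
    [-0.003,0.028,0,0],
    [-0.003,0.028,0,0],
    [-0.003,0.028,0,0],
    [-0.003,0.028,0,0]
  ]
}}

```text
time: 88.62
eef_pos: [0.5006, -0.1632, 0.351]
tcp_rot: [0.997, 0.083, -0.001, 0.009]
contact_force: [-0.4, 0.4, 0.1]
opening: 0.172
```

Request:
{"fn": "jog_arm", "kwargs": {
  "series": [
    [-0.003,0.026,0,0],
    [-0.003,0.024,0,0],
    [-0.002,0.018,0,0],
    [0,0.012,0,0],
    [0,0.006,0,0],
    [0,0,0,0],
    [0,0,0,0],
    [0,0,0,0]
  ]
}}

```text
time: 89.28
eef_pos: [0.5057, -0.2573, 0.3512]
tcp_rot: [0.996, 0.084, -0.002, 0.008]
contact_force: [0.3, -0.2, -2.0]
opening: 0.166
```

```bash
python3 st.py .5 -.32 .33; python3 - <<'E'
from h import *
import pickle
c,im=shot('wrist','w24'); pickle.dump(c,open('c24.pkl','wb'))
E
```

```text
pos [ 0.5057 -0.2573  0.3512] head_y -80.32 ztilt [-0.0024 -0.0159] F [ 0.2664 -0.242  -1.9883] op 0.014193242121751125 t 89.2833
need tool [-0.016   0.0605  0.0222]
```

View pics/w24.png

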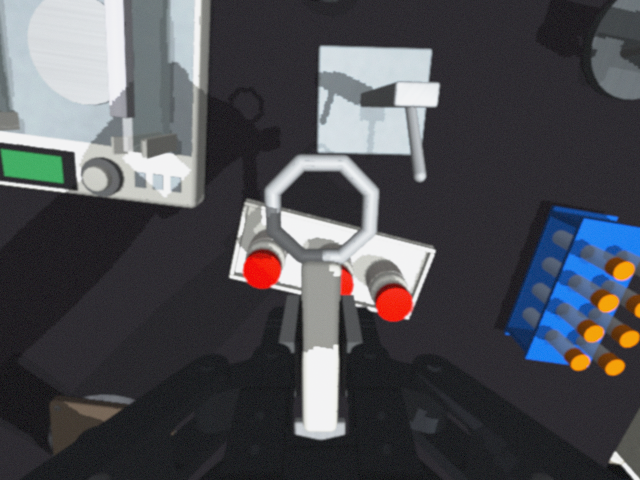

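```bash
python3 - <<'E'
from h import *
import pickle
np.set_printoptions(precision=4,suppress=True)
c=pickle.load(open('c24.pkl','rb'))
im=np.load('pics/w24.npy'); cv2.imwrite('pics/w24z.png',cv2.resize(im[40:220,300:460],None,fx=4,fy=3.3,interpolation=2))
print('tip',plane(c,420.5,177,.242),'upright top corners',[plane(c,*p,.215) for p in [(397,84),(438,84),(436,108),(393,106)]])
print('eye',plane(c,321,208,.3435))
S=vision.get_calibration('scene');D=vision.get_calibration('side')
print('tip tri',tri([(c,420.5,177),(S,240.3,136.7),(D,343,87.8)]))
E
```

```text
tip [ 0.5586 -0.3156  0.242 ] upright top corners [array([ 0.6124, -0.2929,  0.215 ]), array([ 0.6171, -0.3198,  0.215 ]), array([ 0.6023, -0.3225,  0.215 ]), array([ 0.5986, -0.2935,  0.215 ])]
eye [ 0.5536 -0.2497  0.3435]
tip tri (array([ 0.5563, -0.3161,  0.2413]), [np.float64(3.416725073025681), np.float64(0.42162094352777985), np.float64(0.7384820451062012)])
```

View pics/w24z.png

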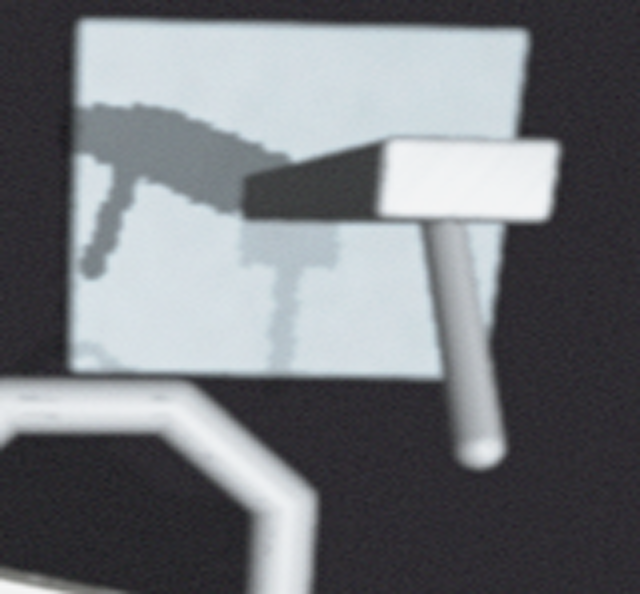

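Request:
{"fn": "jog_arm", "kwargs": {
  "series": [
    [0,0.006,0,0.01],
    [0,0.01,0,0.01],
    [0,0.012,0,0.01],
    [0,0.012,0,0],
    [0,0.01,0,0],
    [0,0.006,0,0],
    [0,0.003,0,0],
    [0,0,0,0]
  ]
}}

```text
time: 90.0
eef_pos: [0.5159, -0.32, 0.3526]
tcp_rot: [0.998, 0.07, -0.001, 0.008]
contact_force: [-0.3, 0.5, -1.1]
opening: 0.174
```

```bash
python3 st.py .5112 -.3212 .2757; python3 - <<'E'
from h import *
import pickle
c,im=shot('wrist','w25'); pickle.dump(c,open('c25.pkl','wb'))
E
```

```text
pos [ 0.5159 -0.32    0.3526] head_y -82.01 ztilt [-0.0014 -0.0167] F [-0.3486  0.4887 -1.1196] op 0.01486716735145428 t 90.0
need tool [-0.0046 -0.0007  0.077 ]
```

View pics/w25.png

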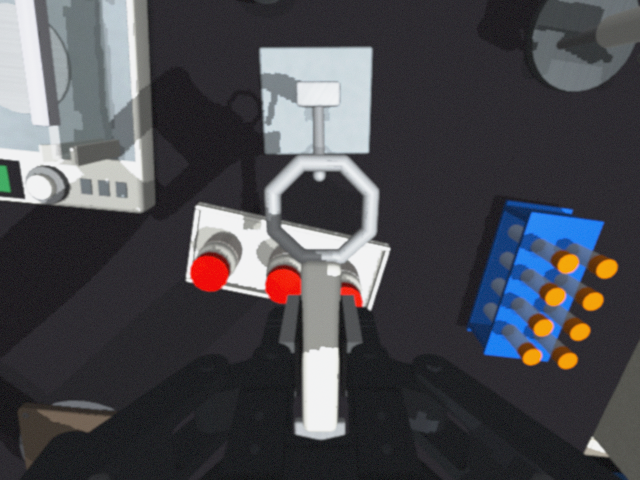

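Request:
{"fn": "jog_arm", "kwargs": {
  "series": [
    [-0.002,0,0.006,0],
    [-0.002,0,0.01,0],
    [-0.001,0,0.012,0],
    [0,0,0.014,0],
    [0,0,0.012,0],
    [0,0,0.01,0],
    [0,0,0.006,0],
    [0,0,0,0]
  ]
}}

```text
time: 90.72
eef_pos: [0.5089, -0.3189, 0.2734]
tcp_rot: [0.997, 0.071, -0.003, 0.006]
contact_force: [-0.0, 1.3, -0.4]
opening: 0.168
```

```bash
python3 st.py .5112 -.3212 .265; python3 - <<'E'
from h import *
import pickle
c,im=shot('wrist','w26')
np.set_printoptions(precision=4,suppress=True)
o=np.array([.5906,-.3094]);
print('tip px',proj(c,[.5589,-.3139,.242]))
cv2.imwrite('pics/w26z.png',cv2.resize(im[60:300,220:420],None,fx=3,fy=2.5,interpolation=2))
E
```

```text
pos [ 0.5089 -0.3189  0.2734] head_y -81.89 ztilt [-0.0044 -0.0132] F [-0.0357  1.2678 -0.4067] op 0.014365746903732874 t 90.7167
need tool [0.002  0.0025 0.0084]
tip px [323.9375 190.5412]
```

View pics/w26z.png

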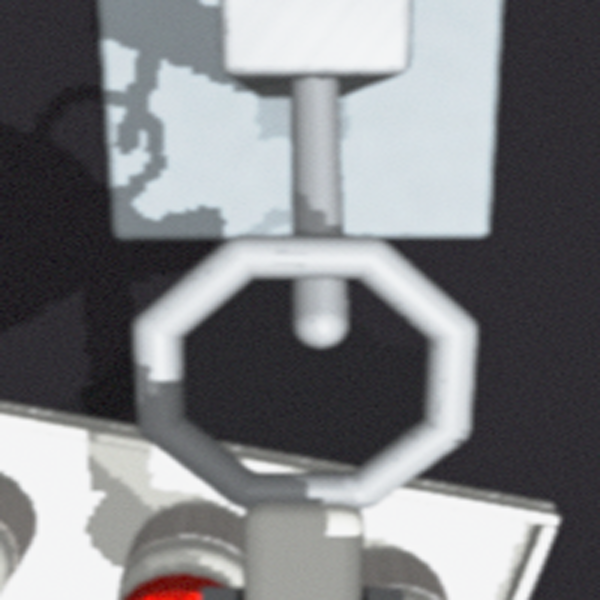

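Request:
{"fn": "jog_arm", "kwargs": {
  "series": [
    [0.001,0.001,0.004,0],
    [0.001,0.001,0.005,0],
    [0.001,0,0.005,0],
    [0.001,0,0.004,0],
    [0,0,0.002,0],
    [0,0,0,0],
    [0,0,0,0],
    [0,0,0,0]
  ]
}}

```text
time: 91.43
eef_pos: [0.5151, -0.3219, 0.2549]
tcp_rot: [0.997, 0.071, -0.001, 0.009]
contact_force: [0.6, -0.0, -0.4]
opening: 0.168
```

```bash
python3 st.py .5263 -.3185 .2297; python3 - <<'E'
from h import *
c,im=shot('wrist','w27')
cv2.imwrite('pics/w27z.png',cv2.resize(im[60:300,220:420],None,fx=3,fy=2.5,interpolation=2))
c,im=shot('side','d27',(280,50,400,180),4.5)
E
```

```text
pos [ 0.5151 -0.3219  0.2549] head_y -81.88 ztilt [ 0.0001 -0.0171] F [ 0.6208 -0.0355 -0.438 ] op 0.014328100801746341 t 91.4333
need tool [ 0.0116 -0.0022  0.0251]
```

View pics/w27z.png

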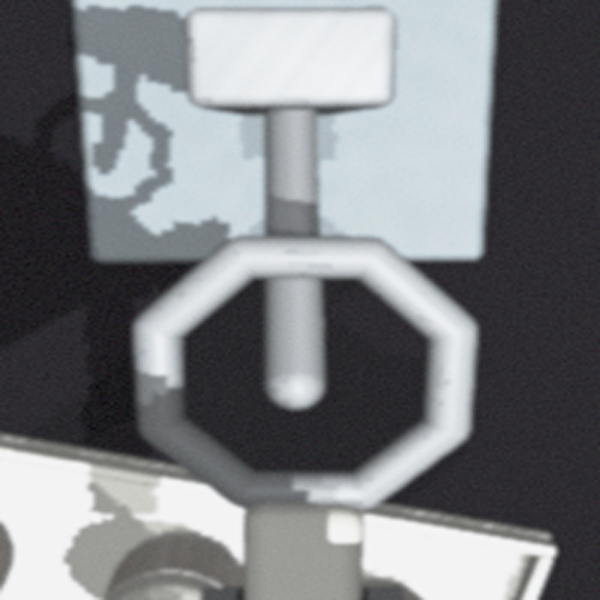

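View pics/d27.png

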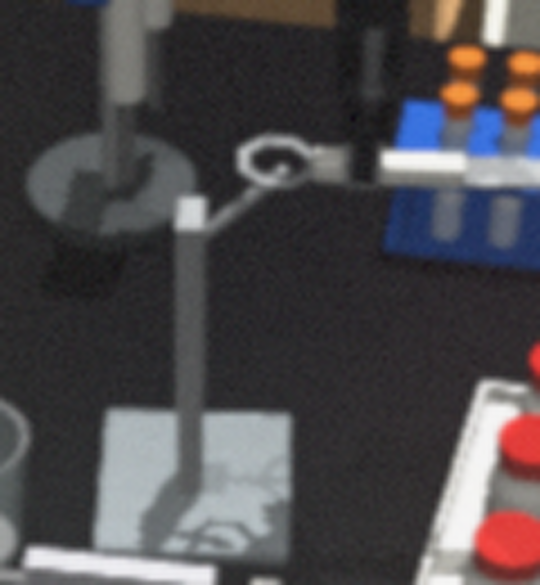

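Request:
{"fn": "jog_arm", "kwargs": {
  "series": [
    [0.001,-0.0005,0.003,0],
    [0.002,-0.0005,0.004,0],
    [0.002,-0.0005,0.004,0],
    [0.002,-0.0005,0.004,0],
    [0.002,0,0.004,0],
    [0.001,0,0.003,0],
    [0,0,0.001,0],
    [0,0,0,0]
  ]
}}

```text
time: 92.2
eef_pos: [0.5259, -0.3184, 0.2295]
tcp_rot: [0.997, 0.071, -0.0, 0.009]
contact_force: [0.8, 0.3, -0.6]
opening: 0.172
```

```bash
python3 st.py .5263 -.3185 .2297; python3 - <<'E'
from h import *
c,im=shot('wrist','w28')
cv2.imwrite('pics/w28z.png',cv2.resize(im[60:300,220:420],None,fx=3,fy=2.5,interpolation=2))
c,im=shot('side','d28',(280,50,400,180),4.5)
E
```

```text
pos [ 0.5259 -0.3184  0.2295] head_y -81.86 ztilt [ 0.0005 -0.0173] F [ 0.7577  0.2959 -0.627 ] op 0.014713340253237277 t 92.2
need tool [ 0.0004  0.0002 -0.0002]
```

View pics/w28z.png

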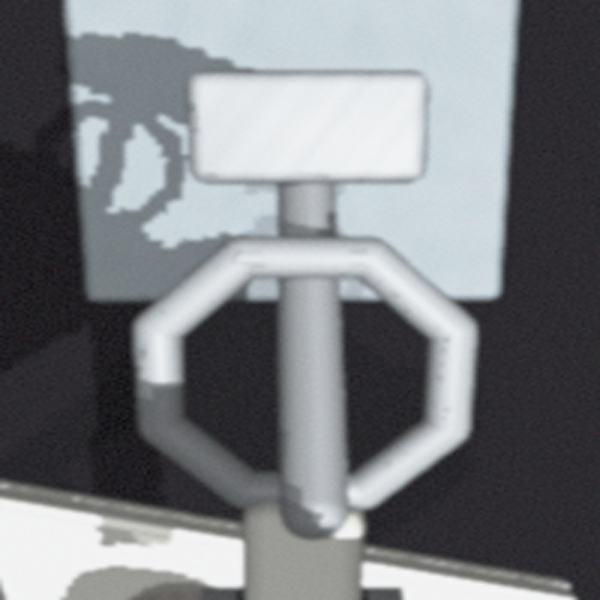

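View pics/d28.png

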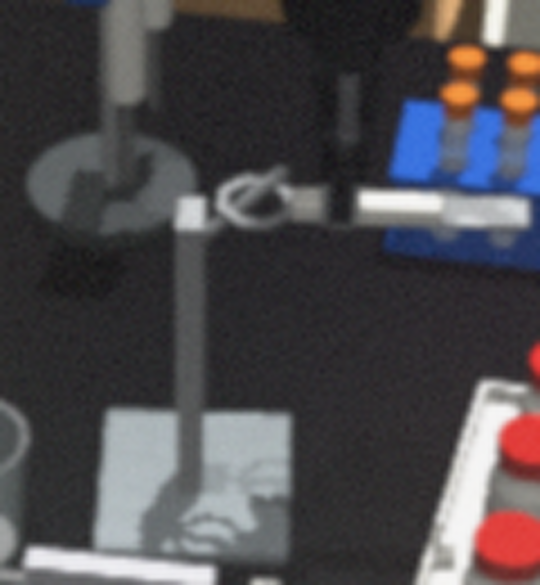

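Request:
{"fn": "jog_arm", "kwargs": {
  "series": [
    [0,0,0,0],
    [0,0,0,0],
    [0,0,0,0],
    [0,0,0,0],
    [0,0,0,0],
    [0,0,0,0],
    [0,0,0,0],
    [0,0,0,0]
  ],
  "grip": 0.06
}}

```text
time: 92.97
eef_pos: [0.5266, -0.3195, 0.2328]
tcp_rot: [0.997, 0.071, 0.001, 0.011]
contact_force: [0.6, -0.4, -0.1]
opening: 0.699
```

```bash
python3 - <<'E'
from h import *
c,im=shot('side','d29',(280,50,400,180),4.5)
c,im=shot('scene','s29',(190,100,330,240),4.2)
E
```

```text
(no output)
```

View pics/d29.png

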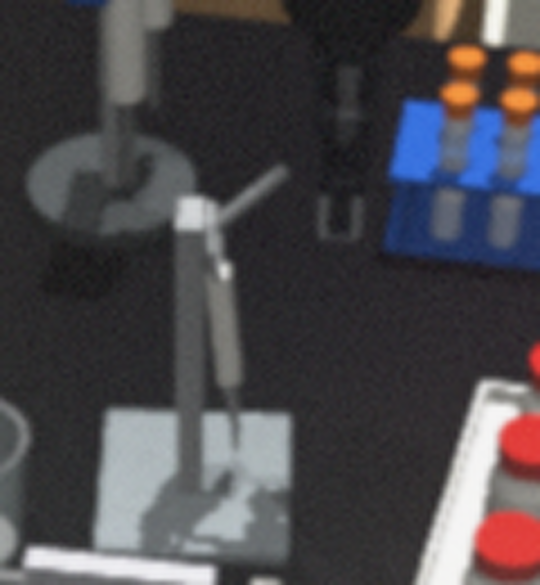

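View pics/s29.png

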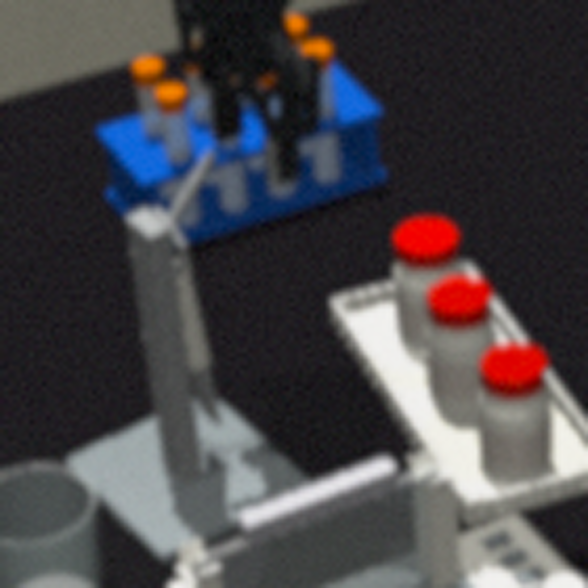

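Hanging. Withdraw the arm back and up (towards −x, then up), then do a full final check.

Request:
{"fn": "jog_arm", "kwargs": {
  "series": [
    [-0.002,0,-0.008,0],
    [-0.003,0,-0.014,0],
    [-0.003,0,-0.02,0],
    [-0.003,0,-0.022,0],
    [0,0,-0.022,0],
    [0,0,-0.02,0],
    [0,0,-0.012,0],
    [0,0,0,0]
  ]
}}

```text
time: 93.73
eef_pos: [0.5128, -0.3184, 0.3623]
tcp_rot: [0.997, 0.071, 0.002, 0.011]
contact_force: [-0.4, -0.5, 0.3]
opening: 0.7
```

Request:
{"fn": "jog_arm", "kwargs": {
  "series": [
    [0,0.01,0,0],
    [0,0.02,0,0],
    [0,0.024,0,0],
    [0,0.024,0,0],
    [0,0.024,0,0],
    [0,0.02,0,0],
    [0,0.01,0,0],
    [0,0,0,0]
  ]
}}

```text
time: 94.4
eef_pos: [0.5305, -0.4564, 0.3579]
tcp_rot: [0.997, 0.072, -0.001, 0.008]
contact_force: [-0.2, -0.0, 0.1]
opening: 0.703
```

Request:
{"fn": "jog_arm", "kwargs": {
  "series": [
    [0,0,0,0],
    [0,0,0,0],
    [0,0,0,0],
    [0,0,0,0],
    [0,0,0,0],
    [0,0,0,0],
    [0,0,0,0],
    [0,0,0,0]
  ]
}}

```text
time: 95.07
eef_pos: [0.5306, -0.4517, 0.356]
tcp_rot: [0.997, 0.073, -0.002, 0.006]
contact_force: [0.0, 0.4, 1.2]
opening: 0.701
```

```bash
python3 st.py; python3 - <<'E'
from h import *
c,im=shot('side','d30')
c,im=shot('scene','s30')
cv2.imwrite('pics/d30z.png',cv2.resize(np.load('pics/d30.npy')[70:310,200:440],None,fx=2.5,fy=2.5,interpolation=2))
cv2.imwrite('pics/s30z.png',cv2.resize(im[120:340,190:390],None,fx=2.7,fy=2.7,interpolation=2))
E
```

```text
pos [ 0.5306 -0.4517  0.356 ] head_y -81.59 ztilt [-0.0041 -0.0116] F [0.0096 0.4415 1.2213] op 0.05984006566266246 t 95.0667
```

View pics/d30z.png

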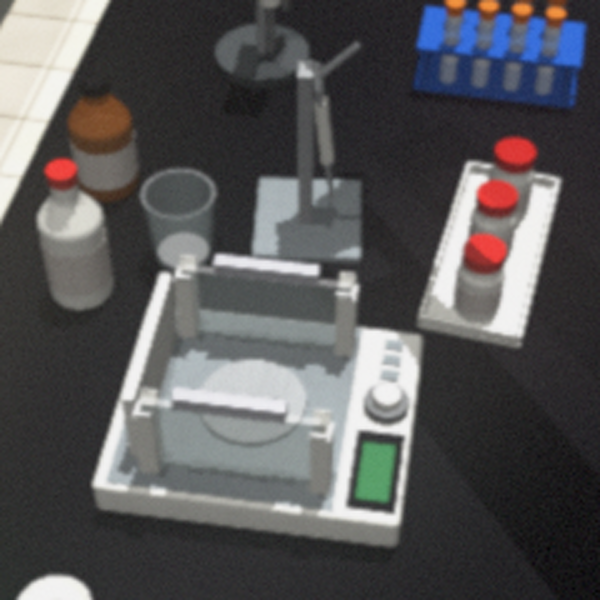

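View pics/s30z.png

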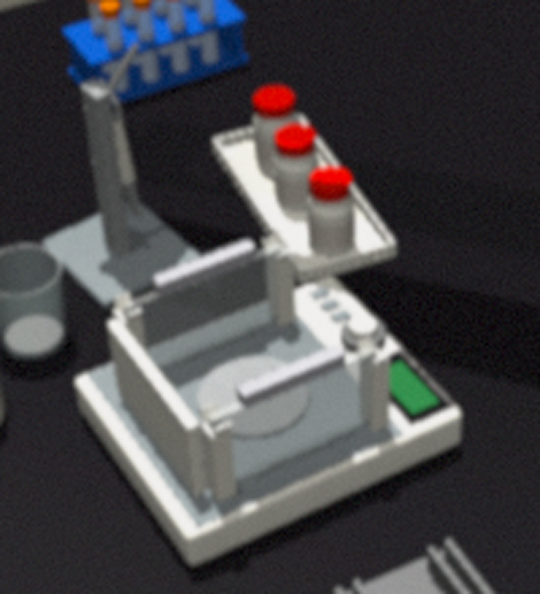

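View pics/s30.png

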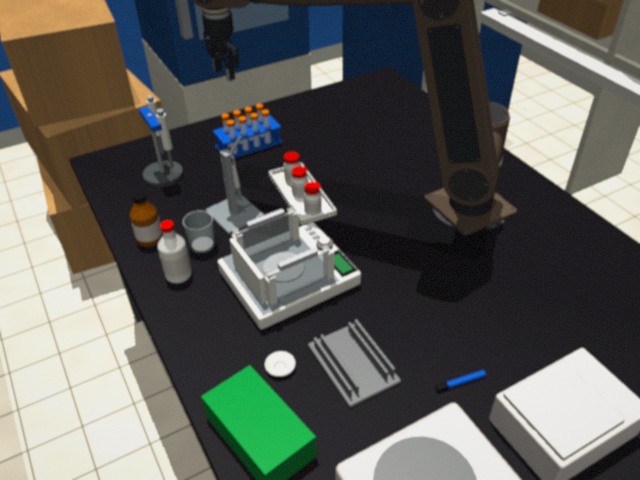

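Request:
{"fn": "jog_arm", "kwargs": {
  "series": [
    [0,0,0,0],
    [0,0,0,0],
    [0,0,0,0],
    [0,0,0,0],
    [0,0,0,0],
    [0,0,0,0],
    [0,0,0,0],
    [0,0,0,0]
  ]
}}

```text
time: 95.83
eef_pos: [0.5305, -0.4522, 0.356]
tcp_rot: [0.997, 0.073, -0.002, 0.006]
contact_force: [-0.8, -1.0, -1.0]
opening: 0.705
```

Request:
{"fn": "jog_arm", "kwargs": {
  "series": [
    [0,0,0,0],
    [0,0,0,0],
    [0,0,0,0],
    [0,0,0,0],
    [0,0,0,0],
    [0,0,0,0],
    [0,0,0,0],
    [0,0,0,0]
  ]
}}

```text
time: 96.5
eef_pos: [0.5305, -0.4522, 0.3559]
tcp_rot: [0.997, 0.073, -0.002, 0.006]
contact_force: [0.3, 0.1, -0.4]
opening: 0.704
```

```bash
python3 - <<'E'
from h import *
a=np.load('pics/d30.npy').astype(int)
c,im=shot('side','d31')
d=np.abs(im.astype(int)-a).max(2)[80:300,200:440]; print('changed px',(d>60).sum())
print(workorder.sign_off())
E
```

```text
changed px 0
the job is handed in; nothing more can be done
None
```

The balance is ready for weighing, and I handed the job in at about 96 s, inside the 179 s limit.

1. **Jars:** all three jars came off the balance and stand upright in the spill tray.
2. **Panes:** one pane went into the right groove and one into the left. I lowered each until the deck took its weight, which the wrist force showed, and then let go.
3. **Key:** I pressed the key at about 16 N with the fingertips at about 66 mm, which is its full-down height, then released it. In the later pictures it stands up again.
4. **Spatula:** it had been knocked aside early in the run, so I measured its position again before picking it up. It now hangs by its eye on the peg.

**Last checks:** both fixed cameras showed the jars, panes and spatula in place. The dish, pen and beaker looked undisturbed. The two last side pictures, about 1.4 s apart, showed no change, and the gripper was open and clear of everything.

**Went wrong on the way:** the tool slowly tilted out of vertical while moving. The second jar was therefore carried and set down about 5° off upright. The tilt reached about 9° later with an empty gripper, and I brought it back close to vertical before the remaining work. Some early jar moves ended a few millimetres off and were corrected before gripping or placing. No check failed at the end.

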